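# Clamp the nest tubes in the tube warmer

## Task

First turn the tube warmer down from high to low (the middle key). Then put every nest tube from the tray into the warmer, each in a groove of its own, round end first and pushed fully home against the end stop under the raised hold-down bar, and screw the bar right down on them with the hex key. Finally put the hex key back in its holder, and leave the dish, the jar and the insect box where they are.

Things in the scene. Friction and masses are not known exactly. Their poses are not given: they have to be found in the camera images.
- warmer: The tube warmer, a flat off-white housing 255 x 250 mm on the desk, its deck 28 mm high. Fixed. Origin on the desk, x ahead towards its end stop, y left, z up. Two rails across the deck, 12 mm thick, at x = -64 and +28 mm, have V-notches (top edges at z = 58 mm) that form four grooves along x. The end stop across the back has its front face at x = 75.5 mm and its top at z = 66 mm
- groove1 (a point): Leftmost groove: where the centre of a tube lies when seated and pushed home in it (axis along the warmer's x, 60 mm above the desk, round end touching the end stop). Axes as the warmer's. The other three grooves lie 55, 110 and 165 mm to the right of it (-y)
- bar_mid (a point): Middle of the underside of the steel hold-down bar, which lies across the grooves 62 mm behind their home points, 24 mm wide in x (36 mm within 18 mm of its middle) and 12 mm thick. Raised, its underside is 82 mm above the desk, so tubes slip in under it end first from the front; right down it is at 72 mm, on the tubes. Guide pins at its ends reach up to 108 mm
- screw (a joint): Angle of the clamp screw in rad: 0 = bar raised, grows when turned clockwise seen from above, 12.57 (eight quarter turns) = bar right down, at a hard stop. 5 mm of bar travel per turn. It stays where it is left (friction about 0.12 N m). Starts at 0 to 1.2. At 0 two flats of its hexagon are square to the warmer's y axis; they turn with the screw
- socket (a point): Centre of the mouth of the recessed hex socket in the top of the clamp screw, in the middle of the bar; it faces straight up, 100 mm above the desk, and stays there. 13 mm across flats, 22 mm deep, in a steel sleeve 25 mm thick. Its axes are the warmer's (it does not turn with the screw)
- key_off (a joint): Travel of the left key (off) in m: 0 = up, 0.008 = down. The three keys are interlocked: one is always down and stays down; pressing another makes it pop up. A key takes about 5 N at first, snaps down by itself past half its travel, and has a hard stop
- key_low (a joint): Travel of the middle key (low) in m: 0 = up, 0.008 = down
- key_high (a joint): Travel of the right key (high) in m: 0 = up, 0.008 = down. This key is down at the start
- key_low_top (a point): Centre of the top face of the middle key (low) in the bank at the warmer's front; moves with the key; up, it is 40 mm above the desk. Axes as the warmer's. Each grey key cap is 34 mm (x) by 32 mm (y); the other two are 45 mm to the left (off, +y) and to the right (high, -y)
- hexkey_grip (a point): Centre of the hex key's square black grip, 26 x 26 x 50 mm tall, faces square to this frame's x and y; z points up the key, away from its tip. Below the grip: a round flange 38 mm wide, 4 mm thick, then a steel hexagon shank 12 mm across flats (two of them square to y), 56 mm from flange to tip, ending in a 4 mm long cone, 7 mm wide at its end. 160 g. It stands in its holder at first
- hexkey_tip (a point): Tip of the hex key's shank, on its axis, 85 mm below the centre of the grip; same axes
- holder (a point): Centre of the mouth of the key holder, a block 46 x 46 mm, 64 mm high at the warmer's right near its front, with an upright round bore 21 mm wide right through it. The key's flange rests on its top, the tip then 8 mm above the desk. Axes as the warmer's
- tube1_mid (a point): Half-way along the axis of a glass nest tube with a red sleeve inside, 25 mm thick and 150 mm long; x points along it to its closed round end. A white cotton plug 22 mm thick stands out 17 mm from the other end. About 70 g. Two or three such tubes lie in the tray, about 100 mm apart, round ends away from the robot; any may go in any groove. They can roll
- tube1_end (a point): Tip of the round end of this tube, on its axis
- tube2_mid (a point): The same point of another tube
- tube2_end (a point): Tip of the round end of this tube, on its axis
- tube3_mid (a point): The same point of another tube
- tube3_end (a point): Tip of the round end of this tube, on its axis
- tray: Shallow clear sorting tray with a sand-coloured floor, 250 mm (x) x 370 mm (y), rim 15 mm high, floor 4 mm above the desk. Low dividers along x at y = -150, -50, +50 and +150 mm, 8 mm thick and 12 mm above the floor, make three lanes 100 mm apart; they are cut away in the middle for the fingers (no divider within 45 mm of x = 0). Fixed. Origin on the desk under its centre
- dish: Bystander: closed round plastic dish, 90 mm wide and 14 mm high; origin at the centre of its underside
- jar: Bystander: amber glass jar with a white cap, 64 mm wide and 85 mm high; origin at the centre of its underside
- insectbox: Bystander: small clear insect box with a white lid, 90 x 130 mm and 49 mm high; origin at the centre of its underside
Mind the look-alikes: they are no part of the job. What is shaped like the part that bears tube1_mid but purple is not meant.

How it is judged (in metres and radians):
On the way, in this order (a step that is already met when the one before it is completed fails the run):
1. the low key is down and the other two are up (value of joint key_low above 0.006 m and value of joint each of key_high, key_off below 0.002 m), for 0.2 s.
2. every tube lies home in a groove and the bar is screwed right down (x of tube1_mid in the frame of warmer between -0.006 and 0.004 m and y of tube1_mid in the frame of warmer between -0.092 and 0.092 m and z of tube1_mid in the frame of warmer between 0.056 and 0.064 m and x of each of tube1_end, tube2_end, tube3_end in the frame of warmer above 0.06 m and angle between the x axis of each of tube1_mid, tube2_mid, tube3_mid and the x axis of warmer, either way round below 0.08 rad and x of tube2_mid in the frame of warmer between -0.006 and 0.004 m and y of tube2_mid in the frame of warmer between -0.092 and 0.092 m and z of tube2_mid in the frame of warmer between 0.056 and 0.064 m and x of tube3_mid in the frame of warmer between -0.006 and 0.004 m and y of tube3_mid in the frame of warmer between -0.092 and 0.092 m and z of tube3_mid in the frame of warmer between 0.056 and 0.064 m and value of joint screw above 11.8 rad), for 0.2 s.
At the end, for the whole second after the job is handed in: Low key down over 6 mm, the others up within 2 mm; every tube seated in a groove (axis within 4 mm, 0.08 rad), round end first, within 6 mm of home; screw beyond 11.8 rad; hex key upright (0.12 rad) and at rest in its holder, within 8 mm of its axis, over 50 mm deep (all of step 1 and all of step 2 and horizontal distance between hexkey_tip and holder below 0.008 m and z of hexkey_tip in the frame of holder below -0.05 m and angle between hexkey_tip's own z axis and vertical below 0.12 rad and linear speed of hexkey below 0.02 m/s); the robot touches nothing.
It fails at once if the dish is moved by more than 3 cm (distance of dish from where it was at the start of the episode above 0.03 m).
It fails at once if the jar is moved by more than 3 cm (distance of jar from where it was at the start of the episode above 0.03 m).
It fails at once if the insect box is moved by more than 3 cm (distance of insectbox from where it was at the start of the episode above 0.03 m).
Of tube1, tube2, tube3 only 2 to 3 are there at a start; the rules pass over those that are not, and their reading is None.
At some moment in a run one of tube1, tube2, tube3 may be knocked a few centimetres aside while the robot is not near it.
It also fails if it takes over 210 s, if anything falls off the work surface, if the arm or the gripper's body presses on something with over 40 N, if the wrist force passes 120 N, or if a joint passes its speed limit or range.

## Robot

A 6-joint arm with a two-finger parallel gripper is mounted at the origin on the work surface. World frame = base frame: x ahead of the robot, y to its left, z up, the work surface at z = 0. Lengths are in m, angles in degrees, forces in N, time in s.
With the tool pointing down it reaches from about 0.3 to 0.75 m from the base axis. Payload 8.5 kg.
Tool frame: the origin (TCP) lies on the centre line of the jaws, within the pads' length; the fingertips stand 11 mm ahead of it and the grasp point (between the pads) lies 8 mm behind it; z points along the fingers, y is the direction in which the jaws open and shut (so a half turn about z gives the same grasp; the last joint's range is limited). The gripper opens to 88 mm and grips with 3 to 60 N. Pads are 18 mm wide; open, the fingers measure 123 mm over their backs; the gripper's body (75 mm by 187 mm) begins 45 mm behind the grasp point.
Start: joints at [57.68, 21.807, 74.336, -0, 83.858, -12.336], TCP at [0.188, 0.517, 0.25] pointing down, gripper open.
Joint ranges: [-178.18, 178.18], [-50.72, 133.34], [12.68, 142.11], [-81.47, 261.47], [9.98, 163.14], [-165.26, 165.26]. Speed limits (degrees/s): [136.94, 136.94, 180, 180, 180, 180].

## Interface

Orientations are given as [roll, pitch, yaw] about the fixed x, y, z axes, in that order (R = Rz(yaw) Ry(pitch) Rx(roll)).
In Python, from plant import * gives the robot as it stands. The module is installed in compiled form; this text tells all that it offers.
- The arm moves only by the shell command python3 -m pendant 'ROWS' [FORCE]. ROWS is text: rows parted by semicolons, each of 7 numbers parted by spaces: the turn, a rotation vector about the tool's x, y, z in degrees, then the shift along the tool's x, y, z in mm, then the finger opening in mm, from 0 to 88.1. A call has 1 to 5 rows; each row is the pose to reach, as a shift and turn from the pose measured when the call began, along the tool's axes at that moment; what a row does not reach only later rows make up. A row lasts 1/12 s, in which the tool goes at most 41.7 mm and 7.16 degrees, less where a joint would pass 70% of its speed; a pose out of reach is approached as far as the arm can. A call with a gripper value outside its range is refused whole. The fingers move at their own pace and stop on an object; FORCE is the grip in N (left out, the last holds). Time passes only in rows, so rows that repeat a pose let the fingers close. It gives the time, the measured TCP pose, the force and the opening at its end, in the units of the state.
- state(): the state, without advancing time (a new reading comes with each control period).
- snapshot(name): name is "scene" or "top" or "wrist"; returns the picture (384x512x3 uint8, red, green, blue); there is no depth.
- calibration(name): a dict with "mtx" (3x3 intrinsics, pixels), "R" (3x3) and "t" (3): a world point X has camera coordinates R X + t; the wrist camera has in their place "T_tool_cam" (4x4, takes a point from camera to tool coordinates, whose origin is the TCP and whose axes are the flange's). Camera axes: x right, y down, z forward; pixel columns grow to the right and rows downward; lengths in m; the calibration is good to about 2 mm. The wrist camera is an equidistant fisheye: a pixel r from the principal point sees the ray r / f radians off the axis. A picture is of the moment at which its call begins: read the wrist's pose just before it. calibration takes no time and is no camera call.
- sign_off(): hands the job in, once; it reports no verdict.
Trained networks look in the newest picture that a camera, given by its name, has taken for a name from the list of things; names that differ only in an ending like _2 or _b are one class to them, and where a whole thing is asked for, a point or a joint stands for the part that bears it (a point fixed in the world has none). Each returns a list of dicts, best first, with "conf" (0 to 1); they miss things now and then, are a little off and sometimes report something else, mostly with a low value. They report only what shows in the picture. A call takes as long as a camera call. They do not tell look-alikes from the thing itself.
- recognise(camera, thing): "point" ([x, y, z] in m, in world coordinates, good to about 4 mm: the middle of the surface that is visible of it).
The state is a dict: "t": time; "q": joint angles; "qd": joint speeds; "tau": joint torques, N m; "position": TCP position; "ee_rot": TCP orientation; "contact_force": force on the tool from outside, world axes, zero at the start; "ft_torque": the same for the moment, N m; "width": opening from 0.0 (shut) to 1.0 (fully open).
Only numpy, scipy, OpenCV 4.12 (cv2) and the standard library are available. Lean on these libraries where they do the work, as an engineer would, in place of code of your own. Each camera call takes 0.05 s, during which the arm holds its last target.

## Working session

There is one attempt and no reset: what is moved stays moved. The work goes in short steps, Python scripts to look and compute and a shell command to move; the robot and the scene stay as the last step left them, time stands still between calls to the robot, and variables do not carry over. Pictures are saved under pics/ and viewed, and the job is handed in when it is done.

```bash
ls; mkdir -p pics; python3 - <<'E'
from plant import *
import cv2,numpy as np
np.set_printoptions(precision=4,suppress=True)
print(state())
for n in("scene","top","wrist"):
    im=snapshot(n); cv2.imwrite(f"pics/{n}0.png",im[:,:,::-1])
    c=calibration(n); print(n,{k:np.array(v).round(4).tolist() for k,v in c.items()})
E
```

```text
pics
{'t': 0.0, 'q': array([ 57.6799,  21.8406,  74.3834,  -0.0006,  83.8584, -12.3361]), 'qd': array([ 0.0536, -0.073 , -0.0453, -0.0177, -0.0411,  0.1078]), 'tau': array([  0.0021, -43.7939, -22.456 ,   0.0715,   0.0352,  -0.0001]), 'position': array([0.1878, 0.5167, 0.2491]), 'ee_rot': array([-179.9194,   -0.017 ,  160.0161]), 'contact_force': array([-0.1264, -0.2649, -0.3441]), 'ft_torque': array([ 0.0267, -0.0195,  0.0097]), 'width': 0.9972099442273766}
scene {'mtx': [[421.6102, 0.0, 254.1404], [0.0, 421.6102, 189.7947], [0.0, 0.0, 1.0]], 'R': [[-0.0685, 0.9976, 0.0038], [0.5382, 0.0401, -0.8418], [-0.84, -0.0556, -0.5397]], 't': [0.0747, -0.2094, 1.5771]}
top {'mtx': [[361.0852, 0.0, 248.3946], [0.0, 361.0852, 194.7507], [0.0, 0.0, 1.0]], 'R': [[-0.0038, -0.9999, 0.0113], [-0.9976, 0.003, -0.0694], [0.0694, -0.0116, -0.9975]], 't': [-0.0552, 0.5138, 1.1683]}
wrist {'mtx': [[297.3186, 0.0, 250.9123], [0.0, 297.3186, 193.013], [0.0, 0.0, 1.0]], 'T_tool_cam': [[0.001, -0.9553, -0.2955, 0.0776], [1.0, 0.0012, -0.0003, 0.0006], [0.0007, -0.2955, 0.9553, -0.1337], [0.0, 0.0, 0.0, 1.0]]}
```

View pics/scene0.png

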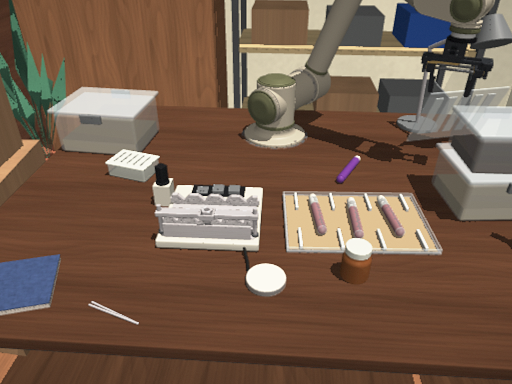

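View pics/top0.png

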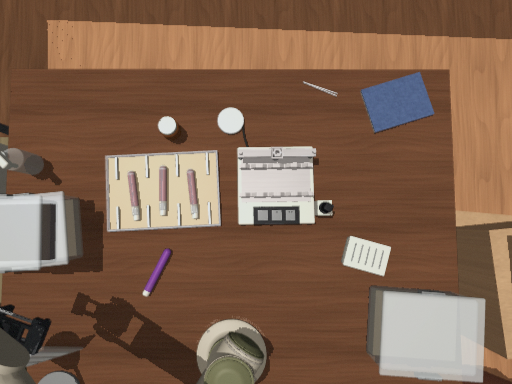

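View pics/wrist0.png

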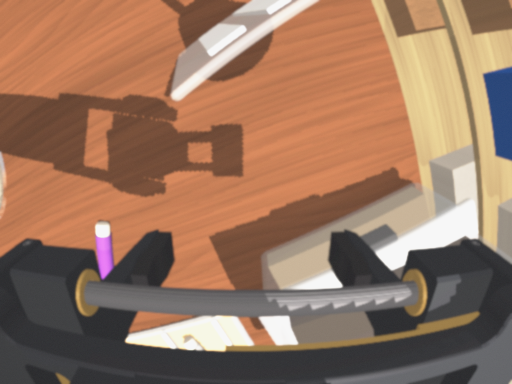

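```bash
cat > h.py <<'E'
from plant import *
import cv2,numpy as np
from scipy.spatial.transform import Rotation as Ro
np.set_printoptions(precision=4,suppress=True)
def proj(n,X):
    c=calibration(n);X=np.atleast_2d(X);p=X@np.array(c['R']).T+np.array(c['t']);p=p/p[:,2:];return (p@np.array(c['mtx']).T)[:,:2]
def ray(n,uv,z):
    c=calibration(n);d=np.linalg.inv(c['mtx'])@np.array([uv[0],uv[1],1.]);R=np.array(c['R']);o=-R.T@np.array(c['t']);d=R.T@d
    return o+d*(z-o[2])/d[2]
def pose():
    s=state();return np.array(s['position']),Ro.from_euler('xyz',s['ee_rot'],degrees=True)
def wproj(X,P=None):
    p,R=P or pose();c=calibration('wrist');T=np.array(c['T_tool_cam']);K=c['mtx']
    X=np.atleast_2d(X);t=R.inv().apply(X-p);q=(t-T[:3,3])@T[:3,:3]
    r=np.hypot(q[:,0],q[:,1]);th=np.arctan2(r,q[:,2]);k=K[0][0]*th/np.maximum(r,1e-9)
    return np.c_[K[0][2]+q[:,0]*k,K[1][2]+q[:,1]*k]
def wray(uv,z,P=None):
    p,R=P or pose();c=calibration('wrist');T=np.array(c['T_tool_cam']);K=c['mtx']
    d=np.array([uv[0]-K[0][2],uv[1]-K[1][2]]);r=np.hypot(*d);th=r/K[0][0]
    v=np.r_[d/max(r,1e-9)*np.sin(th),np.cos(th)];v=R.apply(T[:3,:3]@v);o=p+R.apply(T[:3,3])
    return o+v*(z-o[2])/v[2]
def crop(n,name,x0,y0,x1,y1,k):
    im=snapshot(n)[:,:,::-1][y0:y1,x0:x1];cv2.imwrite('pics/'+name,cv2.resize(im,None,fx=k,fy=k,interpolation=cv2.INTER_CUBIC))
def go(target,yaw=None,rotz=None):
    """tool-frame row towards world target pos with tool down at yaw"""
    p,R=pose();d=R.inv().apply(np.array(target)-p)*1000
    y=R.as_euler('xyz',degrees=True)[2] if yaw is None else yaw
    rv=(R.inv()*Ro.from_euler('xyz',[180,0,y],degrees=True)).as_rotvec(degrees=True)
    print('row',rv.round(2),d.round(1))
E
python3 - <<'E'
from h import *
for n in("scene","top"):
  snapshot(n)
  for th in "warmer bar_mid screw key_low_top key_high key_off hexkey_grip holder tube1_mid tray dish jar insectbox socket groove1".split():
    try: print(n,th,[(np.array(d['point']).round(3).tolist(),round(d['conf'],2)) for d in recognise(n,th)][:5])
    except Exception as e: print(n,th,e)
crop("top","top1.png",220,130,350,240,6)
crop("top","top2.png",95,140,225,240,6)
E
```

```text
scene warmer []
scene bar_mid [([0.656, -0.142, 0.098], 0.87), ([0.453, -0.142, 0.04], 0.6)]
scene screw [([0.647, -0.14, 0.093], 0.57)]
scene key_low_top []
scene key_high [([0.452, -0.144, 0.039], 0.66), ([0.449, -0.197, 0.033], 0.59)]
scene key_off []
scene hexkey_grip [([0.482, -0.288, 0.092], 0.78)]
scene holder [([0.644, -0.143, 0.041], 0.92)]
scene tube1_mid [([0.54, 0.128, 0.028], 0.68), ([0.285, 0.24, 0.025], 0.6)]
scene tray [([0.544, 0.244, 0.005], 0.8), ([0.457, -0.102, 0.039], 0.2)]
scene dish [([0.775, 0.004, 0.013], 0.56)]
scene jar [([0.752, 0.2, 0.057], 0.67)]
scene insectbox [([0.347, -0.425, 0.049], 0.69)]
scene socket [([0.642, -0.144, 0.043], 0.96)]
scene groove1 [([0.639, -0.148, 0.04], 0.78)]
top warmer [([0.549, -0.145, 0.028], 0.75)]
top bar_mid [([0.642, -0.145, 0.098], 0.83), ([0.449, -0.102, 0.036], 0.24), ([0.524, 0.129, 0.029], 0.17)]
top screw [([0.45, -0.146, 0.04], 0.58)]
top key_low_top [([0.448, -0.142, 0.042], 0.44)]
top key_high [([0.449, -0.189, 0.035], 0.39), ([0.522, 0.125, 0.027], 0.28)]
top key_off [([0.445, -0.101, 0.034], 0.43), ([0.521, 0.129, 0.028], 0.23)]
top hexkey_grip [([0.474, -0.29, 0.114], 0.57)]
top holder [([0.544, -0.147, 0.028], 0.87), ([0.524, 0.13, 0.029], 0.46)]
top tube1_mid [([0.27, 0.244, 0.026], 0.77), ([0.523, 0.127, 0.029], 0.62)]
top tray [([0.533, 0.232, 0.005], 0.96)]
top dish [([0.763, 0.006, 0.013], 0.89)]
top jar [([0.721, 0.199, 0.084], 0.64)]
top insectbox [([0.318, -0.425, 0.053], 0.66)]
top socket [([0.544, -0.147, 0.03], 0.85), ([0.531, 0.231, 0.007], 0.53)]
top groove1 [([0.541, -0.15, 0.029], 0.93)]
```

View pics/top1.png

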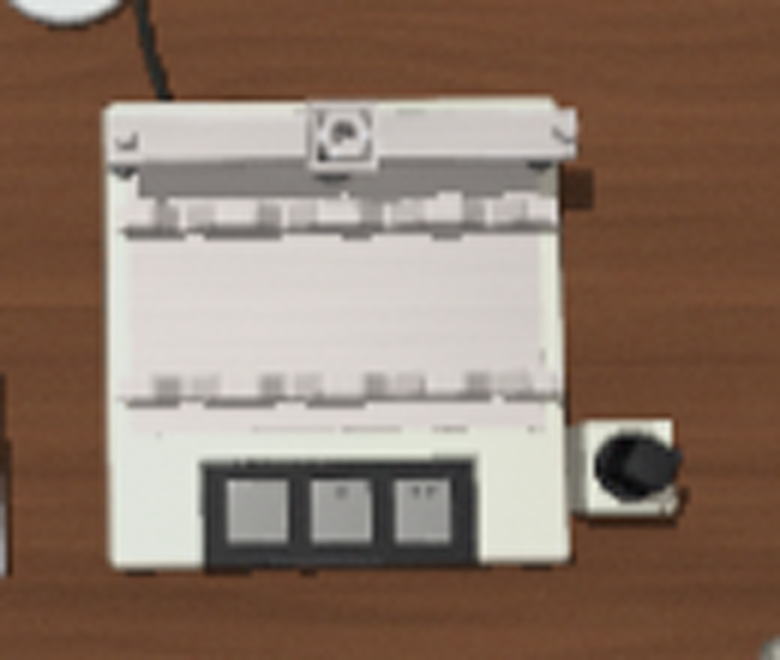

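View pics/top2.png

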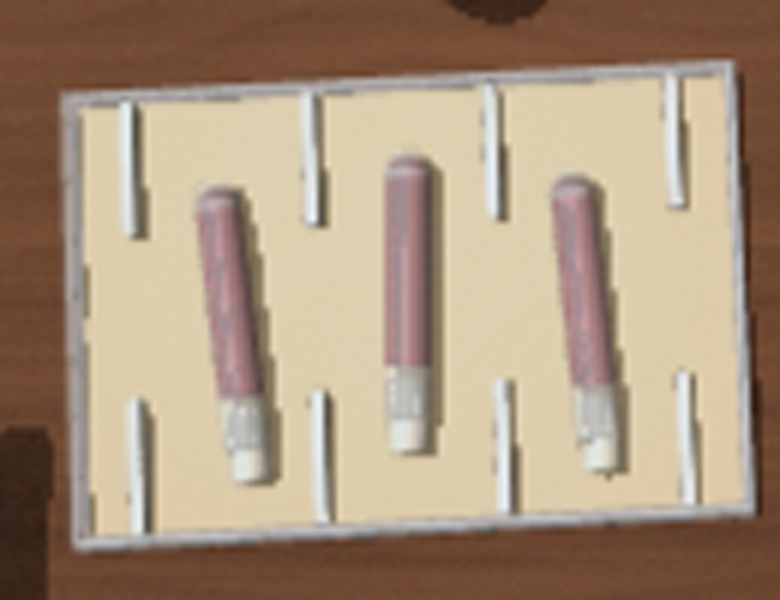

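```bash
python3 - <<'E'
from h import *
def T(x,y,z,ox=220,oy=130): return ray('top',((x+.5)/6-.5+ox,(y+.5)/6-.5+oy),z)
for n,x,y,z in [("deckFL",110,568,.028),("deckFR",570,563,.028),("keyoff",258,512,.04),("keylow",341,511,.04),("keyhigh",423,511,.032),("sleeve",343,134,.1),("barL",104,135,.094),("barR",577,135,.094),("holderR",672,516,.064),("holderRt",672,421,.064),("griptop",655,463,.118),("flange",632,467,.068),("deckBL",103,103,.066),("deckBR",556,97,.066)]:
    print(n,T(x,y,z))
print('tray')
for n,x,y,z in [("FL",75,548,.015),("FR",754,512,.015),("BL",64,94,.015),("BR",733,64,.015),
  ("t1e",216,190,.0165),("t1p",252,480,.0165),("t2e",408,157,.0165),("t2p",408,452,.0165),("t3e",570,178,.0165),("t3p",603,470,.0165)]:
    print(n,T(x,y,z,95,140))
E
```

```text
deckFL [ 0.4173 -0.0225  0.028 ]
deckFR [ 0.419  -0.2714  0.028 ]
keyoff [ 0.447 -0.102  0.04 ]
keylow [ 0.4474 -0.1465  0.04  ]
keyhigh [ 0.4473 -0.1915  0.032 ]
sleeve [ 0.6402 -0.144   0.1   ]
barL [ 0.641  -0.0209  0.094 ]
barR [ 0.6406 -0.2658  0.094 ]
holderR [ 0.4438 -0.3185  0.064 ]
holderRt [ 0.4938 -0.3195  0.064 ]
griptop [ 0.4698 -0.2974  0.118 ]
flange [ 0.4695 -0.297   0.068 ]
deckBL [ 0.6635 -0.0199  0.066 ]
deckBR [ 0.6664 -0.2606  0.066 ]
tray
FL [0.3971 0.4039 0.015 ]
FR [0.4151 0.0356 0.015 ]
BL [0.6461 0.4157 0.015 ]
BR [0.6622 0.0476 0.015 ]
t1e [0.5925 0.3308 0.0165]
t1p [0.4336 0.3083 0.0165]
t2e [0.6105 0.2259 0.0165]
t2p [0.4485 0.2239 0.0165]
t3e [0.5987 0.1369 0.0165]
t3p [0.4383 0.1177 0.0165]
```

```bash
python3 - <<'E'
from h import *
go([.45,-.146,.25],180)
E
```

```text
row [ -0.    -0.   -19.99] [-472.8 -533.4   -0.2]
```

```bash
python3 -m pendant '0 0 -20 -473 -533 0 60;0 0 -20 -473 -533 0 60;0 0 -20 -473 -533 0 60;0 0 -20 -473 -533 0 60;0 0 -20 -473 -533 0 60'; python3 -c "
from h import *
go([.45,-.146,.25],180)"
```

```text
t: 2.27
position: [0.2625, 0.3281, 0.2499]
ee_rot: [180.0, 0.0, -179.9]
contact_force: [1.1, 0.3, 0.2]
width: 0.686
row [0.01 0.02 0.12] [-186.6 -474.5   -0.1]
```

```bash
python3 -m pendant '0 0 0 -187 -474 0 0;0 0 0 -187 -474 0 0;0 0 0 -187 -474 0 0;0 0 0 -187 -474 0 0;0 0 0 -187 -474 0 0' >/dev/null; python3 -c "
from h import *
go([.45,-.146,.25],180)"
```

```text
row [0.01 0.08 0.13] [-110.2 -280.4    0.3]
```

```bash
python3 -m pendant '0 0 0 -110 -280 0 0;0 0 0 -110 -280 0 0;0 0 0 -110 -280 0 0;0 0 0 -110 -280 0 0;0 0 0 -110 -280 0 0' >/dev/null;python3 -c "
from h import *
go([.45,-.146,.25],180)"
```

```text
row [0.01 0.12 0.09] [-34.3 -85.9   0.4]
```

```bash
python3 -m pendant '0 0 0 -34 -86 0 0;0 0 0 -34 -86 0 0;0 0 0 -34 -86 0 0;0 0 0 -34 -86 0 0;0 0 0 -34 -86 0 0';python3 -c "
from h import *
go([.45,-.146,.25],180)
crop('wrist','w1.png',0,0,512,384,1.5)
def W(x,y,z=0):
  return [.578+x,-.1455+y,z]
print(wproj([W(-.131,0,.04),W(-.131,-.045,.032),W(.0625,0,.1),W(-.16,.125,.028),W(-.16,-.125,.028),[.4697,-.297,.118]])*1.5)
"
```

```text
t: 3.52
position: [0.4493, -0.1457, 0.2501]
ee_rot: [179.9, 0.1, -179.9]
contact_force: [-0.7, -0.1, 0.2]
width: 0.005
row [0.05 0.08 0.05] [-0.7 -0.3  0.1]
[[374.3442 251.3807]
 [318.8617 249.3073]
 [373.7628 493.2664]
 [524.8085 216.2535]
 [224.4829 215.4341]
 [155.2246 310.1712]]
```

View pics/w1.png

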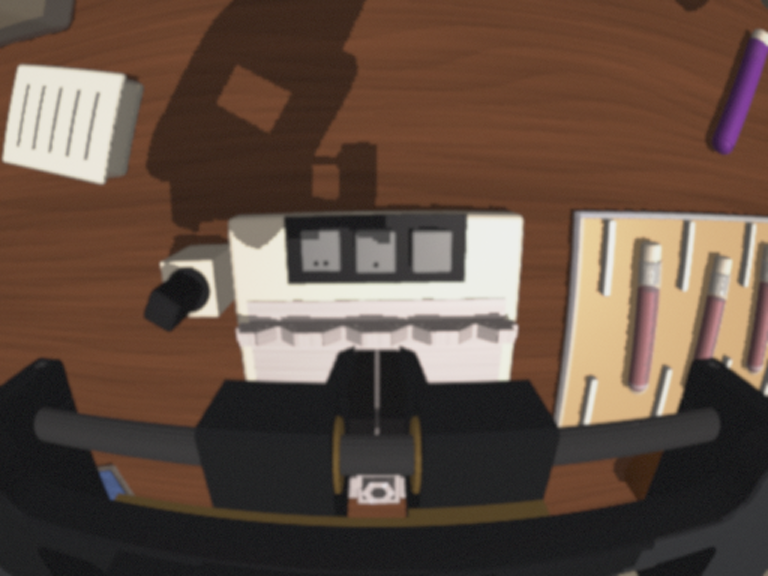

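```bash
python3 -m pendant '0 0 0 2 1 190 0;0 0 0 2 1 190 0;0 0 0 2 1 190 0;0 0 0 2 1 190 0;0 0 0 2 1 190 0';python3 -m pendant '0 0 0 0 0 7 0;0 0 0 0 0 11 0;0 0 0 0 0 14 0;0 0 0 0 0 17 0;0 0 0 0 0 18 0'
```

```text
t: 3.98
position: [0.4457, -0.141, 0.0577]
ee_rot: [179.8, -0.1, -179.8]
contact_force: [0.1, 0.1, 0.4]
width: 0.008
t: 4.4
position: [0.4458, -0.1398, 0.0429]
ee_rot: [179.9, 0.0, -179.7]
contact_force: [-10.4, 10.1, 46.3]
width: 0.007
```

```bash
python3 -m pendant '0 0 0 0 0 -30 0;0 0 0 0 0 -60 0;0 0 0 0 -5 -100 60;0 0 0 0 -5 -140 60;0 0 0 0 -5 -140 60';python3 -c "
from h import *
crop('wrist','w2.png',100,100,412,300,2.5)
print(state()['position'],state()['ee_rot'])
crop('top','t2.png',220,130,350,240,6)
"
```

```text
t: 4.82
position: [0.448, -0.1461, 0.1907]
ee_rot: [-179.7, 0.7, -179.6]
contact_force: [0.5, -0.3, 0.4]
width: 0.206
[ 0.447  -0.1455  0.1872] [-179.8343    0.4991 -179.6554]
```

View pics/w2.png

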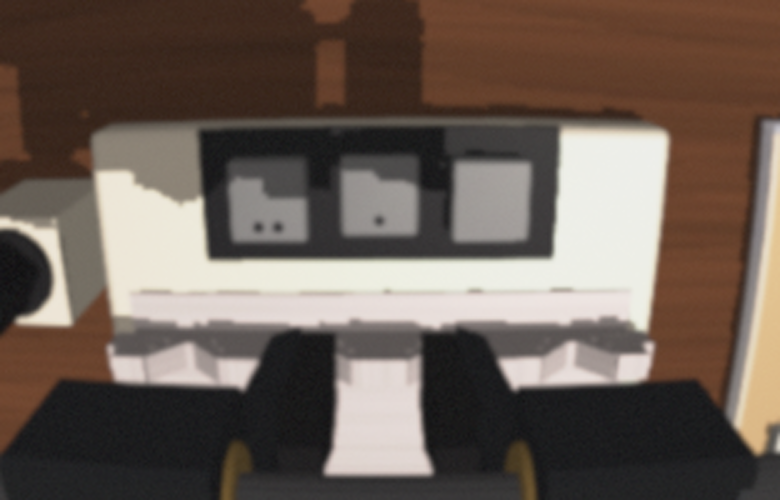

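View pics/t2.png

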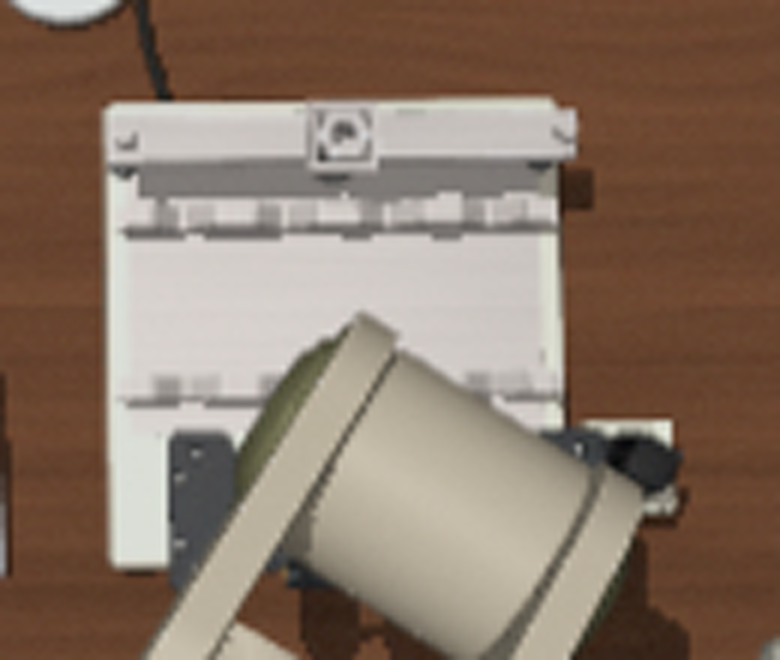

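```bash
python3 - <<'E'
from h import *
def T(x,y,z,ox=220,oy=130): return ray('top',((x+.5)/6-.5+ox,(y+.5)/6-.5+oy),z)
for x in(186,289,392,495): print(T(x,388,.052))
for x in(184,286,389,494): print(T(x,214,.052))
snapshot('top')
print([(np.array(d['point']).round(3).tolist(),round(d['conf'],2)) for d in recognise('top','tube2_mid')])
crop('top','t3.png',95,140,225,240,6)
go([.515,.13,.2],180-7)
E
```

```text
[ 0.5128 -0.0635  0.052 ]
[ 0.5127 -0.1183  0.052 ]
[ 0.5125 -0.1732  0.052 ]
[ 0.5124 -0.2282  0.052 ]
[ 0.6062 -0.0628  0.052 ]
[ 0.6061 -0.1174  0.052 ]
[ 0.606  -0.1726  0.052 ]
[ 0.6058 -0.229   0.052 ]
[([0.534, 0.22, 0.032], 0.87)]
row [ 0.2  -0.09  7.32] [-71.3 274.3 -17.2]
```

View pics/t3.png

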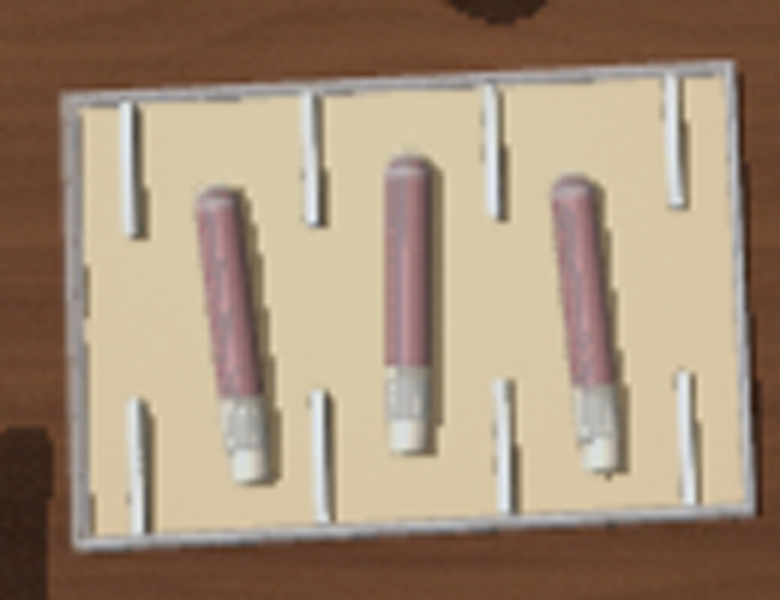

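```bash
python3 -m pendant '0 0 -7 -72 274 -17 60;0 0 -7 -72 274 -17 60;0 0 -7 -72 274 -17 60;0 0 -7 -72 274 -17 60;0 0 -7 -72 274 -17 60';python3 -c "
from h import *
go([.519,.127,.15],186.8)"
```

```text
t: 5.48
position: [0.4967, 0.0585, 0.1941]
ee_rot: [179.7, -0.2, -172.7]
contact_force: [1.0, -0.2, 0.5]
width: 0.68
row [ 0.25 -0.2   0.5 ] [-31.   65.   44.3]
```

```bash
python3 -m pendant '0 0 0 -31 65 44 60;0 0 0 -31 65 44 60;0 0 0 -31 65 44 60;0 0 0 -31 65 44 60;0 0 0 -31 65 44 60';python3 -c "
from h import *
go([.519,.127,.15],186.8)
P=pose()
crop('wrist','w3.png',0,0,512,384,1.5)
print(wproj([[.5987,.1369,.0165],[.4383,.1177,.0165],[.519,.127,.0165]],P)*1.5)
"
```

```text
t: 5.9
position: [0.5186, 0.1267, 0.1497]
ee_rot: [179.8, -0.3, -172.7]
contact_force: [-0.5, 0.5, 0.1]
width: 0.681
row [ 0.24 -0.31  0.53] [-0.4  0.3 -0.3]
[[373.9227 395.3739]
 [376.214  151.0652]
 [374.3645 283.2089]]
```

View pics/w3.png

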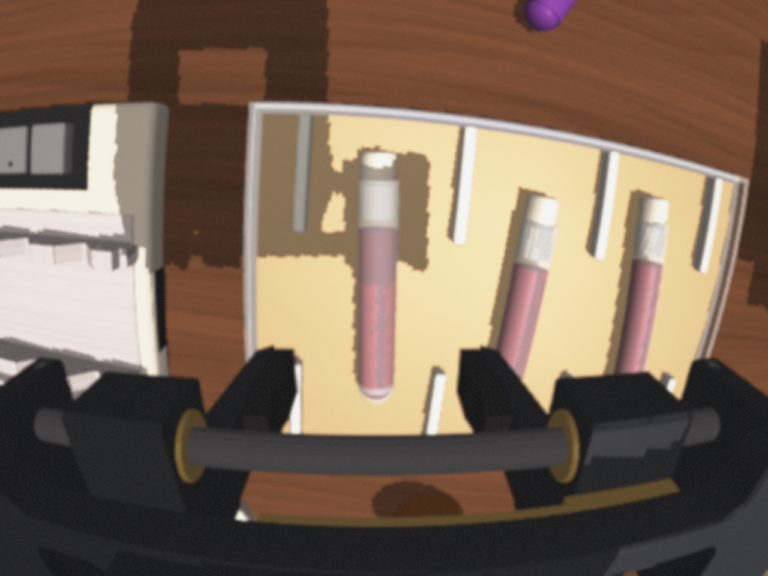

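```bash
python3 -m pendant '0 0 0 0 1 60 60;0 0 0 0 1 100 60;0 0 0 0 1 120 60;0 0 0 0 1 127 60;0 0 0 0 1 130 60' 20;python3 -m pendant '0 0 0 0 0 0 60;0 0 0 0 0 0 20;0 0 0 0 0 0 20;0 0 0 0 0 0 20;0 0 0 0 0 0 20' 20;python3 -m pendant '0 0 0 0 0 0 20;0 0 0 0 0 0 20;0 0 0 0 0 0 20' 20; python3 -c "
from h import *
print(state())
crop('wrist','w4.png',0,0,512,384,1.5)"
```

```text
t: 6.37
position: [0.5178, 0.1264, 0.0198]
ee_rot: [179.8, -0.4, -172.8]
contact_force: [0.9, -0.1, 0.7]
width: 0.681
t: 6.78
position: [0.5183, 0.1264, 0.0209]
ee_rot: [179.8, -0.3, -172.8]
contact_force: [0.7, -0.0, 0.3]
width: 0.403
t: 7.03
position: [0.5186, 0.1265, 0.0215]
ee_rot: [179.8, -0.2, -172.8]
contact_force: [-1.4, 0.9, 5.3]
width: 0.276
{'t': 7.0333, 'q': array([  0.9001,  36.1756,  93.4683,   0.2709,  50.5834, -96.4466]), 'qd': array([-0.0094, -0.0155, -0.0306, -0.026 , -0.0492,  0.0437]), 'tau': array([ -0.2352, -44.5045, -12.817 ,  -0.0735,  -0.1347,  -0.0108]), 'position': array([0.5186, 0.1265, 0.0215]), 'ee_rot': array([ 179.7671,   -0.2028, -172.8253]), 'contact_force': array([-1.3533,  0.8535,  5.3055]), 'ft_torque': array([ 0.061 ,  0.1624, -0.007 ]), 'width': 0.2755973757427717}
```

View pics/w4.png

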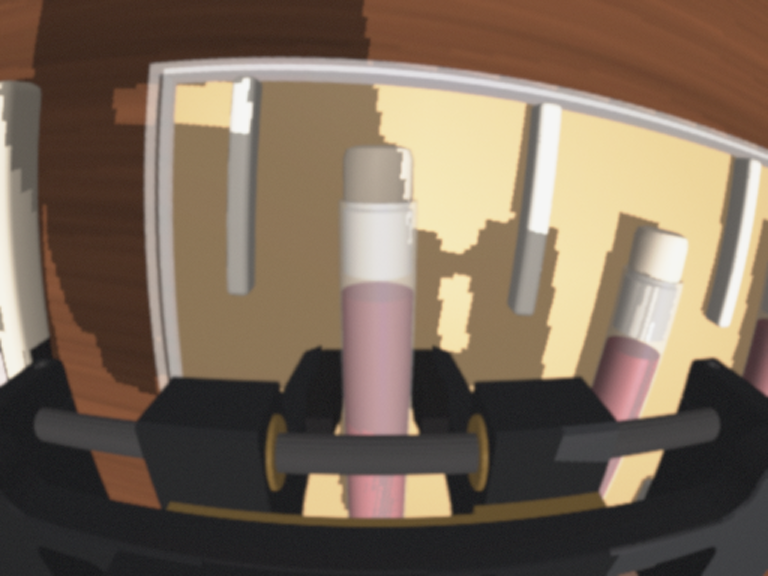

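```bash
python3 -m pendant '0 0 0 0 0 -20 20;0 0 0 0 0 -55 20;0 0 0 0 0 -90 20;0 0 0 0 0 -120 20;0 0 0 0 0 -120 20' 20; python3 -c "
from h import *
print(state()['width'],state()['contact_force'])
go([.527,-.1725,.145],180)
P=pose()
crop('wrist','w5.png',100,50,412,284,2.5)
p,R=P
# predicted plug end & tube rim for offsets
for dz in(0,.004,.008): print(dz,(wproj(p+R.apply([[0.0835,0.0,dz],[0.1005,0,dz]]),P)-[100,50])*2.5)
"
```

```text
t: 7.5
position: [0.5211, 0.1263, 0.1468]
ee_rot: [179.8, 0.3, -172.8]
contact_force: [0.3, 0.2, -1.0]
width: 0.276
0.27555627658997134 [ 0.2925  0.2055 -0.972 ]
row [0.19 0.33 7.19] [  31.6 -297.2    0.7]
0 [[372.0644 100.1058]
 [372.1456   6.8406]]
0.004 [[372.2231 101.1092]
 [372.3011  10.485 ]]
0.008 [[372.3728 102.0561]
 [372.448   13.9292]]
```

View pics/w5.png

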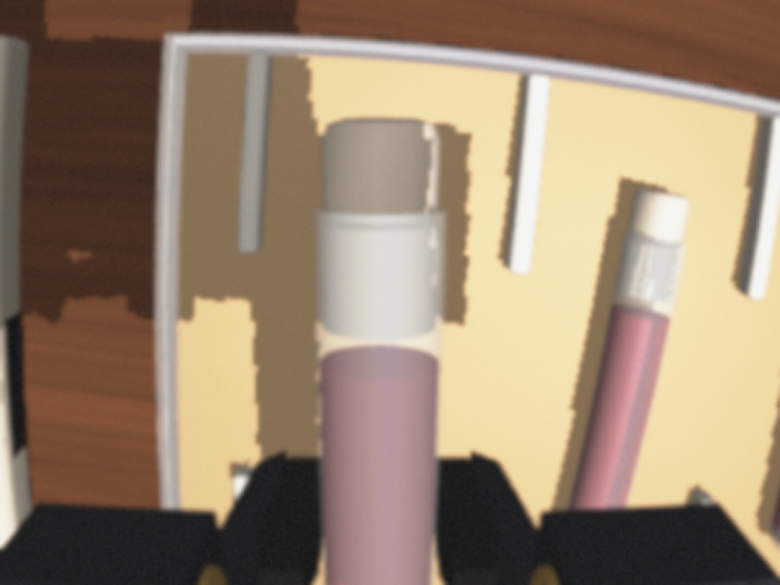

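```bash
python3 -c "
from h import *
P=pose();p,R=P
for x in (.04,.05,.055,.06,.065,.07,.075,.0835): print(x,[((wproj(p+R.apply([[x,0.0,dz]]),P)-[100,50])*2.5)[0,1].round(0) for dz in (-.008,-0.004,0,.004)])
"
```

```text
0.04 [np.float64(349.0), np.float64(343.0), np.float64(337.0), np.float64(331.0)]
0.05 [np.float64(294.0), np.float64(289.0), np.float64(284.0), np.float64(280.0)]
0.055 [np.float64(265.0), np.float64(261.0), np.float64(257.0), np.float64(254.0)]
0.06 [np.float64(236.0), np.float64(233.0), np.float64(230.0), np.float64(227.0)]
0.065 [np.float64(207.0), np.float64(205.0), np.float64(203.0), np.float64(201.0)]
0.07 [np.float64(178.0), np.float64(176.0), np.float64(175.0), np.float64(174.0)]
0.075 [np.float64(148.0), np.float64(148.0), np.float64(147.0), np.float64(147.0)]
0.0835 [np.float64(98.0), np.float64(99.0), np.float64(100.0), np.float64(101.0)]
```

```bash
python3 -m pendant '0 0 3 15 -140 0 20;0 0 7 30 -297 0 20;0 0 7 30 -297 0 20;0 0 7 30 -297 0 20;0 0 7 30 -297 0 20';python3 -m pendant '0 0 0 0 -120 0 20;0 0 0 0 -120 0 20;0 0 0 0 -120 0 20;0 0 0 0 -120 0 20;0 0 0 0 -120 0 20'; python3 -c "
from h import *
go([.525,-.1725,.12],180)"
```

```text
t: 7.97
position: [0.5239, -0.0838, 0.141]
ee_rot: [179.7, -0.1, -179.8]
contact_force: [0.1, 0.5, -1.9]
width: 0.279
t: 8.38
position: [0.5235, -0.2052, 0.1385]
ee_rot: [179.6, -0.2, -180.0]
contact_force: [1.0, 0.7, -1.2]
width: 0.279
row [ 0.37 -0.22  0.01] [-1.6 32.6 18.7]
```

```bash
python3 -m pendant '0.3 -0.2 0 -1.6 32.6 19 20;0.3 -0.2 0 -1.6 32.6 19 20;0.3 -0.2 0 -1.6 32.6 19 20;0.3 -0.2 0 -1.6 32.6 19 20'; python3 -c "
from h import *
P=pose();print(P[0])
print(proj('top',[[.5,0,0]]))
crop('wrist','w6.png',0,0,512,384,1.5)
print(wproj([[.514,-.145+y,.058] for y in(-.0825,-.0275,.0275,.0825)],P)*1.5)
crop('scene','s6.png',130,150,290,270,5)
"
```

```text
t: 8.72
position: [0.5251, -0.1715, 0.1195]
ee_rot: [179.9, -0.1, -179.9]
contact_force: [-0.4, -0.5, -0.6]
width: 0.276
[ 0.5251 -0.1715  0.1195]
[[231.2735 199.2565]]
[[256.1697 301.275 ]
 [372.2121 301.8754]
 [488.6843 301.9142]
 [591.4998 301.4681]]
```

View pics/w6.png

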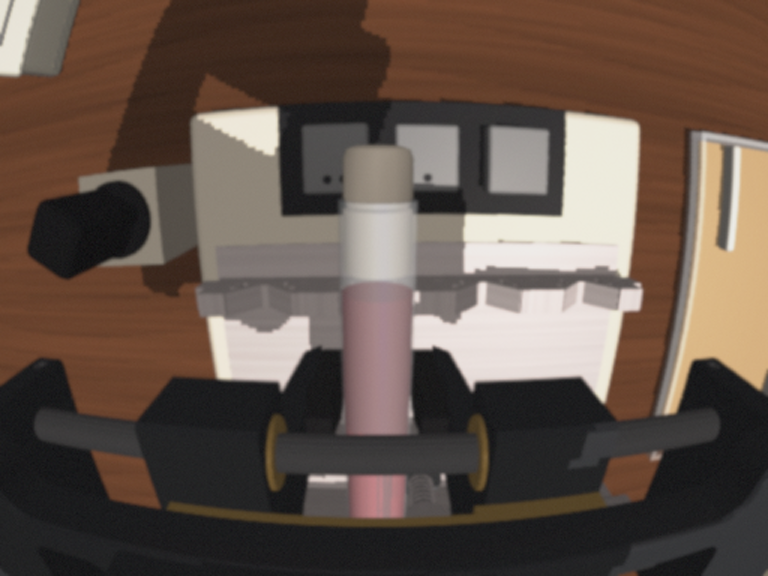

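View pics/s6.png

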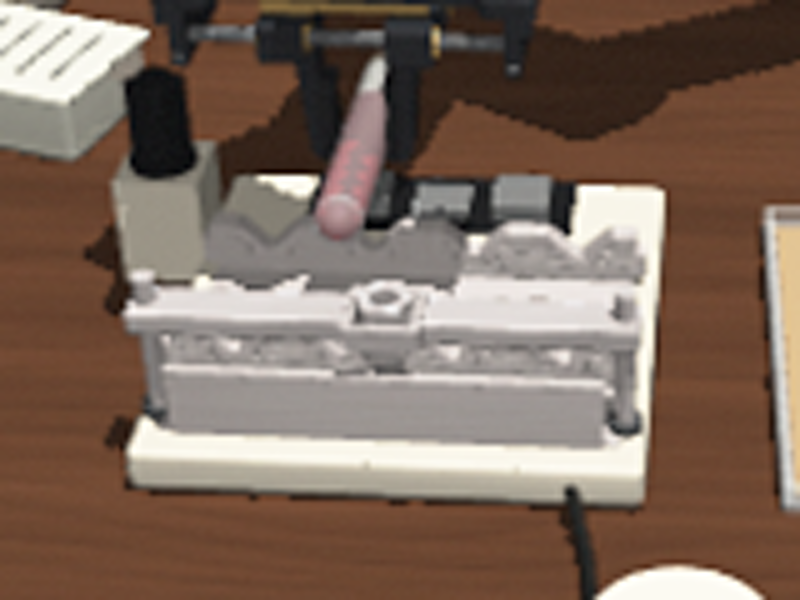

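```bash
python3 -c "
from h import *
P=pose();print(P[0],P[1].as_euler('xyz',degrees=True))
print(wproj([[.4175,-.02,.028],[.4175,-.27,.028],[.447,-.1,.04],[.447,-.145,.032],[.447,-.19,.04]],P)*1.5)
for u in [(639,122),(191,122)]: print(wray(np.array(u)/1.5,.028,P))
for u in [(516,160),(428,155),(336,158)]: print(wray(np.array(u)/1.5,.038,P))
for u in [(641,287),(197,287),]: print(wray(np.array(u)/1.5,.058,P))
crop('wrist','w7.png',110,160,440,240,2.4)
"
```

```text
[ 0.5253 -0.1724  0.12  ] [ 179.9479    0.016  -179.9553]
[[645.8935 119.8304]
 [188.9625 106.7968]
 [522.7441 158.9488]
 [430.4718 154.6845]
 [337.492  154.137 ]]
[ 0.4195 -0.0249  0.028 ]
[ 0.4259 -0.2689  0.028 ]
[ 0.4477 -0.1029  0.038 ]
[ 0.4472 -0.1469  0.038 ]
[ 0.4489 -0.1909  0.038 ]
[ 0.5068 -0.0336  0.058 ]
[ 0.5073 -0.2585  0.058 ]
```

View pics/w7.png

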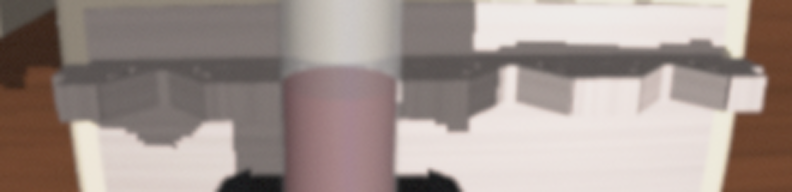

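```bash
python3 -m pendant '0 0 0 0 -1 25 20;0 0 0 0 -1 40 20;0 0 0 0 -1 48 20;0 0 0 0 -1 52 20;0 0 0 0 -1 52 20';python3 -m pendant '0 0 0 0 0 0 20;0 0 0 0 0 1.5 20;0 0 0 0 0 3 20;0 0 0 0 0 3 20'; python3 -c "
from h import *
print(state()['position'],state()['contact_force'],state()['ft_torque'])"
```

```text
t: 9.28
position: [0.5251, -0.1737, 0.0687]
ee_rot: [179.9, -0.0, -180.0]
contact_force: [-3.6, 1.5, 3.5]
width: 0.274
t: 9.62
position: [0.5256, -0.1742, 0.068]
ee_rot: [-180.0, 0.1, -180.0]
contact_force: [-5.9, 1.6, 18.0]
width: 0.275
[ 0.5256 -0.1742  0.068 ] [-5.8695  1.5913 18.0141] [ 0.3803  1.0103 -0.048 ]
```

```bash
python3 -m pendant '0 0 0 0 0 -3 20;0 0 0 0 0 -3 20'; python3 -c "
from h import *
crop('wrist','w8.png',110,60,430,300,2.4)
crop('scene','s8.png',130,150,290,270,5)"
```

```text
t: 9.78
position: [0.5262, -0.1745, 0.0722]
ee_rot: [-179.9, 0.2, -180.0]
contact_force: [0.7, 0.7, 0.3]
width: 0.275
```

View pics/w8.png

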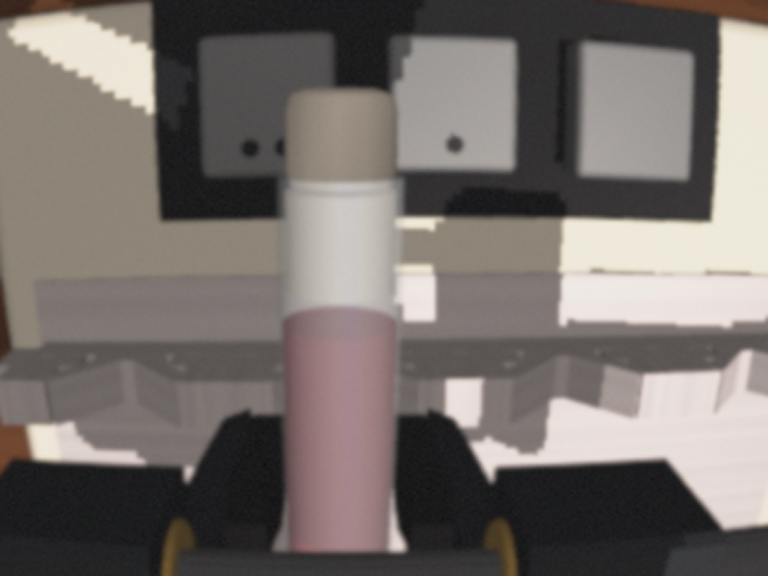

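View pics/s8.png

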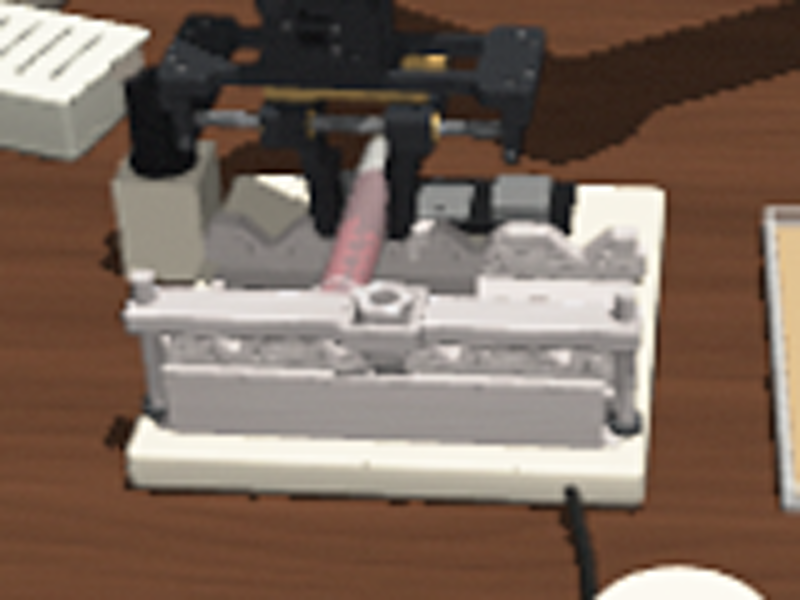

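```bash
python3 -c "
from h import *
f=lambda X:(proj('scene',X)-[130,150])*5
for dz in(-.016,-.012,-.008,-.004,0): print(dz,f([[.5251+.075,-.1715,.1195+dz],[.5251-.08,-.1715,.1195+dz]]).round(0).tolist())
"
```

```text
-0.016 [[339.0, 239.0], [390.0, 83.0]]
-0.012 [[339.0, 232.0], [390.0, 76.0]]
-0.008 [[338.0, 225.0], [389.0, 70.0]]
-0.004 [[338.0, 218.0], [389.0, 63.0]]
0 [[337.0, 212.0], [389.0, 57.0]]
```

```bash
python3 -m pendant '0 0 0 0 1 2.5 20;0 0 0 -5 1 2.5 20;0 0 0 -10 1 2.5 20;0 0 0 -15 1 2.5 20;0 0 0 -20 1 2.5 20'; python3 -c "
from h import *
print(state()['position'],state()['contact_force'],state()['ft_torque'])
crop('wrist','w9.png',110,60,430,300,2.4)
crop('scene','s9.png',130,150,290,270,5)"
```

```text
t: 10.3
position: [0.5463, -0.1732, 0.0683]
ee_rot: [-180.0, 0.1, -180.0]
contact_force: [-0.2, -0.6, -0.9]
width: 0.277
[ 0.5463 -0.1732  0.0683] [-0.1825 -0.6109 -0.8992] [ 0.0617 -0.0261 -0.0098]
```

View pics/s9.png

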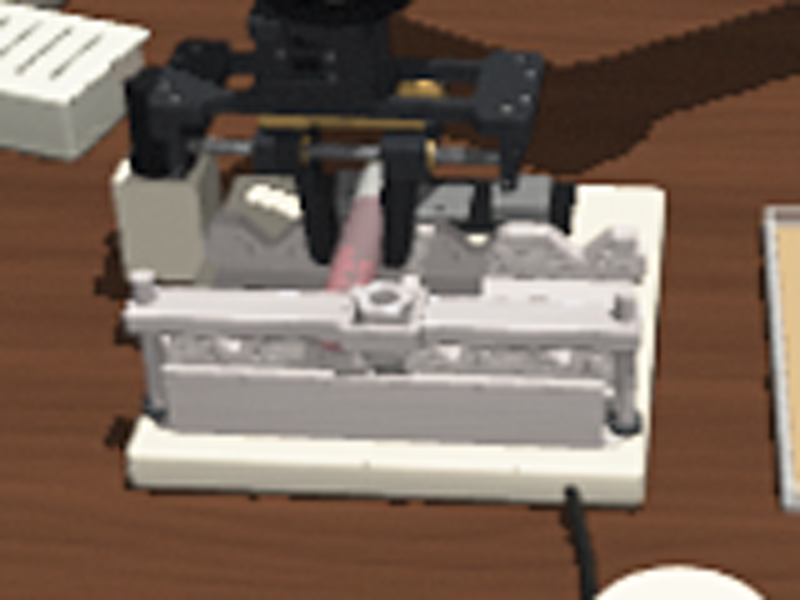

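View pics/w9.png

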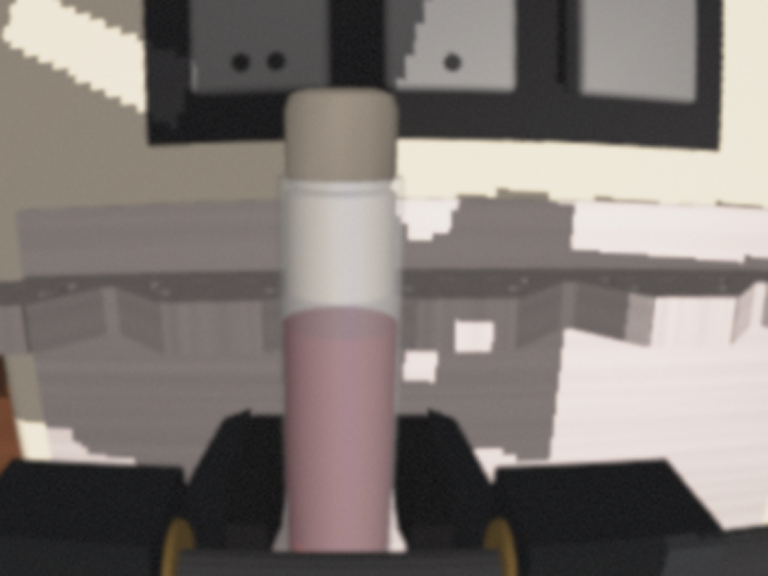

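```bash
python3 -m pendant '0 0 0 -5 0 0 20;0 0 0 -10 0 0 20;0 0 0 -14 0 0 20;0 0 0 -17 0 0 20;0 0 0 -17 0 0 20'; python3 -m pendant '0 0 0 -2 0 0 20;0 0 0 -3.5 0 0 20;0 0 0 -5 0 0 20;0 0 0 -5 0 0 20'
```

```text
t: 10.82
position: [0.5642, -0.1732, 0.0684]
ee_rot: [-179.9, 0.2, -179.9]
contact_force: [0.5, -0.5, -0.8]
width: 0.277
t: 11.15
position: [0.5688, -0.1731, 0.0682]
ee_rot: [-179.9, 0.1, -179.9]
contact_force: [-2.2, -0.5, -0.6]
width: 0.281
```

```bash
python3 -m pendant '0 0 0 0 0 1.5 20;0 0 0 0 0 3 20;0 0 0 0 0 4.5 20;0 0 0 0 0 4.5 20'; python3 -m pendant '0 0 0 0 0 1 20;0 0 0 0 0 2 20;0 0 0 0 0 3 20;0 0 0 0 0 3 20'
```

```text
t: 11.48
position: [0.5689, -0.1731, 0.0653]
ee_rot: [-179.9, 0.2, -179.9]
contact_force: [-5.5, 3.4, 13.6]
width: 0.279
t: 11.82
position: [0.569, -0.173, 0.065]
ee_rot: [-179.8, 0.3, -179.9]
contact_force: [-9.2, 2.9, 23.0]
width: 0.278
```

```bash
python3 -m pendant '0 0 0 0 0 -2 40;0 0 0 0 0 -2 40;0 0 0 0 0 -2 40;0 0 0 0 0 -2 40'; python3 -m pendant '0 0 0 0 0 -20 40;0 0 0 10 0 -50 40;0 0 0 20 0 -80 40;0 0 0 20 0 -90 40;0 0 0 20 0 -90 40'; python3 -c "
from h import *
crop('wrist','w10.png',0,0,512,384,1.5)
crop('scene','s10.png',130,150,290,270,5)
crop('top','t10.png',95,140,225,240,6)
go([.515,.22,.15],180)"
```

```text
t: 12.15
position: [0.569, -0.1731, 0.0667]
ee_rot: [-179.8, 0.3, -179.9]
contact_force: [-0.2, 0.1, 0.0]
width: 0.454
t: 12.57
position: [0.5494, -0.1734, 0.1587]
ee_rot: [-179.7, 0.5, -179.9]
contact_force: [1.0, 1.4, 0.1]
width: 0.456
row [-0.08  0.15  0.11] [ 32.6 392.7   4.2]
```

View pics/s10.png

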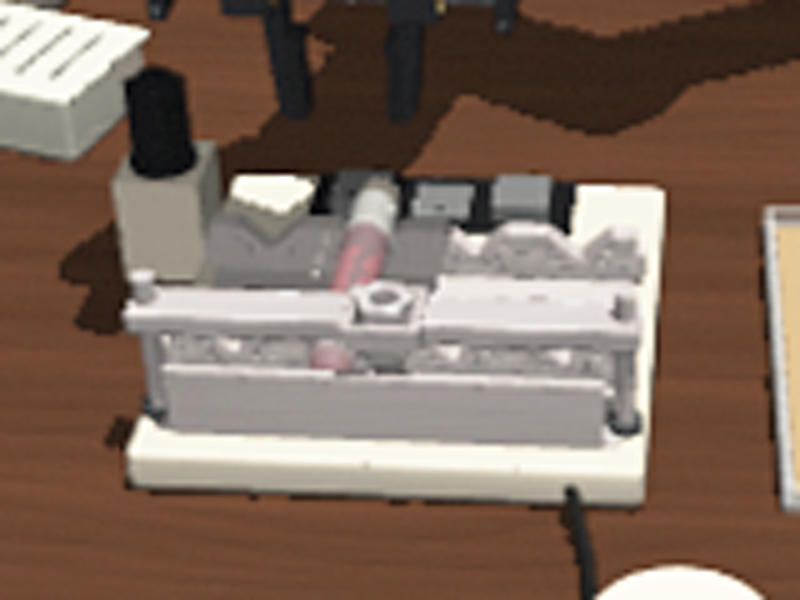

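View pics/w10.png

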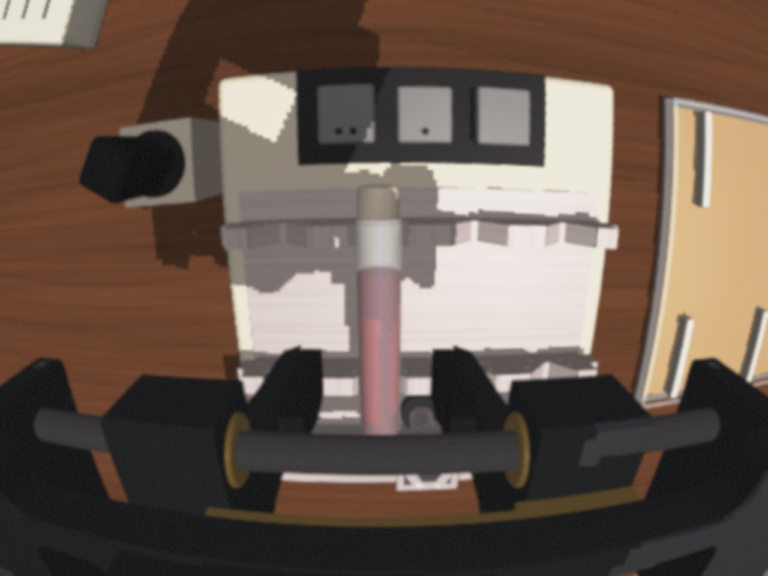

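View pics/t10.png

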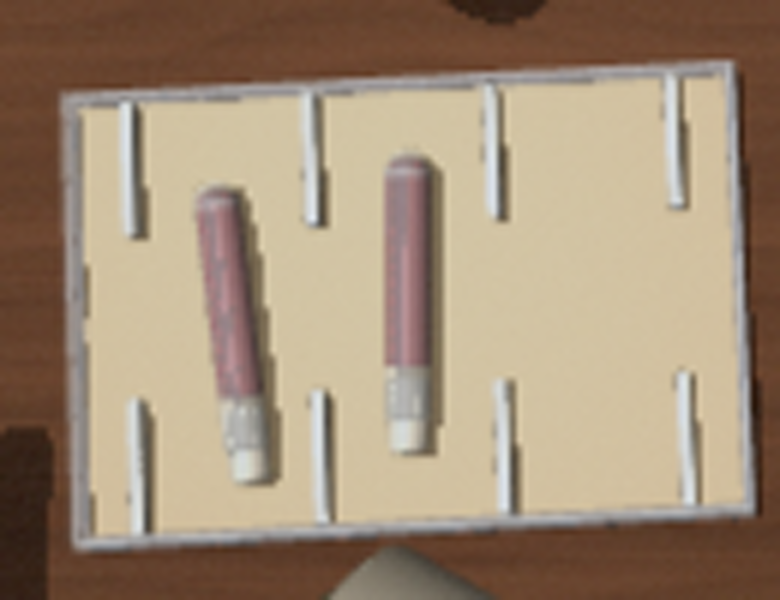

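```bash
python3 -m pendant '0 0 0 20 399 4 60;0 0 0 20 399 4 60;0 0 0 20 399 4 60;0 0 0 20 399 4 60;0 0 0 20 399 4 60'; python3 -c "
from h import *
go([.5285,.2255,.15],180.5)"
```

```text
t: 13.13
position: [0.5369, 0.0371, 0.1514]
ee_rot: [-179.9, -0.0, -179.9]
contact_force: [0.6, -0.1, 0.6]
width: 0.683
row [-0.05 -0.03 -0.41] [  8.1 188.4   1.2]
```

```bash
python3 -m pendant '0 0 -0.5 8 188 1 60;0 0 -0.5 8 188 1 60;0 0 -0.5 8 188 1 60;0 0 -0.5 8 188 1 60;0 0 -0.5 8 188 1 60';python3 -m pendant '0 0 0 0 0 0 60;0 0 0 0 0 0 60'; python3 -c "
from h import *
go([.5285,.2255,.15],180.5)
P=pose()
crop('wrist','w11.png',0,0,512,384,1.5)
print(wproj([[.6105,.2259,.0165],[.4485,.2239,.0165]],P)*1.5)
"
```

```text
t: 13.55
position: [0.5273, 0.2289, 0.1481]
ee_rot: [-180.0, -0.2, -179.3]
contact_force: [-0.5, 0.3, -1.3]
width: 0.682
t: 13.72
position: [0.5265, 0.23, 0.146]
ee_rot: [-179.9, -0.4, -179.1]
contact_force: [0.1, -0.2, -0.1]
width: 0.682
row [-0.09 -0.42  0.4 ] [-1.9 -4.5 -4.1]
[[367.3308 402.6833]
 [366.9542 156.2648]]
```

View pics/w11.png

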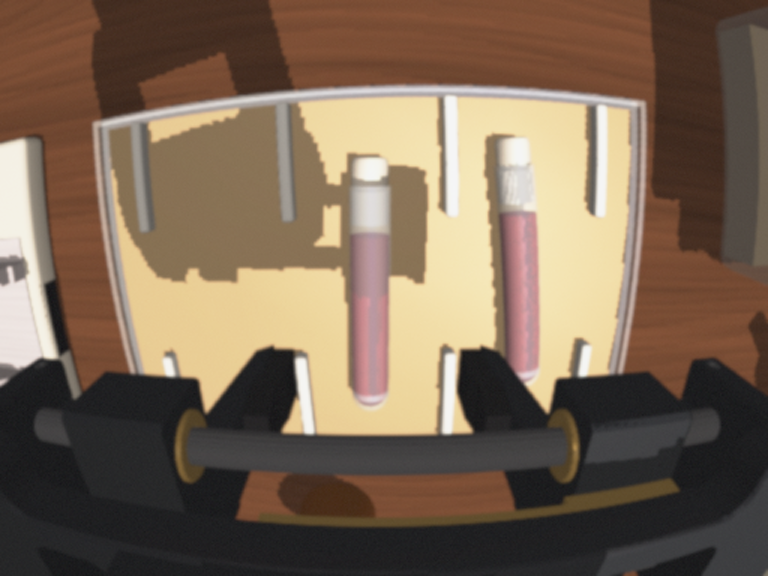

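```bash
python3 -m pendant '0 0.4 0 -2 -3.5 50 60;0 0.4 0 -2 -3.5 90 60;0 0.4 0 -2 -3.5 115 60;0 0.4 0 -2 -3.5 122 60;0 0.4 0 -2 -3.5 126 60' 20;python3 -m pendant '0 0 0 0 0 0 20;0 0 0 0 0 0 20;0 0 0 0 0 0 20;0 0 0 0 0 0 20;0 0 0 0 0 0 20' 20;python3 -m pendant '0 0 0 0 0 0 20;0 0 0 0 0 0 20;0 0 0 0 0 0 20' 20;python3 -m pendant '0 0 0 0 0 -20 20;0 0 0 0 0 -55 20;0 0 0 0 0 -90 20;0 0 0 0 0 -130 20;0 0 0 0 0 -130 20' 20; python3 -c "
from h import *
print(state()['width'])
go([.525,-.1185,.145],180)
P=pose();p,R=P
crop('wrist','w12.png',100,50,412,284,2.5)
for x in (.06,.065,.07,.08): print(x,((wproj(p+R.apply([[x,0.0,.005]]),P)-[100,50])*2.5)[0])
"
```

```text
t: 14.18
position: [0.5278, 0.2235, 0.019]
ee_rot: [-179.9, -1.0, -179.3]
contact_force: [1.2, -0.1, 0.1]
width: 0.682
t: 14.6
position: [0.5282, 0.2236, 0.0201]
ee_rot: [-179.9, -0.9, -179.3]
contact_force: [-1.1, 0.7, 0.2]
width: 0.328
t: 14.85
position: [0.5283, 0.2237, 0.0203]
ee_rot: [-179.9, -0.9, -179.3]
contact_force: [1.4, -0.1, 1.4]
width: 0.275
t: 15.27
position: [0.5328, 0.2247, 0.1575]
ee_rot: [180.0, -0.2, -179.3]
contact_force: [0.9, 0.2, 0.3]
width: 0.276
0.2759564339430776
row [ 0.01 -0.16  0.72] [  12.1 -343.    12.5]
0.06 [372.6837 227.2635]
0.065 [372.6832 200.7734]
0.07 [372.6866 174.1139]
0.08 [372.7056 120.5582]
```

View pics/w12.png

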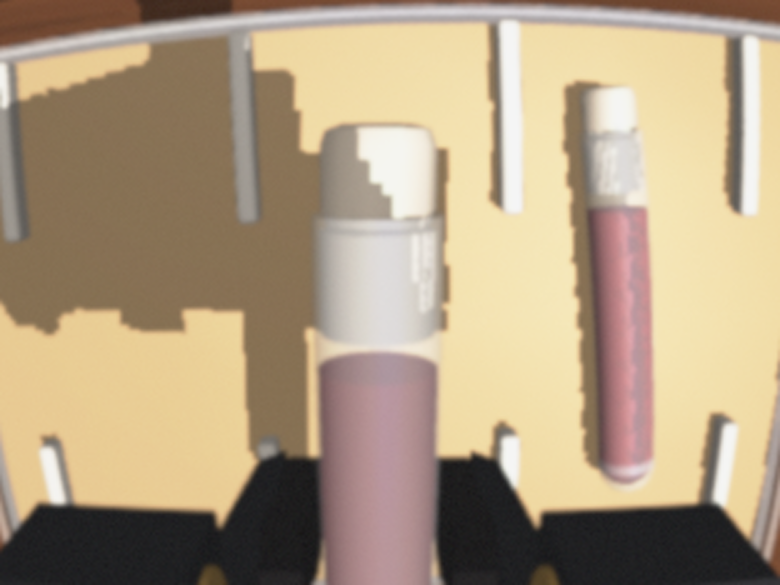

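```bash
python3 -m pendant '0 0 0.7 9 -343 12 20;0 0 0.7 9 -343 12 20;0 0 0.7 9 -343 12 20;0 0 0.7 9 -343 12 20;0 0 0.7 9 -343 12 20'; python3 -c "
from h import *
go([.525,-.1185,.13],180)"
```

```text
t: 15.73
position: [0.5271, 0.0141, 0.1439]
ee_rot: [-180.0, -0.6, -180.0]
contact_force: [0.2, 0.3, -1.3]
width: 0.277
row [-0.01 -0.56  0.03] [   2.  -132.6   14. ]
```

```bash
python3 -m pendant '0 -0.5 0 2 -132 14 20;0 -0.5 0 2 -132 14 20;0 -0.5 0 2 -132 14 20;0 -0.5 0 2 -132 14 20;0 -0.5 0 2 -132 14 20';python3 -m pendant '0 0 0 0 0 0 20;0 0 0 0 0 0 20'; python3 -c "
from h import *
go([.525,-.1185,.0695],180)"
```

```text
t: 16.15
position: [0.5242, -0.1202, 0.1283]
ee_rot: [180.0, -0.2, 179.8]
contact_force: [0.5, -0.3, -0.9]
width: 0.277
t: 16.32
position: [0.5239, -0.1188, 0.1276]
ee_rot: [179.9, -0.3, 179.8]
contact_force: [-0.8, -0.5, -0.9]
width: 0.275
row [ 0.1  -0.31 -0.15] [-1.4  0.2 58.1]
```

```bash
python3 -m pendant '0.1 -0.3 -0.1 0 0 25 20;0.1 -0.3 -0.1 0 0 45 20;0.1 -0.3 -0.1 0 0 54 20;0.1 -0.3 -0.1 0 0 57.5 20;0.1 -0.3 -0.1 0 0 57.5 20';python3 -c "
from h import *
go([.564,-.1185,.0685],180)"
```

```text
t: 16.73
position: [0.5235, -0.1177, 0.0699]
ee_rot: [180.0, -0.1, -180.0]
contact_force: [0.1, 0.2, -0.7]
width: 0.278
row [ 0.04 -0.06  0.02] [-40.5  -0.8   1.4]
```

```bash
python3 -m pendant '0 0 0 -8 -0.8 1 20;0 0 0 -16 -0.8 1 20;0 0 0 -24 -0.8 1 20;0 0 0 -32 -0.8 1 20;0 0 0 -37 -0.8 1 20'; python3 -m pendant '0 0 0 -3 0 0 20;0 0 0 -6 0 0 20;0 0 0 -8 0 0 20;0 0 0 -9 0 0 20;0 0 0 -9 0 0 20'
```

```text
t: 17.15
position: [0.562, -0.1186, 0.0692]
ee_rot: [180.0, 0.0, -180.0]
contact_force: [-0.4, -1.4, -0.8]
width: 0.276
t: 17.57
position: [0.5679, -0.1181, 0.068]
ee_rot: [179.9, -0.5, -180.0]
contact_force: [-12.4, -0.6, 1.0]
width: 0.276
```

Home against the stop; lower, release, retreat.

```bash
python3 -m pendant '0 0.3 0 0.5 0 1.5 20;0 0.3 0 0.5 0 3 20;0 0.3 0 0.5 0 4 20;0 0.3 0 0.5 0 4 20'; python3 -m pendant '0 0 0 0 0 0 40;0 0 0 0 0 0 40;0 0 0 0 0 -2 40;0 0 0 0 0 -2 40';python3 -m pendant '0 0 0 0 0 -20 40;0 0 0 10 0 -50 40;0 0 0 20 0 -80 40;0 0 0 20 0 -90 40;0 0 0 20 0 -90 40'; python3 -c "
from h import *
crop('wrist','w13.png',0,0,512,384,1.5)
crop('scene','s13.png',130,150,290,270,5)
crop('top','t13.png',95,140,225,240,6)
go([.512,.315,.15],188)"
```

```text
t: 17.9
position: [0.5672, -0.118, 0.0643]
ee_rot: [179.9, -0.8, -179.9]
contact_force: [-3.3, -0.0, 2.4]
width: 0.277
t: 18.23
position: [0.5676, -0.1182, 0.0666]
ee_rot: [179.9, -0.8, -179.9]
contact_force: [-0.0, 1.4, 0.1]
width: 0.451
t: 18.65
position: [0.5498, -0.1187, 0.1595]
ee_rot: [-180.0, -0.5, -180.0]
contact_force: [0.9, -0.1, 0.0]
width: 0.451
row [ 0.21 -0.87 -7.95] [ 36.1 433.1   7.1]
```

View pics/w13.png

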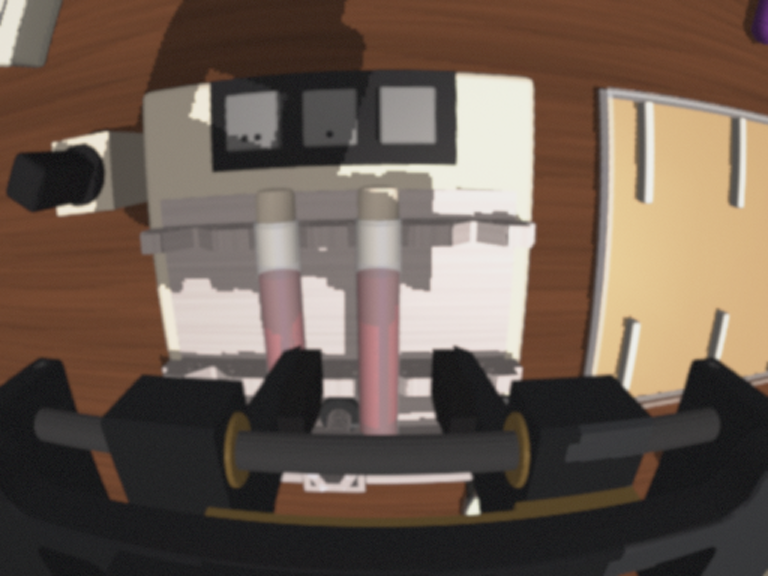

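View pics/s13.png

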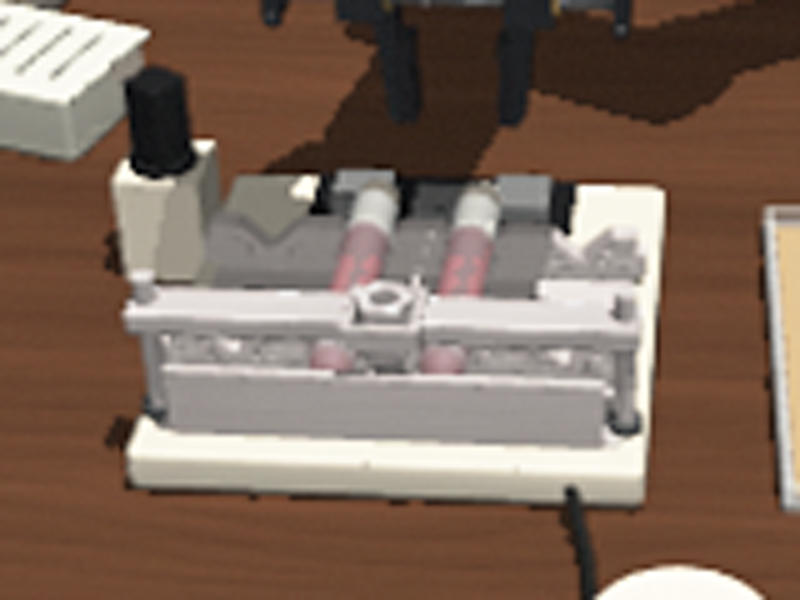

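View pics/t13.png

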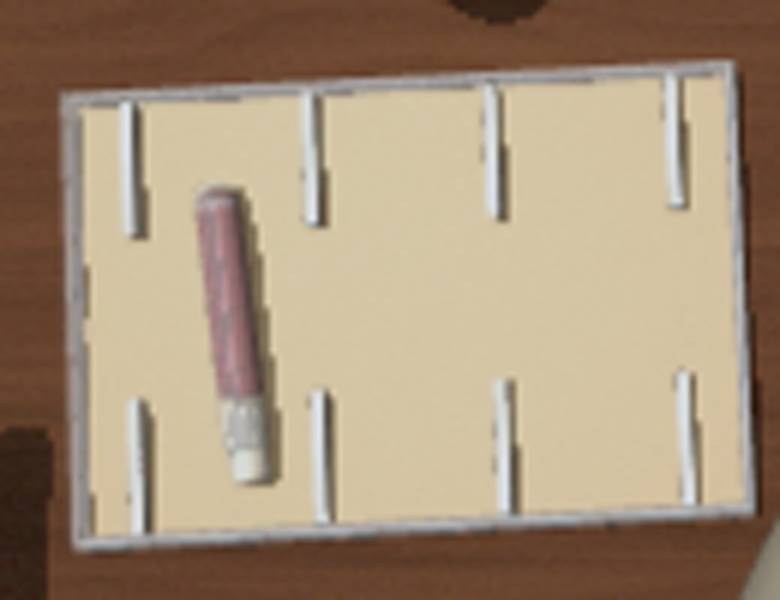

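```bash
python3 -m pendant '0 0 -8 20 438 7 60;0 0 -8 20 438 7 60;0 0 -8 20 438 7 60;0 0 -8 20 438 7 60;0 0 -8 20 438 7 60'; python3 -c "
from h import *
go([.5128,.3205,.15],188)"
```

```text
t: 19.22
position: [0.5383, 0.0917, 0.1517]
ee_rot: [179.7, -1.0, -172.0]
contact_force: [0.2, -0.0, 0.5]
width: 0.684
row [ 0.31 -1.02  0.03] [ -6.8 230.1   2.8]
```

```bash
python3 -m pendant '0.2 -0.8 0 -7 230 3 60;0.2 -0.8 0 -7 230 3 60;0.2 -0.8 0 -7 230 3 60;0.2 -0.8 0 -7 230 3 60;0.2 -0.8 0 -7 230 3 60'; python3 -c "
from h import *
go([.5128,.3205,.15],188)"
```

```text
t: 19.63
position: [0.5148, 0.2988, 0.1481]
ee_rot: [179.9, -0.4, -172.0]
contact_force: [1.0, -0.2, -0.0]
width: 0.68
row [ 0.08 -0.39  0.03] [-1.1 21.8 -1.8]
```

```bash
python3 -m pendant '0 -0.4 0 -1 22 -2 60;0 -0.4 0 -1 22 -2 60;0 -0.4 0 -1 22 -2 60;0 -0.4 0 -1 22 -2 60'; python3 -c "
from h import *
go([.5128,.3205,.02],188)
P=pose()
crop('wrist','w14.png',0,0,512,384,1.5)
print(wproj([[.5925,.3308,.0165],[.4336,.3083,.0165]],P)*1.5)
"
```

```text
t: 19.97
position: [0.5126, 0.32, 0.1488]
ee_rot: [180.0, -0.1, -172.0]
contact_force: [0.5, -0.4, -0.3]
width: 0.682
row [ 0.03 -0.12  0.03] [ -0.6   0.4 128.8]
[[373.989  395.22  ]
 [373.7061 151.9861]]
```

View pics/w14.png

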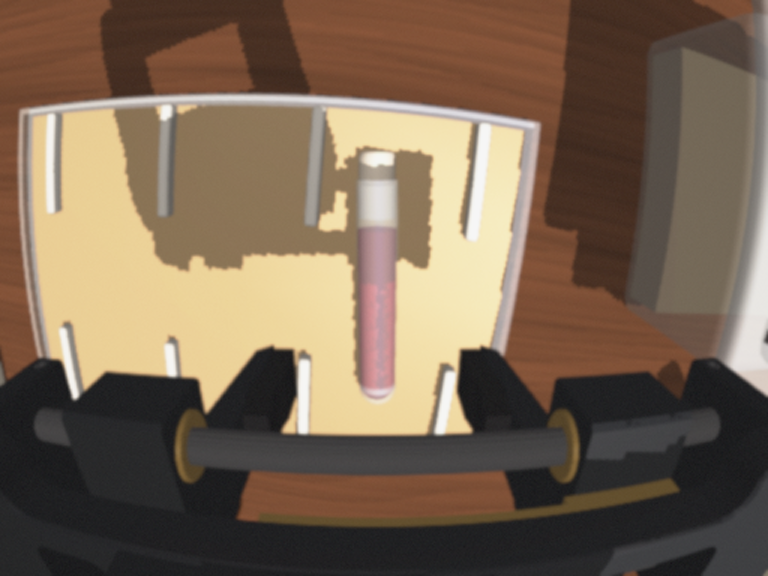

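```bash
python3 -m pendant '0 0 0 0 1 50 60;0 0 0 0 1 90 60;0 0 0 0 1 115 60;0 0 0 0 1 125 60;0 0 0 0 1 129 60' 20;python3 -m pendant '0 0 0 0 0 0 20;0 0 0 0 0 0 20;0 0 0 0 0 0 20;0 0 0 0 0 0 20;0 0 0 0 0 0 20' 20;python3 -m pendant '0 0 0 0 0 0 20;0 0 0 0 0 0 20;0 0 0 0 0 0 20' 20;python3 -m pendant '0 0 0 0 0 -20 20;0 0 0 0 0 -55 20;0 0 0 0 0 -90 20;0 0 0 0 0 -130 20;0 0 0 0 0 -130 20' 20; python3 -c "
from h import *
print(state()['width'])
go([.525,-.0635,.145],180)
crop('wrist','w15.png',100,50,412,284,2.5)
"
```

```text
t: 20.43
position: [0.5122, 0.3193, 0.0185]
ee_rot: [-180.0, -0.3, -172.1]
contact_force: [0.0, 0.3, 1.4]
width: 0.68
t: 20.85
position: [0.5126, 0.3195, 0.0196]
ee_rot: [180.0, -0.2, -172.1]
contact_force: [0.4, -0.1, -0.1]
width: 0.323
t: 21.1
position: [0.5126, 0.3196, 0.0199]
ee_rot: [180.0, -0.2, -172.1]
contact_force: [0.3, -0.3, -0.5]
width: 0.279
t: 21.52
position: [0.5154, 0.3207, 0.1575]
ee_rot: [179.8, 0.5, -172.1]
contact_force: [0.3, 0.2, -0.1]
width: 0.278
0.2778364339134284
row [0.22 0.52 7.9 ] [  43.4 -381.9   10.9]
```

View pics/w15.png

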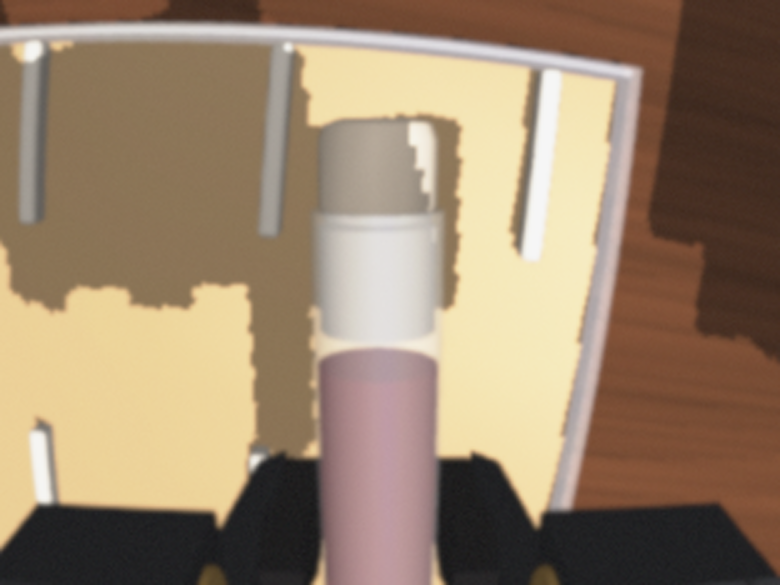

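```bash
python3 -m pendant '0.2 0.4 4 43 -382 11 20;0.2 0.4 8 43 -382 11 20;0.2 0.4 8 43 -382 11 20;0.2 0.4 8 43 -382 11 20;0.2 0.4 8 43 -382 11 20'; python3 -c "
from h import *
go([.525,-.0635,.13],180)"
```

```text
t: 21.98
position: [0.5181, 0.1096, 0.144]
ee_rot: [-179.9, -0.3, 179.9]
contact_force: [1.0, -0.0, -1.0]
width: 0.273
row [-0.07 -0.28 -0.08] [  -7.2 -173.1   14.2]
```

```bash
python3 -m pendant '0 -0.3 0 -7 -173 14 20;0 -0.3 0 -7 -173 14 20;0 -0.3 0 -7 -173 14 20;0 -0.3 0 -7 -173 14 20;0 -0.3 0 -7 -173 14 20';python3 -m pendant '0 0 0 0 0 0 20;0 0 0 0 0 0 20;0 0 0 0 0 0 20'; python3 -c "
from h import *
go([.525,-.0635,.0695],180)"
```

```text
t: 22.4
position: [0.5243, -0.0683, 0.1284]
ee_rot: [-179.9, -0.1, 179.7]
contact_force: [0.1, -0.2, -1.3]
width: 0.276
t: 22.65
position: [0.5239, -0.0671, 0.1277]
ee_rot: [-180.0, -0.2, 179.7]
contact_force: [0.2, -0.0, -1.5]
width: 0.274
row [-0.05 -0.19 -0.29] [-1.3  3.6 58.2]
```

```bash
python3 -m pendant '0 -0.2 -0.3 0 3.6 25 20;0 -0.2 -0.3 0 3.6 45 20;0 -0.2 -0.3 0 3.6 54 20;0 -0.2 -0.3 0 3.6 57.5 20;0 -0.2 -0.3 0 3.6 57.5 20';python3 -c "
from h import *
go([.562,-.0635,.069],180)"
```

```text
t: 23.07
position: [0.5237, -0.0625, 0.0701]
ee_rot: [-180.0, -0.0, -179.9]
contact_force: [1.2, 0.9, -0.9]
width: 0.276
row [-0.02 -0.04  0.09] [-38.3  -1.    1. ]
```

```bash
python3 -m pendant '0 0 0 -8 -0.8 1 20;0 0 0 -16 -0.8 1 20;0 0 0 -24 -0.8 1 20;0 0 0 -32 -0.8 1 20;0 0 0 -37 -0.8 1 20'; python3 -m pendant '0 0 0 -3 0 0 20;0 0 0 -6 0 0 20;0 0 0 -8 0 0 20;0 0 0 -9 0 0 20;0 0 0 -9 0 0 20'
```

```text
t: 23.48
position: [0.5622, -0.0634, 0.0694]
ee_rot: [-180.0, 0.0, -179.9]
contact_force: [-0.4, -0.5, -0.5]
width: 0.274
t: 23.9
position: [0.568, -0.063, 0.0682]
ee_rot: [180.0, -0.5, -179.9]
contact_force: [-12.6, -1.3, -0.3]
width: 0.277
```

```bash
python3 -m pendant '0 0.3 0 0.5 0 1.5 20;0 0.3 0 0.5 0 3 20;0 0.3 0 0.5 0 4 20;0 0.3 0 0.5 0 4 20'; python3 -m pendant '0 0 0 0 0 0 40;0 0 0 0 0 0 40;0 0 0 0 0 -2 40;0 0 0 0 0 -2 40';python3 -m pendant '0 0 0 0 0 -20 40;0 0 0 10 0 -50 40;0 0 0 20 0 -80 40;0 0 0 20 0 -110 40;0 0 0 20 0 -130 40'; python3 -c "
from h import *
crop('wrist','w16.png',0,0,512,384,1.5)
crop('scene','s16.png',130,150,290,270,5)
go([.44,-.297,.2],180)"
```

```text
t: 24.23
position: [0.5674, -0.0629, 0.0641]
ee_rot: [179.9, -0.8, -179.9]
contact_force: [-3.1, 1.7, 0.9]
width: 0.277
t: 24.57
position: [0.5679, -0.063, 0.0666]
ee_rot: [180.0, -0.7, -179.9]
contact_force: [-0.9, -0.5, 0.2]
width: 0.456
t: 24.98
position: [0.5497, -0.0632, 0.2001]
ee_rot: [-180.0, -0.5, -179.9]
contact_force: [0.9, -0.5, -0.5]
width: 0.454
row [-0.1  -0.34  0.11] [ 111.2 -233.3    1.5]
```

View pics/w16.png

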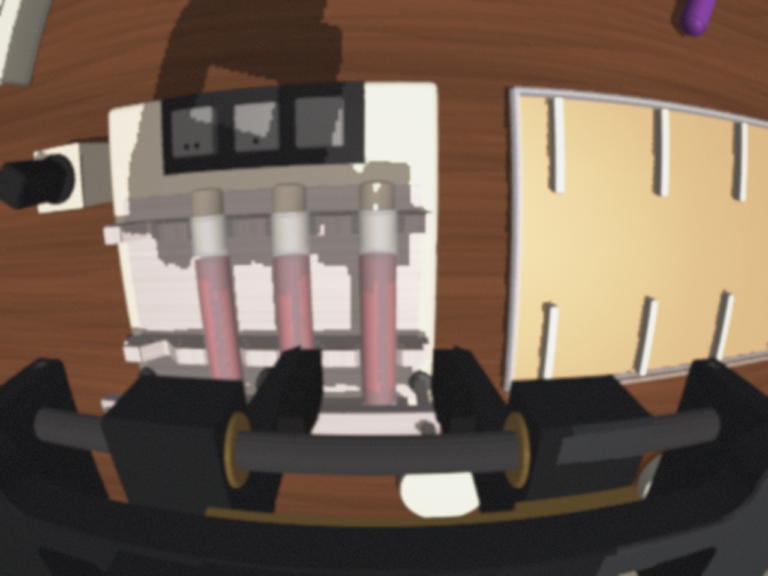

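View pics/s16.png

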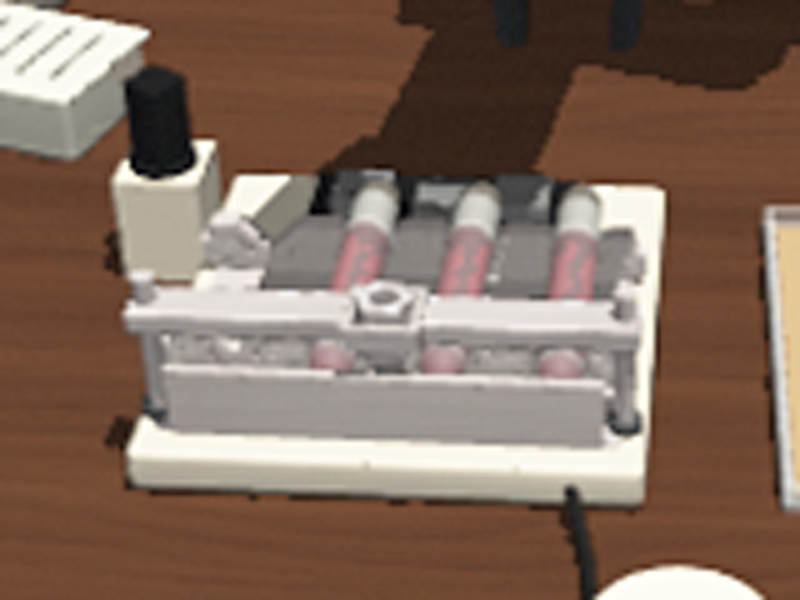

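```bash
python3 -m pendant '0 -0.3 0 -115 -83 0 60;0 -0.3 0 -115 -83 0 60;0 -0.3 0 -115 -83 0 60;0 -0.3 0 -115 -83 0 60;0 -0.3 0 -115 -83 0 60';python3 -m pendant '0 0 0 0 0 0 60;0 0 0 0 0 0 60'; python3 -c "
from h import *
P=pose();print(P[0],P[1].as_euler('xyz',degrees=True))
crop('wrist','w17.png',0,0,512,384,1.5)
crop('wrist','w17b.png',200,100,300,175,8)
print(wproj([[.6405,-.146,.1]],P))
"
```

```text
t: 25.5
position: [0.6677, -0.1487, 0.1969]
ee_rot: [-179.9, -0.1, 180.0]
contact_force: [0.1, -0.4, 0.6]
width: 0.684
t: 25.67
position: [0.6671, -0.1484, 0.1952]
ee_rot: [-180.0, -0.3, 180.0]
contact_force: [0.1, 0.3, -0.5]
width: 0.68
[ 0.6671 -0.1484  0.1952] [-179.9816   -0.2717  179.9907]
[[252.9388 169.3047]]
```

View pics/w17.png

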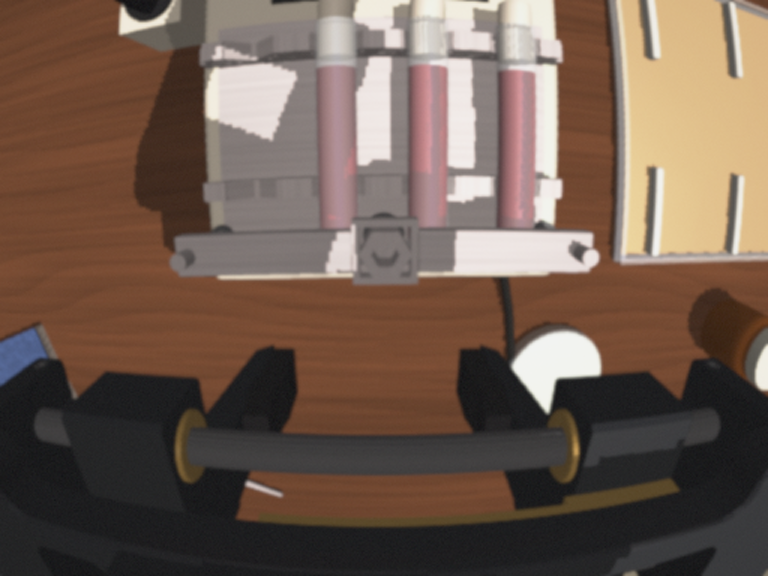

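View pics/w17b.png

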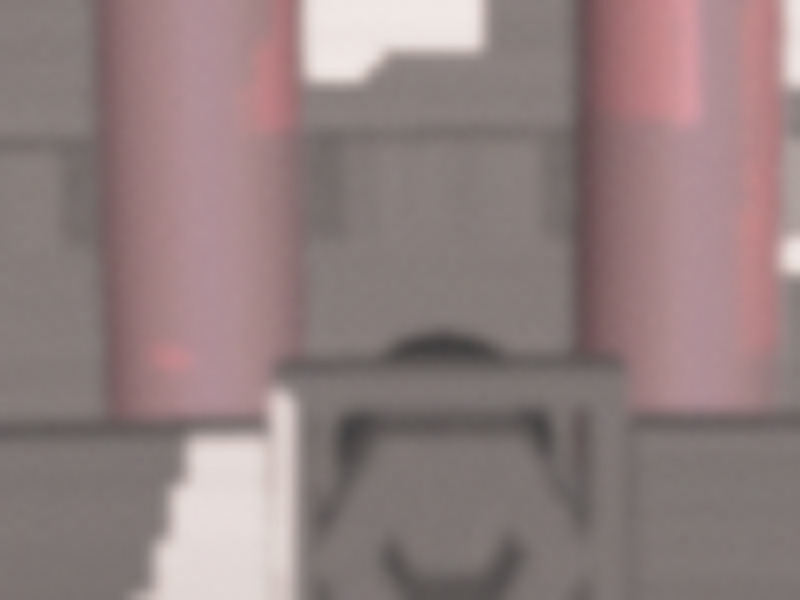

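```bash
python3 -c "
from h import *
im=snapshot('wrist')[135:195,215:300,::-1]
im=cv2.resize(im,None,fx=9,fy=9,interpolation=cv2.INTER_CUBIC)
im=cv2.normalize(im,None,0,255,cv2.NORM_MINMAX)
cv2.imwrite('pics/w18.png',im)
"
```

```text
(no output)
```

View pics/w18.png

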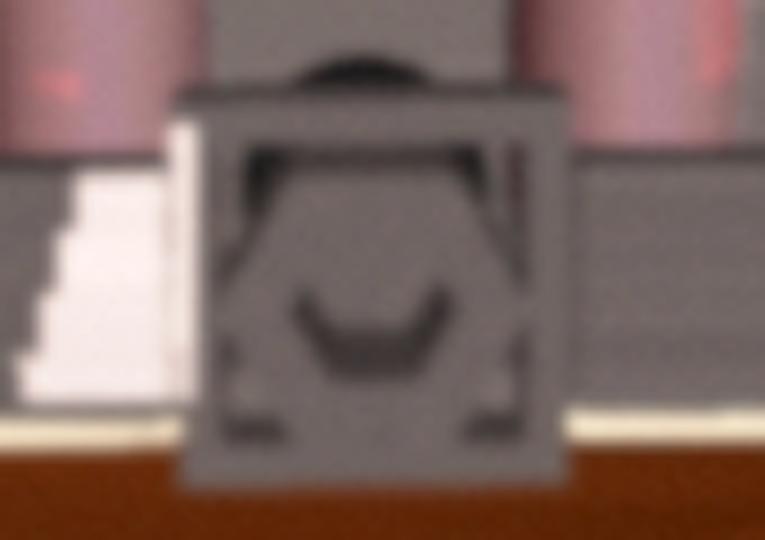

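```bash
python3 -m pendant '0 0 0 170 -150 -55 70;0 0 0 170 -150 -55 70;0 0 0 170 -150 -55 70;0 0 0 170 -150 -55 70;0 0 0 170 -150 -55 70'; python3 -m pendant '0 0 0 38 -33 -12 70;0 0 0 38 -33 -12 70;0 0 0 38 -33 -12 70;0 0 0 38 -33 -12 70';python3 -c "
from h import *
P=pose();print(P[0],P[1].as_euler('xyz',degrees=True))
im=snapshot('wrist');cv2.imwrite('pics/w19.png',cv2.resize(im[:,:,::-1],None,fx=1.5,fy=1.5))
uv=wproj([[.4697,-.297,.118]],P)[0];print(uv)
x,y=int(uv[0]),int(uv[1]);c=im[y-45:y+45,x-60:x+60,::-1]
cv2.imwrite('pics/w19b.png',cv2.resize(cv2.normalize(c,None,0,255,cv2.NORM_MINMAX),None,fx=6,fy=6,interpolation=cv2.INTER_CUBIC));print(x-60,y-45)
"
```

```text
t: 26.23
position: [0.5137, -0.2821, 0.2476]
ee_rot: [-179.9, -0.1, -179.9]
contact_force: [-0.1, -0.5, -1.0]
width: 0.794
t: 26.57
position: [0.4758, -0.3146, 0.26]
ee_rot: [-179.9, -0.1, -180.0]
contact_force: [-0.3, 0.2, -0.4]
width: 0.794
[ 0.4758 -0.3146  0.26  ] [-179.9039   -0.0783 -179.9537]
[268.6735 179.33  ]
208 134
```

View pics/w19.png

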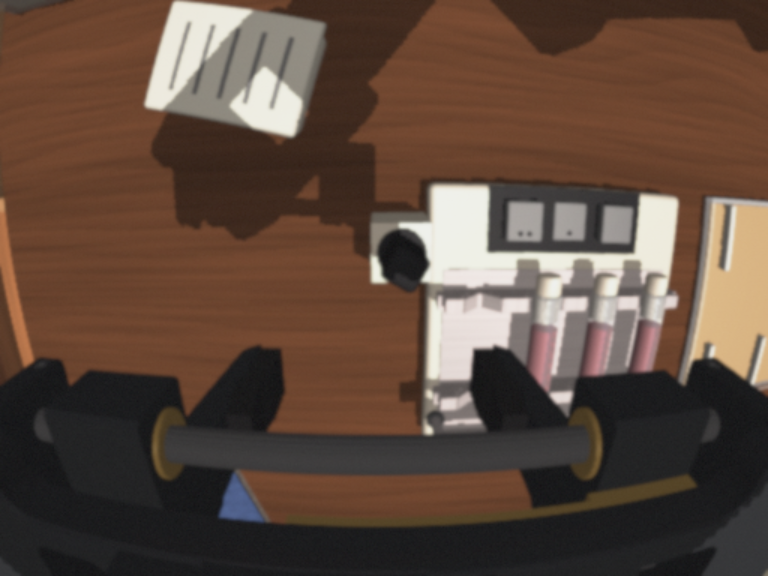

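View pics/w19b.png

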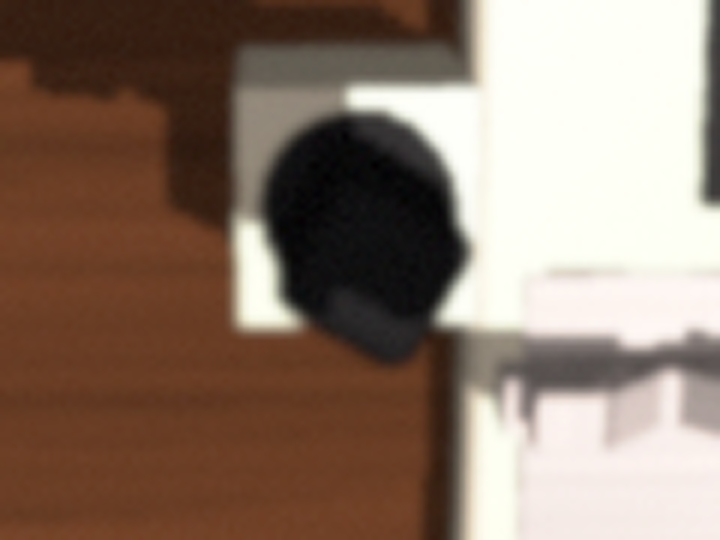

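```bash
python3 -c "
from h import *
im=snapshot('wrist')[145:205,240:300].astype(float)
c=np.clip(im/70,0,1)**.6*255
cv2.imwrite('pics/w20.png',cv2.resize(c.astype(np.uint8)[:,:,::-1],None,fx=10,fy=10,interpolation=cv2.INTER_CUBIC))
"
```

```text
(no output)
```

View pics/w20.png

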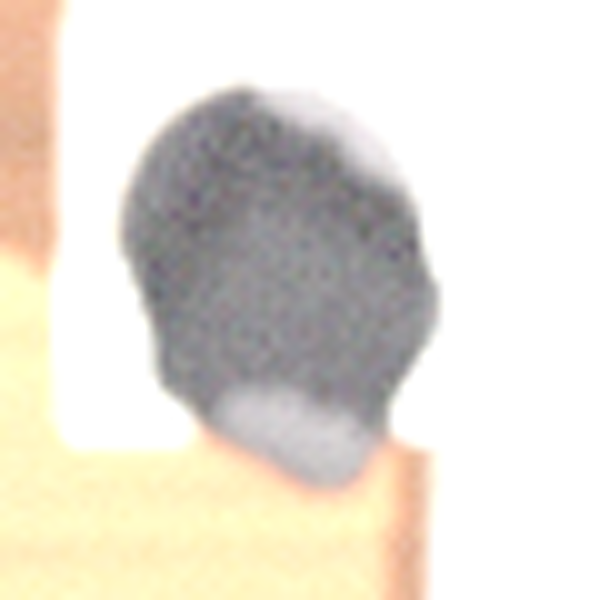

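```bash
python3 -m pendant '0 0 0 -15 17 60 70;0 0 0 -30 17 80 70;0 0 0 -45 17 80 70;0 0 0 -45 17 80 70;0 0 0 -45 17 80 70';python3 -c "
from h import *
P=pose();print(P[0])
im=snapshot('wrist');cv2.imwrite('pics/w21.png',cv2.resize(im[:,:,::-1],None,fx=1.5,fy=1.5))
uv=wproj([[.4697,-.297,.118]],P)[0];print(uv)
x,y=int(uv[0]),int(uv[1]);c=im[max(0,y-50):y+50,x-60:x+60,::-1].astype(float)
c=np.clip(c/60,0,1)**.6*255;print(x-60,max(0,y-50))
cv2.imwrite('pics/w21b.png',cv2.resize(c.astype(np.uint8),None,fx=6,fy=6,interpolation=cv2.INTER_CUBIC))
"
```

```text
t: 27.08
position: [0.5224, -0.2956, 0.1787]
ee_rot: [-180.0, -0.2, -179.7]
contact_force: [-0.1, -0.3, 0.6]
width: 0.791
[ 0.5224 -0.2956  0.1787]
[247.9918 141.7324]
187 91
```

View pics/w21.png

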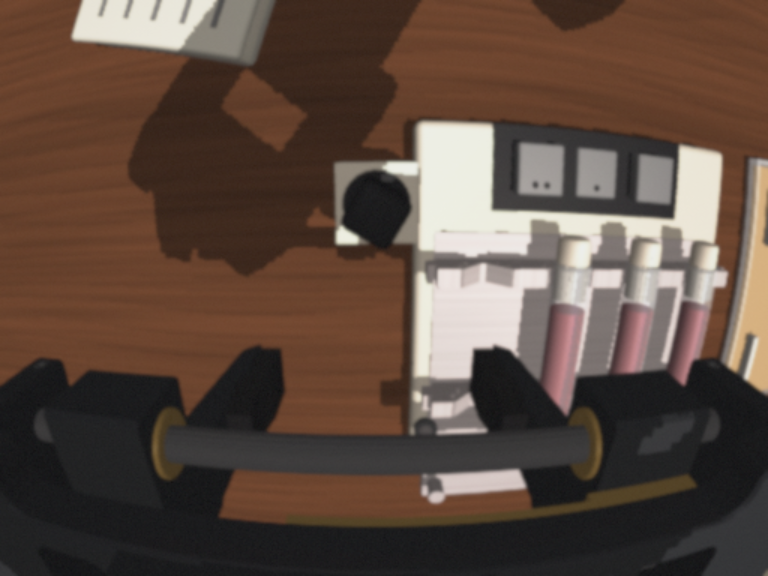

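View pics/w21b.png

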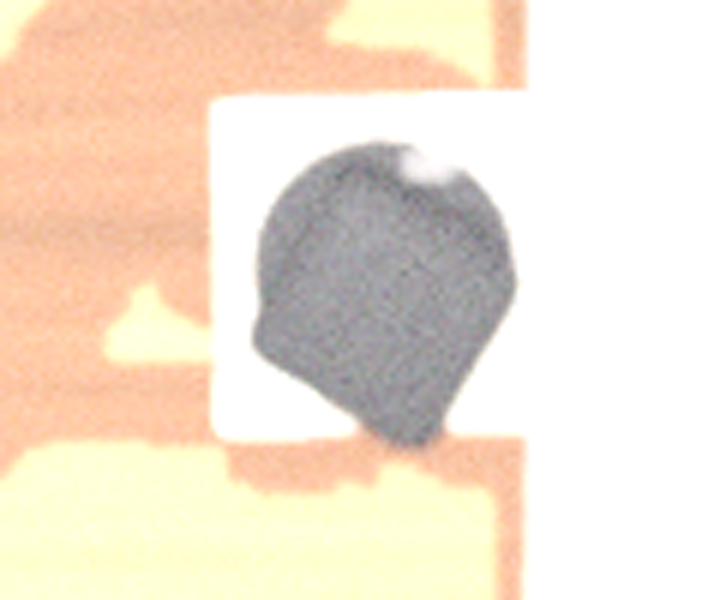

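```bash
python3 -c "
from h import *
P=pose()
w=lambda x,y: wray(((x+.5)/6-.5+187,(y+.5)/6-.5+91),.118,P)
a,b=w(262,350),w(375,430);c,d=w(512,295),w(440,430)
print(a,b,c,d)
print(np.degrees(np.arctan2(b[1]-a[1],b[0]-a[0])),np.degrees(np.arctan2(d[1]-c[1],d[0]-c[0])))
print('corner',w(418,452),w(520,290),w(248,343))
print(wray(((386+.5)/6-.5+187,(262+.5)/6-.5+91),.068,P))
for u in [(210,98),(210,440),(525,440),(525,98)]: print('hold',wray(((u[0]+.5)/6-.5+187,(u[1]+.5)/6-.5+91),.064,P))
"
```

```text
[ 0.4743 -0.3093  0.118 ] [ 0.4833 -0.2968  0.118 ] [ 0.468  -0.2818  0.118 ] [ 0.4832 -0.2896  0.118 ]
54.32656235806976 -26.879499858253432
corner [ 0.4857 -0.292   0.118 ] [ 0.4674 -0.281   0.118 ] [ 0.4735 -0.3109  0.118 ]
[ 0.4695 -0.2957  0.068 ]
hold [ 0.4468 -0.3202  0.064 ]
hold [ 0.4954 -0.3208  0.064 ]
hold [ 0.4952 -0.2758  0.064 ]
hold [ 0.4466 -0.2767  0.064 ]
```

```bash
python3 -m pendant '0 0 7 15 -1 0 70;0 0 14 30 -1 0 70;0 0 21 45 -1 0 70;0 0 28 52 -1 0 70;0 0 31 52 -1 0 70';python3 -m pendant '0 0 0 0 0 0 70;0 0 0 0 0 0 70'; python3 -c "
from h import *
go([.470,-.2965,.15],149)
P=pose()
im=snapshot('wrist');cv2.imwrite('pics/w22.png',cv2.resize(im[:,:,::-1],None,fx=1.5,fy=1.5))
c=im[100:290,150:350,::-1].astype(float)
c=np.clip(c/60,0,1)**.6*255
cv2.imwrite('pics/w22b.png',cv2.resize(c.astype(np.uint8),None,fx=3,fy=3,interpolation=cv2.INTER_CUBIC))
"
```

```text
t: 27.55
position: [0.4685, -0.2976, 0.1813]
ee_rot: [-179.8, 0.1, 148.9]
contact_force: [0.4, -0.6, -0.2]
width: 0.797
t: 27.72
position: [0.4683, -0.2978, 0.1827]
ee_rot: [-179.8, 0.2, 148.9]
contact_force: [-0.3, -0.5, -0.0]
width: 0.796
row [-0.21  0.19 -0.08] [-0.7  2.1 32.7]
```

View pics/w22.png

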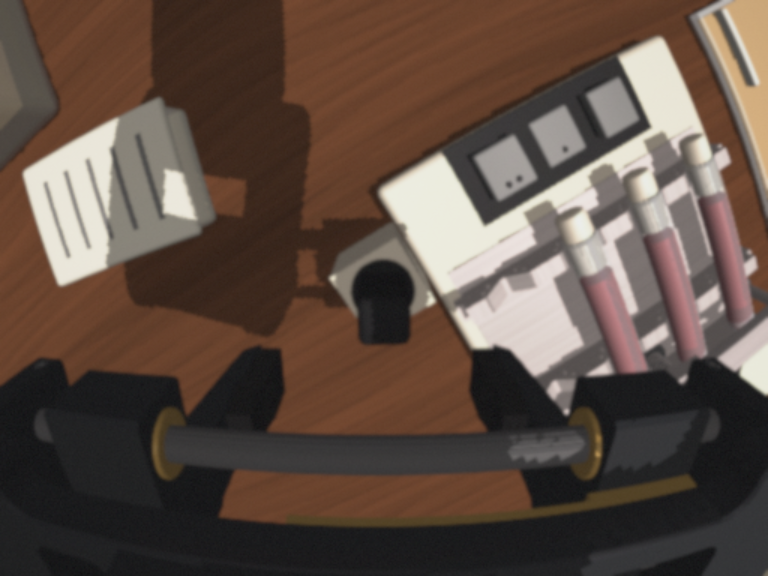

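View pics/w22b.png

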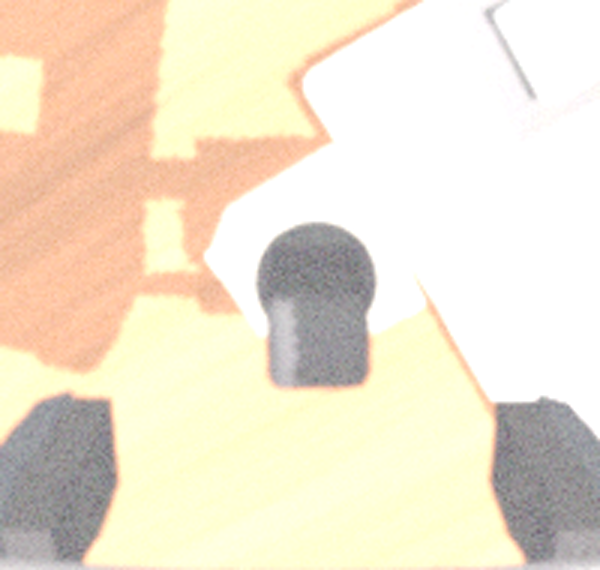

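```bash
python3 -m pendant '-0.2 0.2 0 -0.5 3 30 70;-0.2 0.2 0 -0.5 3 60 70;-0.2 0.2 0 -0.5 3 85 70;-0.2 0.2 0 -0.5 3 95 70;-0.2 0.2 0 -0.5 3 95 70' 30;python3 -m pendant '0 0 0 0 0 0 20;0 0 0 0 0 0 20;0 0 0 0 0 0 20;0 0 0 0 0 0 20;0 0 0 0 0 0 20' 30;python3 -m pendant '0 0 0 0 0 0 20;0 0 0 0 0 0 20;0 0 0 0 0 0 20' 30;python3 -c "
from h import *
print(state())"
```

```text
t: 28.18
position: [0.47, -0.2953, 0.0857]
ee_rot: [179.9, -0.2, 149.0]
contact_force: [-0.7, 0.2, 0.7]
width: 0.793
t: 28.6
position: [0.4702, -0.2955, 0.0865]
ee_rot: [180.0, -0.2, 149.0]
contact_force: [0.3, -0.2, -0.3]
width: 0.44
t: 28.85
position: [0.4704, -0.2956, 0.0869]
ee_rot: [180.0, -0.1, 149.0]
contact_force: [-0.7, 1.1, 4.1]
width: 0.29
{'t': 28.85, 'q': array([ -44.357 ,   32.1077,   86.645 ,   -0.0053,   61.3694, -103.3875]), 'qd': array([ 0.0184,  0.0045,  0.0024,  0.0104,  0.1262, -0.0385]), 'tau': array([ -0.1425, -45.6846, -16.4999,  -0.0611,  -0.0876,  -0.014 ]), 'position': array([ 0.4704, -0.2956,  0.0869]), 'ee_rot': array([179.9763,  -0.1199, 149.033 ]), 'contact_force': array([-0.7216,  1.0844,  4.0991]), 'ft_torque': array([ 0.0642,  0.0924, -0.0211]), 'width': 0.290312059762839}
```

```bash
python3 -m pendant '0 0 0 0 0 -20 20;0 0 0 0 0 -45 20;0 0 0 0 0 -75 20;0 0 0 0 0 -105 20;0 0 0 0 0 -125 20' 30;python3 -m pendant '0 0 0 0 0 0 20;0 0 0 0 0 0 20';python3 -c "
from h import *
s=state();print(s['width'],s['contact_force'],s['ft_torque'])
print(s['position'])
P=pose()
im=snapshot('wrist');cv2.imwrite('pics/w23.png',cv2.resize(im[:,:,::-1],None,fx=1.5,fy=1.5))
c=im[130:290,190:320,::-1].astype(float)
c=np.clip(c/120,0,1)**.6*255
cv2.imwrite('pics/w23b.png',cv2.resize(c.astype(np.uint8),None,fx=4,fy=4,interpolation=cv2.INTER_CUBIC))
crop('scene','s23.png',110,120,270,240,5)
"
```

```text
t: 29.27
position: [0.4707, -0.2959, 0.2145]
ee_rot: [-180.0, 0.0, 149.0]
contact_force: [-0.1, 0.5, -1.9]
width: 0.293
t: 29.43
position: [0.4708, -0.296, 0.2147]
ee_rot: [-180.0, 0.1, 149.0]
contact_force: [-0.4, -0.2, -1.9]
width: 0.291
0.29103035282022205 [-0.4082 -0.2146 -1.9243] [ 0.0475 -0.026   0.0275]
[ 0.4708 -0.296   0.2147]
```

View pics/w23.png

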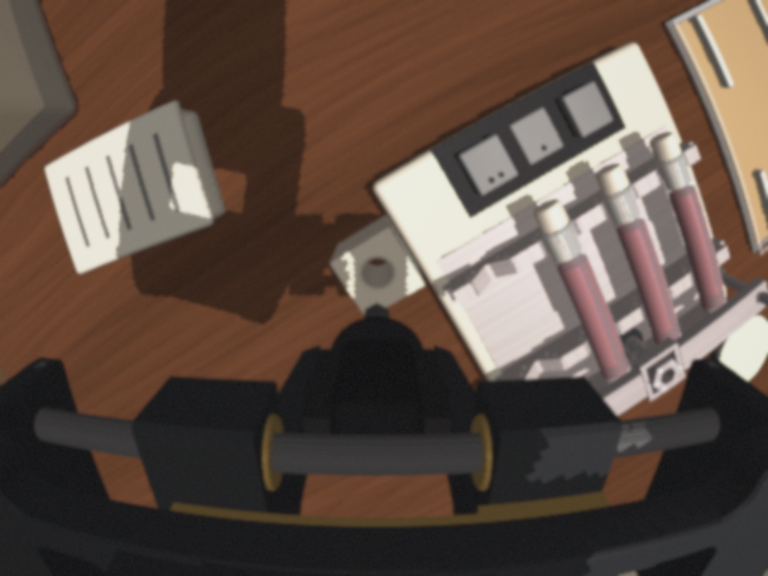

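View pics/w23b.png

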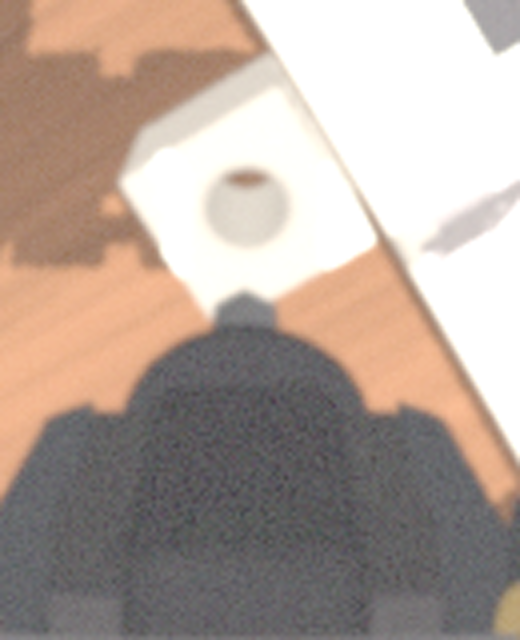

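View pics/s23.png

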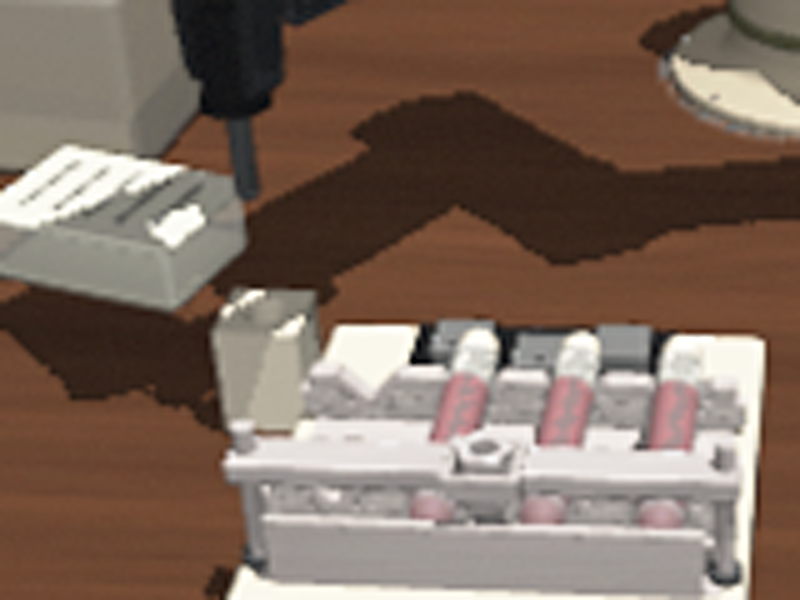

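```bash
python3 -c "
from h import *
P=pose();p,R=P
for w in(.012,.01386):
  q=wproj(p+R.apply([[0,-w/2,.0749],[0,w/2,.0749],[0,-w/2,.06],[0,w/2,.06],[.006,0,.0749],[0,-.0035,.0789],[0,.0035,.0789]]),P);print(w,q.round(1).tolist())
im=snapshot('wrist')[195:225,235:265].astype(float)
c=np.clip((im-20)/100,0,1)**.8*255
cv2.imwrite('pics/w24.png',cv2.resize(c.astype(np.uint8)[:,:,::-1],None,fx=20,fy=20,interpolation=cv2.INTER_NEAREST))
"
```

```text
0.012 [[242.5, 209.8], [258.5, 209.8], [241.9, 217.2], [259.0, 217.3], [250.5, 202.3], [245.9, 208.0], [255.1, 208.0]]
0.01386 [[241.2, 209.8], [259.8, 209.8], [240.6, 217.2], [260.3, 217.3], [250.5, 202.3], [245.9, 208.0], [255.1, 208.0]]
```

View pics/w24.png

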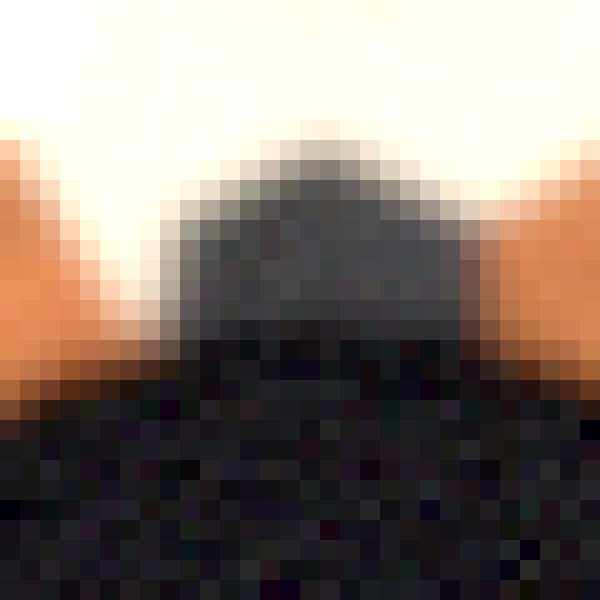

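```bash
python3 -c "
from h import *
go([.640,-.145,.215],210)"; python3 -m pendant '0 0 -7 -20 20 0 20;0 0 -14 -40 40 0 20;0 0 -21 -60 60 0 20;0 0 -28 -60 60 0 20;0 0 -30 -60 60 0 20' 30;python3 -c "
from h import *
go([.640,-.145,.215],210)"
```

```text
row [  0.14  -0.15 -60.97] [-68.1 216.4  -2.5]
t: 30.0
position: [0.5533, -0.274, 0.2098]
ee_rot: [179.7, -0.3, 179.5]
contact_force: [0.2, 0.6, -2.5]
width: 0.291
row [  0.34  -0.24 -30.5 ] [-85.5 129.8  -5.1]
```

```bash
python3 -m pendant '0.3 -0.2 -7 -20 35 -5 20;0.3 -0.2 -14 -40 70 -5 20;0.3 -0.2 -21 -60 100 -5 20;0.3 -0.2 -28 -86 130 -5 20;0.3 -0.2 -30.5 -86 130 -5 20' 30;python3 -m pendant '0 0 0 0 0 0 20;0 0 0 0 0 0 20;0 0 0 0 0 0 20;0 0 0 0 0 0 20' 30;python3 -c "
from h import *
go([.640,-.145,.215],210)"
```

```text
t: 30.42
position: [0.643, -0.1392, 0.2125]
ee_rot: [179.8, -0.0, -149.3]
contact_force: [0.6, -0.3, -2.4]
width: 0.297
t: 30.75
position: [0.6425, -0.1401, 0.2121]
ee_rot: [179.7, -0.1, -149.5]
contact_force: [-0.3, -0.8, -0.9]
width: 0.294
row [ 0.27 -0.06  0.54] [ 4.7 -3.  -3. ]
```

```bash
python3 -m pendant '0.25 0 0.5 4.7 -3 10 20;0.25 0 0.5 4.7 -3 22 20;0.25 0 0.5 4.7 -3 22 20;0.25 0 0.5 4.7 -3 22 20' 30;python3 -c "
from h import *
go([.640,-.145,.19],210)
P=pose();p,R=P;print(p)
tip=p+R.apply([0,0,.0789]);print('tip',tip)
q=(wproj([tip,[.64,-.145,.1]],P));print(q)
im=snapshot('wrist')[180:260,200:300].astype(float)
c=np.clip(im/160,0,1)**.7*255
cv2.imwrite('pics/w25.png',cv2.resize(c.astype(np.uint8)[:,:,::-1],None,fx=7,fy=7,interpolation=cv2.INTER_CUBIC))
f=lambda X:(proj('scene',X)-[180,180])*8
print(f([tip,[.64,-.145,.1]]))
crop('scene','s25.png',180,180,250,240,8)
"
```

```text
t: 31.08
position: [0.6395, -0.1457, 0.1899]
ee_rot: [179.9, -0.1, -150.1]
contact_force: [-0.3, 0.5, -1.2]
width: 0.295
row [ 0.07 -0.1  -0.06] [-0.8  0.3 -0.1]
[ 0.6395 -0.1457  0.1899]
tip [ 0.6393 -0.1456  0.111 ]
[[249.3102 207.0212]
 [249.6152 203.4732]]
[[204.2217 199.0427]
 [208.1699 231.186 ]]
```

View pics/w25.png

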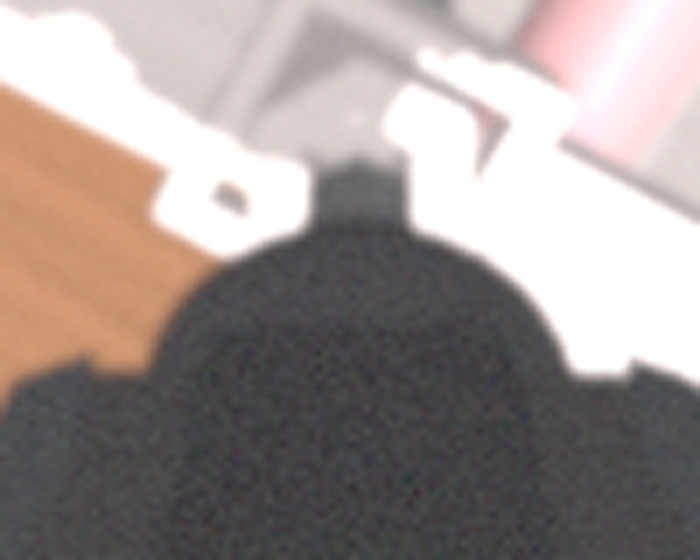

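View pics/s25.png

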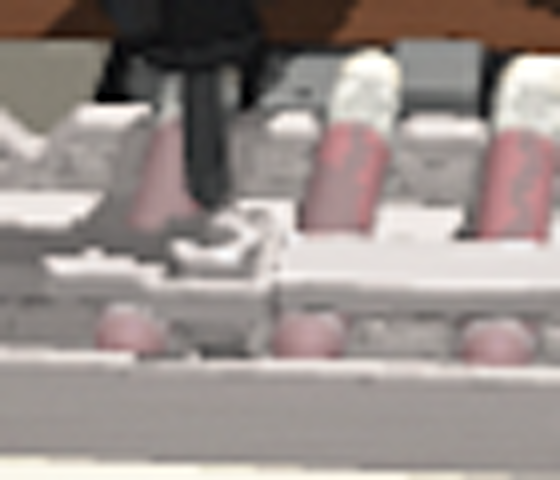

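```bash
python3 -m pendant '0 0 0 -1 0.6 4 20;0 0 0 -1 0.6 8 20;0 0 0 -1 0.6 12 20;0 0 0 -1 0.6 15 20;0 0 0 -1 0.6 15 20' 30;python3 -c "
from h import *
s=state();print(s['position'],s['contact_force'],s['ft_torque'])"
```

```text
t: 31.6
position: [0.6403, -0.1443, 0.1749]
ee_rot: [180.0, -0.1, -150.0]
contact_force: [0.1, 0.1, -2.0]
width: 0.29
[ 0.6403 -0.1443  0.1749] [ 0.1169  0.1259 -2.0377] [0.0887 0.0235 0.0303]
```

```bash
python3 -m pendant '0 0 0 0 0 2 20;0 0 0 0 0 4 20;0 0 0 0 0 6 20;0 0 0 0 0 6 20' 30;python3 -c "
from h import *
s=state();print(s['position'],s['contact_force'],s['ft_torque'])"
```

```text
t: 31.93
position: [0.6403, -0.1443, 0.1685]
ee_rot: [180.0, -0.1, -150.0]
contact_force: [1.3, -0.8, -2.5]
width: 0.293
[ 0.6403 -0.1443  0.1685] [ 1.2871 -0.7591 -2.5309] [ 0.0137 -0.0507 -0.0096]
```

```bash
python3 -m pendant '0 0 0 0 0 3 20;0 0 0 0 0 6 20;0 0 0 0 0 9 20;0 0 0 0 0 9 20' 30;python3 -c "
from h import *
s=state();print(s['position'],s['contact_force'],s['ft_torque'],s['q'])
crop('scene','s26.png',130,150,290,270,5)"
```

```text
t: 32.27
position: [0.6402, -0.1444, 0.1588]
ee_rot: [179.9, -0.1, -150.0]
contact_force: [-0.0, -0.7, -2.5]
width: 0.289
[ 0.6402 -0.1444  0.1588] [-0.0111 -0.7008 -2.5427] [-0.0606 -0.0309  0.0173] [ -23.005    36.5001   63.7915   -0.0555   79.8337 -142.9822]
```

View pics/s26.png

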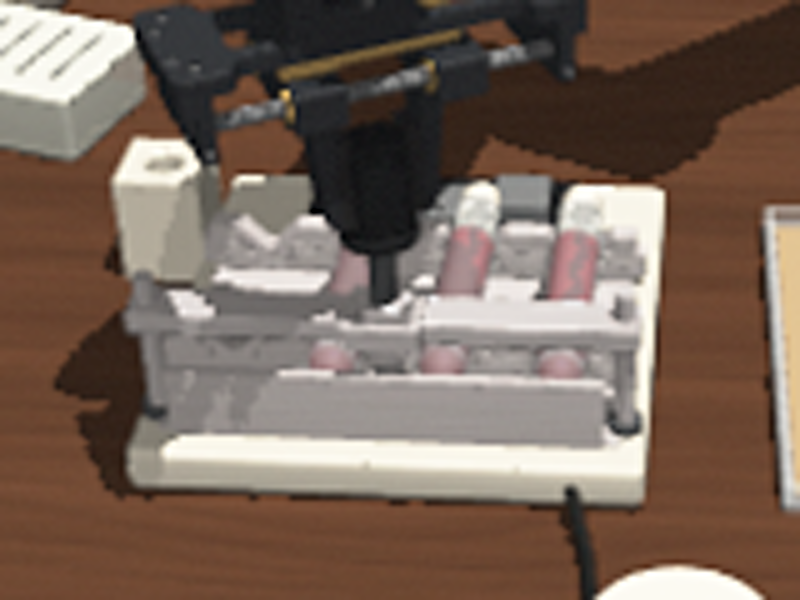

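```bash
python3 -m pendant '0 0 6 0 0 0 20;0 0 12 0 0 0 20;0 0 18 0 0 0 20;0 0 24 0 0 0 20;0 0 30 0 0 0 20' 40; python3 -m pendant '0 0 6 0 0 0 20;0 0 12 0 0 0 20;0 0 18 0 0 0 20;0 0 24 0 0 0 20;0 0 30 0 0 0 20' 40;python3 -c "
from h import *
s=state();print(s['position'],s['contact_force'],s['ft_torque'],s['q'])"
```

```text
t: 32.73
position: [0.6402, -0.1441, 0.1591]
ee_rot: [180.0, -0.1, 179.7]
contact_force: [0.3, 1.7, -1.5]
width: 0.294
t: 33.15
position: [0.6404, -0.1434, 0.1592]
ee_rot: [180.0, -0.1, 149.5]
contact_force: [1.4, 3.3, -1.8]
width: 0.288
[ 0.6404 -0.1434  0.1592] [ 1.3534  3.2865 -1.8139] [ 0.5493 -0.3172  0.1349] [-22.9569  36.4794  63.7639   0.0581  79.8908 -82.4179]
```

```bash
cat > st.py <<'E'
from h import *
s=state();print(np.array(s['position']),'F',np.array(s['contact_force']).round(1),'T',np.array(s['ft_torque']).round(2),'q6',round(s['q'][5],1),'w',round(s['width'],3))
import sys
if len(sys.argv)>1: go([.6403,-.1446,float(sys.argv[1])],None)
E
python3 -m pendant '0 0 7 -0.4 -0.7 0 20;0 0 14 -0.4 -0.7 0 20;0 0 21 -0.4 -0.7 0 20;0 0 28 -0.4 -0.7 0 20;0 0 35 -0.4 -0.7 0 20' 40 >/dev/null; python3 -m pendant '0 0 7 0 0 0 20;0 0 14 0 0 0 20;0 0 21 0 0 0 20;0 0 28 0 0 0 20;0 0 35 0 0 0 20' 40;python3 st.py .159
```

```text
t: 33.98
position: [0.6418, -0.1428, 0.1592]
ee_rot: [179.9, -0.3, 78.8]
contact_force: [4.0, -0.3, -4.7]
width: 0.294
[ 0.6418 -0.1428  0.1592] F [ 4.  -0.3 -4.7] T [-0.01 -0.94  0.17] q6 -11.8 w 0.294
row [ 0.06 -0.26 -0.  ] [-2.1 -1.1  0.1]
```

```bash
python3 -m pendant '0 0 7 -2 -1 0 20;0 0 14 -2 -1 0 20;0 0 21 -2 -1 0 20;0 0 28 -2 -1 0 20;0 0 35 -2 -1 0 20' 40 ;python3 st.py .159
```

```text
t: 34.4
position: [0.6419, -0.1437, 0.1593]
ee_rot: [180.0, -0.5, 43.5]
contact_force: [7.5, 2.7, -5.2]
width: 0.288
[ 0.6419 -0.1437  0.1593] F [ 7.5  2.7 -5.2] T [ 0.4  -1.52  0.18] q6 23.3 w 0.288
row [ 0.02 -0.46 -0.  ] [-1.7 -0.5  0.2]
```

```bash
cat > st.py <<'E'
from h import *
s=state();print(np.array(s['position']),'F',np.array(s['contact_force']).round(1),'T',np.array(s['ft_torque']).round(2),'yaw',round(s['ee_rot'][2],1),'q6',round(s['q'][5],1),'w',round(s['width'],3))
import sys
a=np.radians(s['ee_rot'][2]-35)
go([.6413+.0011*np.cos(a),-.144+.0011*np.sin(a),.159],None)
E
python3 st.py;python3 -m pendant '0 0 7 0 -1 0 20;0 0 14 0 -1 0 20;0 0 21 0 -1 0 20;0 0 28 0 -1 0 20;0 0 35 0 -1 0 20' 40 ;python3 st.py
```

```text
[ 0.6419 -0.1437  0.1593] F [ 7.5  2.7 -5.2] T [ 0.4  -1.52  0.18] yaw 43.5 q6 23.3 w 0.288
row [ 0.02 -0.46 -0.  ] [0.3 0.4 0.3]
t: 34.82
position: [0.6422, -0.1438, 0.1592]
ee_rot: [-179.9, -0.5, 8.2]
contact_force: [5.6, -3.6, -6.2]
width: 0.293
[ 0.6422 -0.1438  0.1592] F [ 5.6 -3.6 -6.2] T [-0.96 -0.99  0.16] yaw 8.2 q6 58.7 w 0.293
row [-0.12 -0.54  0.  ] [-0.   0.7  0.2]
```

```bash
python3 -m pendant '0 0 7 0 0.7 0 20;0 0 14 0 0.7 0 20;0 0 21 0 0.7 0 20;0 0 28 0 0.7 0 20;0 0 35 0 0.7 0 20' 40 ;python3 st.py
```

```text
t: 35.23
position: [0.6425, -0.1448, 0.1592]
ee_rot: [-179.6, -0.4, -27.1]
contact_force: [0.2, -2.3, -2.8]
width: 0.288
[ 0.6425 -0.1448  0.1592] F [ 0.2 -2.3 -2.8] T [-0.38  0.03  0.14] yaw -27.1 q6 94.0 w 0.288
row [-0.39 -0.41  0.  ] [-0.5  0.5  0.2]
```

```bash
python3 -m pendant '-0.3 -0.4 7 -0.5 0.5 0 20;-0.3 -0.4 14 -0.5 0.5 0 20;-0.3 -0.4 21 -0.5 0.5 0 20;-0.3 -0.4 28 -0.5 0.5 0 20;-0.3 -0.4 33 -0.5 0.5 0 20' 40 ; python3 -m pendant '0 0 0 0 0 0 70;0 0 0 0 0 0 70;0 0 0 0 0 0 70;0 0 0 0 0 0 70' 40;python3 st.py; python3 -c "
from h import *
P=pose();print(P[0])
im=snapshot('wrist');cv2.imwrite('pics/w27.png',cv2.resize(im[:,:,::-1],None,fx=1.5,fy=1.5))
crop('scene','s27.png',130,150,290,270,5)"
```

```text
t: 35.65
position: [0.6423, -0.1453, 0.1592]
ee_rot: [-179.8, 0.1, -60.5]
contact_force: [2.0, -1.7, -4.1]
width: 0.289
t: 35.98
position: [0.6423, -0.1453, 0.1595]
ee_rot: [-179.8, 0.1, -60.4]
contact_force: [0.5, -0.1, -0.3]
width: 0.568
[ 0.6423 -0.1453  0.1595] F [ 0.5 -0.1 -0.3] T [0.08 0.13 0.01] yaw -60.4 q6 127.2 w 0.568
row [-0.2   0.08 -0.  ] [-0.7  0.9  0.5]
[ 0.6423 -0.1453  0.1595]
```

View pics/w27.png

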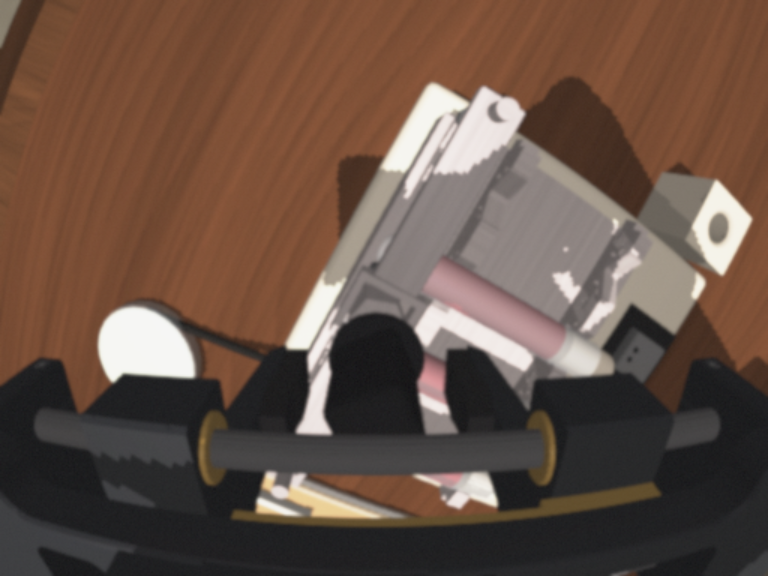

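View pics/s27.png

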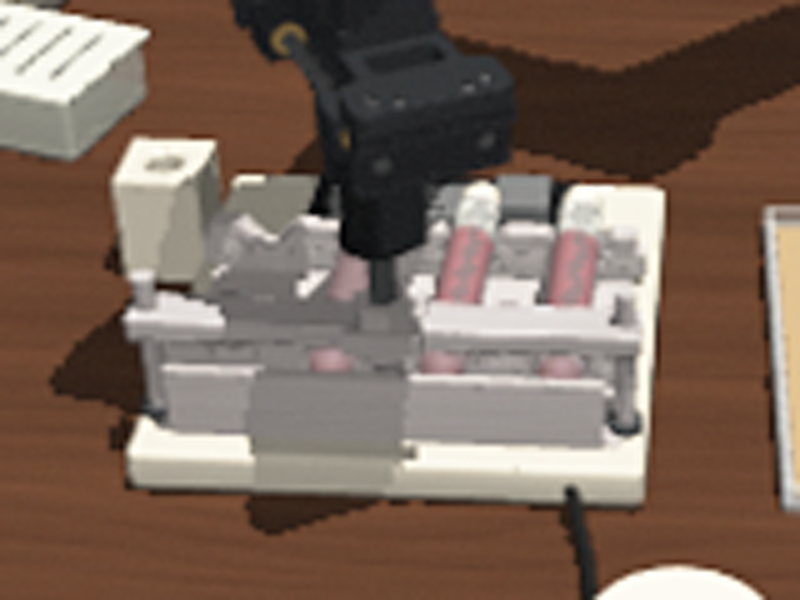

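```bash
for i in 1; do python3 -m pendant '0 0 -7 0.5 0.5 0 80;0 0 -14 0.5 0.5 0 80;0 0 -21 0.5 0.5 0 80;0 0 -28 0.5 0.5 0 80;0 0 -35 0.5 0.5 0 80'; done; python3 -m pendant '0 0 -7 0 0 0 80;0 0 -14 0 0 0 80;0 0 -21 0 0 0 80;0 0 -28 0 0 0 80;0 0 -35 0 0 0 80';python3 -m pendant '0 0 -7 0 0 0 80;0 0 -14 0 0 0 80;0 0 -21 0 0 0 80;0 0 -28 0 0 0 80;0 0 -35 0 0 0 80';python3 st.py
```

```text
t: 36.5
position: [0.642, -0.1459, 0.1594]
ee_rot: [-179.8, -0.0, -25.0]
contact_force: [-0.2, 0.0, 1.1]
width: 0.909
t: 36.92
position: [0.642, -0.1459, 0.1595]
ee_rot: [-179.9, -0.2, 10.4]
contact_force: [-0.1, 0.6, -1.0]
width: 0.903
t: 37.33
position: [0.642, -0.1459, 0.1596]
ee_rot: [-180.0, -0.2, 45.8]
contact_force: [-0.2, -0.1, 0.8]
width: 0.909
[ 0.642  -0.1459  0.1596] F [-0.2 -0.1  0.8] T [-0.03  0.12 -0.04] yaw 45.8 q6 21.0 w 0.909
row [-0.02 -0.21  0.  ] [ 1.7 -1.2  0.6]
```

```bash
python3 -m pendant '0 0 -7 1 -1.5 0 80;0 0 -14 1 -1.5 0 80;0 0 -21 1 -1.5 0 80;0 0 -28 1 -1.5 0 80;0 0 -35 1 -1.5 0 80'; python3 -m pendant '0 0 -7 0 0 0 80;0 0 -14 0 0 0 80;0 0 -21 0 0 0 80;0 0 -28 0 0 0 80;0 0 -35 0 0 0 80';python3 -m pendant '0 0 -7 0 0 0 80;0 0 -14 0 0 0 80;0 0 -21 0 0 0 80;0 0 -28 0 0 0 80;0 0 -35 0 0 0 80';python3 -m pendant '0 0 -7 0 0 0 80;0 0 -14 0 0 0 80;0 0 -21 0 0 0 80;0 0 -28 0 0 0 80;0 0 -35 0 0 0 80';python3 st.py; python3 -c "
from h import *
go([.6403,-.1443,.159],210)"
```

```text
t: 37.75
position: [0.6416, -0.1441, 0.1597]
ee_rot: [179.9, -0.2, 81.2]
contact_force: [-0.6, 0.1, -0.0]
width: 0.908
t: 38.17
position: [0.6416, -0.144, 0.1598]
ee_rot: [179.8, -0.1, 116.6]
contact_force: [-0.4, -0.1, -0.6]
width: 0.908
t: 38.58
position: [0.6416, -0.144, 0.1598]
ee_rot: [179.8, 0.0, 152.0]
contact_force: [0.1, 0.5, 0.2]
width: 0.909
t: 39.0
position: [0.6416, -0.144, 0.1599]
ee_rot: [179.8, 0.2, -172.7]
contact_force: [0.9, -0.3, -0.7]
width: 0.911
[ 0.6416 -0.144   0.1599] F [ 0.9 -0.3 -0.7] T [0.04 0.   0.01] yaw -172.7 q6 -120.4 w 0.911
row [0.15 0.16 0.  ] [1.2 0.6 0.9]
row [  0.12   0.19 -22.65] [ 1.3 -0.2  0.9]
```

```bash
python3 -m pendant '0.1 0.2 -7 0.3 0 0.8 80;0.1 0.2 -14 0.3 0 0.8 80;0.1 0.2 -21 0.3 0 0.8 80;0.1 0.2 -22.5 0.3 0 0.8 80;0.1 0.2 -22.5 0.3 0 0.8 80'; python3 -c "
from h import *
im=snapshot('wrist')[150:300,160:350].astype(float)
c=np.clip(im/80,0,1)**.6*255
cv2.imwrite('pics/w28.png',cv2.resize(c.astype(np.uint8)[:,:,::-1],None,fx=4,fy=4,interpolation=cv2.INTER_CUBIC))"
```

```text
t: 39.42
position: [0.6413, -0.144, 0.1592]
ee_rot: [180.0, -0.0, -150.1]
contact_force: [0.2, 0.6, 0.3]
width: 0.908
```

View pics/w28.png

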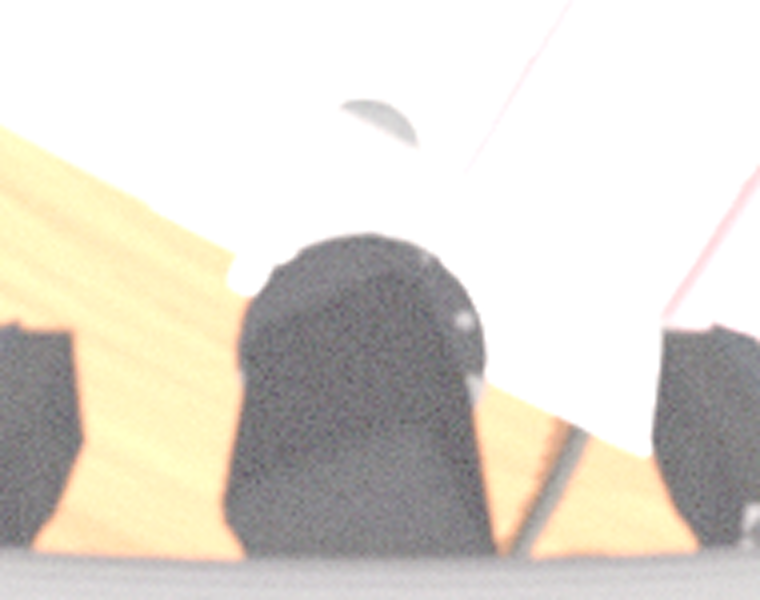

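```bash
python3 -m pendant '0 0 0 0 0 0 20;0 0 0 0 0 0 20;0 0 0 0 0 0 20;0 0 0 0 0 0 20;0 0 0 0 0 0 20' 40;python3 -m pendant '0 0 0 0 0 0 20;0 0 0 0 0 0 20;0 0 0 0 0 0 20;0 0 0 0 0 0 20' 40; python3 st.py; python3 -c "
from h import *
im=snapshot('wrist')[150:300,160:350].astype(float)
c=np.clip(im/80,0,1)**.6*255
cv2.imwrite('pics/w29.png',cv2.resize(c.astype(np.uint8)[:,:,::-1],None,fx=4,fy=4,interpolation=cv2.INTER_CUBIC))"
```

```text
t: 39.88
position: [0.6413, -0.144, 0.1592]
ee_rot: [180.0, -0.0, -150.2]
contact_force: [0.0, -0.2, -0.1]
width: 0.555
t: 40.22
position: [0.6413, -0.144, 0.1591]
ee_rot: [180.0, -0.0, -150.2]
contact_force: [-0.4, -0.7, -0.6]
width: 0.359
[ 0.6413 -0.144   0.1591] F [-0.4 -0.7 -0.6] T [0.05 0.01 0.01] yaw -150.2 q6 -142.8 w 0.359
row [ 0.02 -0.01 -0.  ] [0.9 0.6 0.1]
```

View pics/w29.png

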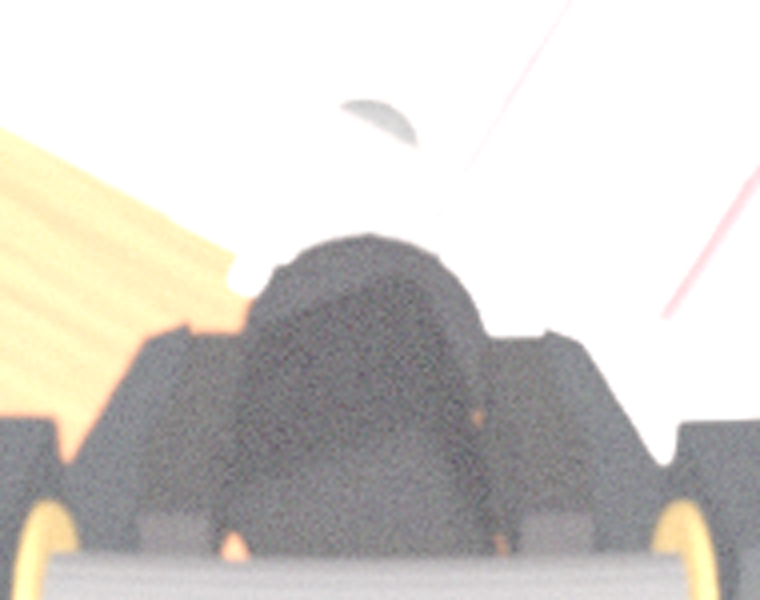

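```bash
python3 -m pendant '0 0 0 0 0 0 20;0 0 0 0 0 0 20;0 0 0 0 0 0 20;0 0 0 0 0 0 20' 40; python3 st.py; python3 -c "
from h import *
im=snapshot('wrist')[150:300,160:350].astype(float)
c=np.clip(im/80,0,1)**.6*255
cv2.imwrite('pics/w30.png',cv2.resize(c.astype(np.uint8)[:,:,::-1],None,fx=4,fy=4,interpolation=cv2.INTER_CUBIC))"
```

```text
t: 40.6
position: [0.6413, -0.144, 0.1592]
ee_rot: [180.0, -0.0, -150.2]
contact_force: [0.2, 0.3, 0.2]
width: 0.364
[ 0.6413 -0.144   0.1592] F [0.2 0.3 0.2] T [ 0.01 -0.02 -0.05] yaw -150.2 q6 -142.8 w 0.364
row [ 0.02 -0.   -0.  ] [0.9 0.6 0.2]
```

View pics/w30.png

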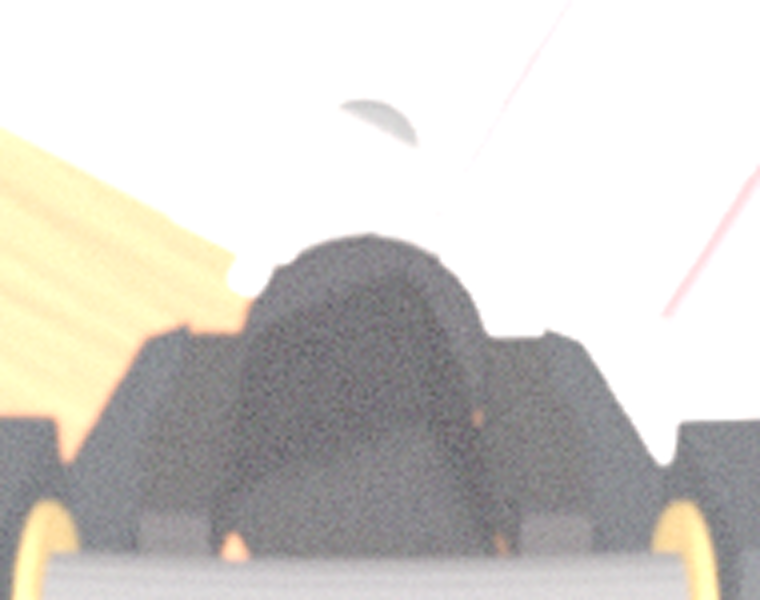

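```bash
python3 -m pendant '0 0 0 0 0 0 60;0 0 0 0 0 0 60;0 0 0 0 0 0 60;0 0 -5 0 0 0 60;0 0 -10 0 0 0 60' 40;python3 -m pendant '0 0 -4.5 0 0 0 60;0 0 -4.5 0 0 0 60;0 0 -4.5 0 0 0 20;0 0 -4.5 0 0 0 20;0 0 -4.5 0 0 0 20' 40;python3 -m pendant '0 0 0 0 0 0 20;0 0 0 0 0 0 20;0 0 0 0 0 0 20;0 0 0 0 0 0 20;0 0 0 0 0 0 20' 40; python3 st.py
```

```text
t: 41.07
position: [0.6413, -0.144, 0.1591]
ee_rot: [180.0, -0.0, -140.0]
contact_force: [-0.8, 0.1, 1.0]
width: 0.676
t: 41.48
position: [0.6413, -0.1439, 0.1592]
ee_rot: [180.0, 0.0, -135.6]
contact_force: [-0.3, 0.1, -0.9]
width: 0.478
t: 41.9
position: [0.6413, -0.144, 0.1592]
ee_rot: [180.0, 0.0, -135.6]
contact_force: [0.1, -0.9, -0.8]
width: 0.291
[ 0.6413 -0.144   0.1592] F [ 0.1 -0.9 -0.8] T [0.09 0.07 0.04] yaw -135.6 q6 -157.4 w 0.291
row [0.02 0.   0.  ] [0.9 0.6 0.2]
```

```bash
python3 -m pendant '0 0 7 0 0 0 20;0 0 14 0 0 0 20;0 0 21 0 0 0 20;0 0 28 0 0 0 20;0 0 35 0 0 0 20' 40 >/dev/null; python3 st.py; python3 -m pendant '0 0 7 0 0 0 20;0 0 14 0 0 0 20;0 0 21 0 0 0 20;0 0 28 0 0 0 20;0 0 35 0 0 0 20' 40 >/dev/null;python3 st.py
```

```text
[ 0.6413 -0.1439  0.1591] F [ 0.2  0.2 -0.1] T [ 0.2  -0.1   0.06] yaw -170.9 q6 -122.0 w 0.291
row [ 0.02 -0.01 -0.  ] [0.9 0.5 0.1]
[ 0.6414 -0.1437  0.1592] F [0.5 1.1 0.1] T [ 0.15 -0.18  0.06] yaw 153.7 q6 -86.7 w 0.293
row [ 0.04 -0.01 -0.  ] [0.9 0.3 0.2]
```

```bash
python3 -m pendant '0 0 7 0 0 0 20;0 0 14 0 0 0 20;0 0 21 0 0 0 20;0 0 28 0 0 0 20;0 0 35 0 0 0 20' 40 >/dev/null; python3 st.py; python3 -m pendant '0 0 7 0 0 0 20;0 0 14 0 0 0 20;0 0 21 0 0 0 20;0 0 28 0 0 0 20;0 0 35 0 0 0 20' 40 >/dev/null;python3 st.py
```

```text
[ 0.6416 -0.1436  0.1592] F [ 1.4 -0.2 -1.1] T [ 0.06 -0.24  0.04] yaw 118.4 q6 -51.3 w 0.299
row [ 0.06 -0.02 -0.  ] [0.7 0.1 0.2]
[ 0.6419 -0.1437  0.1591] F [ 1.1 -0.2 -1. ] T [-0.06 -0.19  0.05] yaw 83.0 q6 -16.0 w 0.296
row [ 0.08 -0.05 -0.  ] [0.5 0.1 0.1]
```

```bash
python3 -c "
from h import *
im=snapshot('wrist');cv2.imwrite('pics/w31.png',cv2.resize(im[:,:,::-1],None,fx=1.5,fy=1.5))
crop('scene','s31.png',130,150,290,270,5)"
```

```text
(no output)
```

View pics/w31.png

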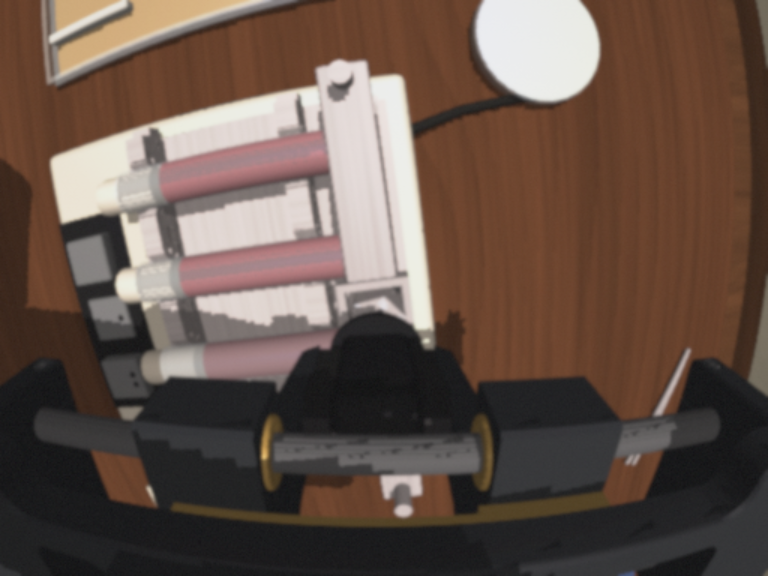

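View pics/s31.png

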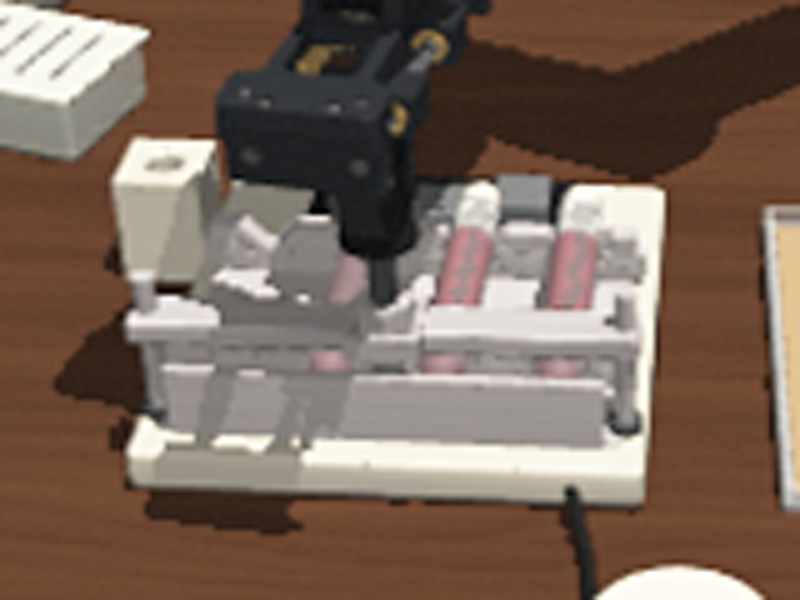

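```bash
cat > sl.py <<'E'
from h import *
import sys
im=snapshot('wrist')[175:235,215:290,::-1]
cv2.imwrite('pics/'+sys.argv[1],cv2.resize(cv2.normalize(im,None,0,255,cv2.NORM_MINMAX),None,fx=7,fy=7,interpolation=cv2.INTER_CUBIC))
E
python3 sl.py a1.png;python3 -m pendant '0 0 5 0 0 0 20;0 0 10 0 0 0 20;0 0 15 0 0 0 20;0 0 15 0 0 0 20' 40 >/dev/null; python3 st.py; python3 sl.py a2.png; python3 - <<'E'
import cv2,numpy as np
a=cv2.imread('pics/a1.png');b=cv2.imread('pics/a2.png');cv2.imwrite('pics/a12.png',cv2.resize(np.hstack([a,b]),None,fx=.76,fy=.76))
L=[cv2.imread(f'pics/{n}.png')[250:330,100:180] for n in('s16','s27','s31')]
cv2.imwrite('pics/bars.png',cv2.resize(np.hstack(L),None,fx=3,fy=3))
E
```

```text
[ 0.6419 -0.1437  0.1591] F [ 0.7  1.3 -0.2] T [-0.12 -0.07 -0.  ] yaw 68.6 q6 -1.6 w 0.294
row [ 0.07 -0.06 -0.  ] [0.4 0.2 0.1]
```

View pics/a12.png

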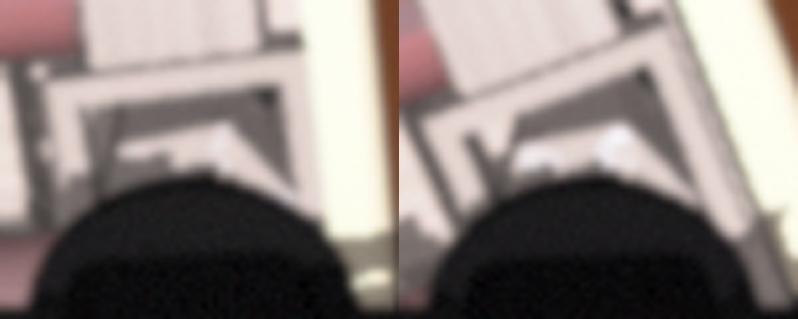

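View pics/bars.png

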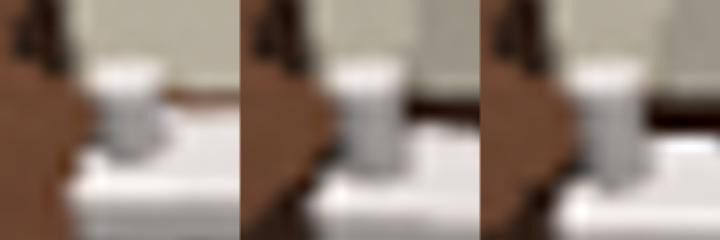

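```bash
python3 -m pendant '0 0 7 0 0 0 20;0 0 14 0 0 0 20;0 0 21 0 0 0 20;0 0 28 0 0 0 20;0 0 35 0 0 0 20' 40 >/dev/null; python3 st.py; python3 -m pendant '0 0 7 0 0 0 20;0 0 14 0 0 0 20;0 0 21 0 0 0 20;0 0 28 0 0 0 20;0 0 35 0 0 0 20' 40 >/dev/null;python3 st.py;python3 -m pendant '0 0 7 0 0 0 20;0 0 14 0 0 0 20;0 0 21 0 0 0 20;0 0 28 0 0 0 20;0 0 35 0 0 0 20' 40 >/dev/null;python3 st.py
```

```text
[ 0.6419 -0.1439  0.1592] F [ 1.9 -0.9 -1.2] T [-0.3  -0.17  0.03] yaw 33.8 q6 33.3 w 0.293
row [ 0.05 -0.09 -0.  ] [0.3 0.3 0.2]
[ 0.6419 -0.1441  0.1591] F [ 0.3 -1.7 -1. ] T [-0.18  0.03 -0.02] yaw -1.2 q6 68.3 w 0.29
row [ 0.01 -0.09 -0.  ] [0.3 0.6 0.1]
[ 0.6418 -0.1442  0.1592] F [ 0.6 -1.   0.2] T [-0.18  0.04 -0.01] yaw -36.3 q6 103.3 w 0.296
row [-0.03 -0.07  0.  ] [0.4 0.8 0.2]
```

```bash
python3 sl.py a3.png; python3 -m pendant '0 0 7 0 0 0 20;0 0 14 0 0 0 20;0 0 21 0 0 0 20;0 0 28 0 0 0 20;0 0 35 0 0 0 20' 40 >/dev/null;python3 st.py; python3 sl.py a4.png; python3 - <<'E'
from h import *
a=cv2.imread('pics/a3.png');b=cv2.imread('pics/a4.png');cv2.imwrite('pics/a34.png',cv2.resize(np.hstack([a,b]),None,fx=.76,fy=.76))
crop('scene','s32.png',130,150,290,270,5)
L=[cv2.imread(f'pics/{n}.png')[250:330,100:180] for n in('s16','s27','s31','s32')]
cv2.imwrite('pics/bars.png',cv2.resize(np.hstack(L),None,fx=2.4,fy=2.4))
E
```

```text
[ 0.6417 -0.1443  0.1591] F [ 0.8 -0.7 -0.9] T [-0.02  0.14  0.1 ] yaw -71.6 q6 138.7 w 0.299
row [-0.04 -0.05  0.  ] [0.5 0.9 0.1]
```

View pics/a34.png

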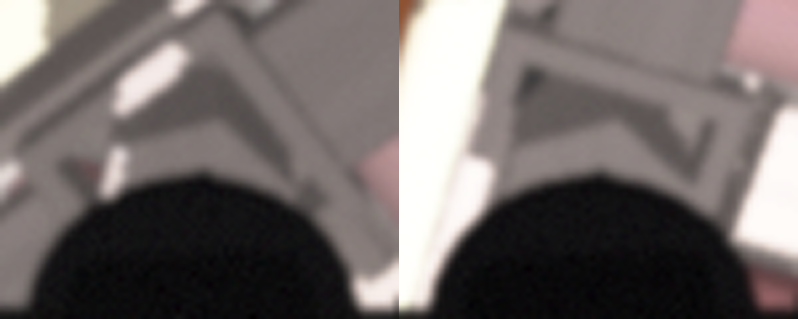

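View pics/bars.png

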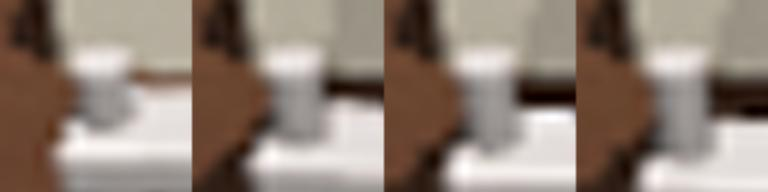

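```bash
cat > ov.py <<'E'
from h import *
import sys
P=pose();im=snapshot('wrist')[:,:,::-1].copy()
S=np.array([.6413,-.144,.1]);k=8;x0,y0,x1,y1=205,160,295,235
im=cv2.resize(im[y0:y1,x0:x1],None,fx=k,fy=k,interpolation=cv2.INTER_CUBIC);im=cv2.normalize(im,None,0,255,cv2.NORM_MINMAX)
for th,col in zip(map(float,sys.argv[2:]),[(0,0,255),(0,255,0),(255,0,0)]):
    a=np.radians(-th+60*np.arange(6));X=S+.0125/np.cos(np.pi/6)*np.c_[np.cos(a),np.sin(a),0*a]
    q=((wproj(X,P)-[x0,y0]+.5)*k).astype(int);cv2.polylines(im,[q.reshape(-1,1,2)],True,col,1)
cv2.imwrite('pics/'+sys.argv[1],im)
E
python3 ov.py ov1.png 11.6 32
```

```text
(no output)
```

View pics/ov1.png

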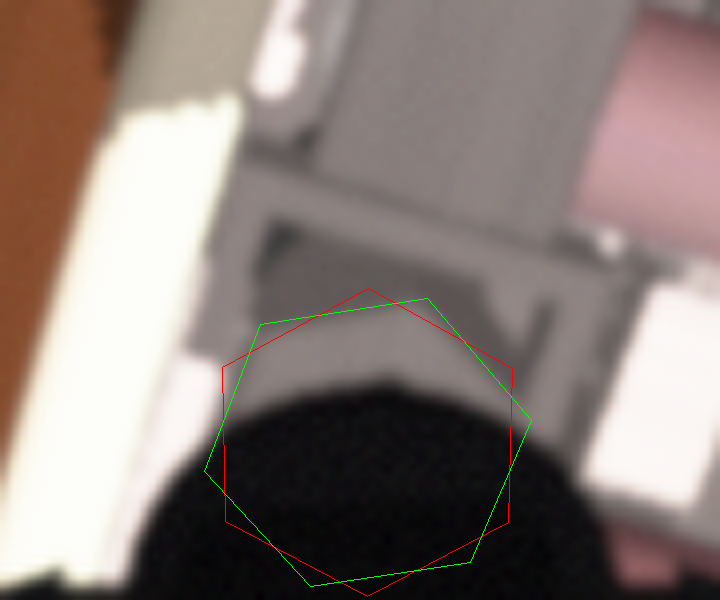

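```bash
python3 -m pendant '0 0 0 0 0 0 80;0 0 0 0 0 0 80;0 0 0 0 0 0 80;0 0 0 0 0 0 80;0 0 -6 0 0 0 80' 40; python3 -m pendant '0 0 -7 0 0 0 80;0 0 -14 0 0 0 80;0 0 -21 0 0 0 80;0 0 -28 0 0 0 80;0 0 -35 0 0 0 80'>/dev/null;python3 -m pendant '0 0 -7 0 0 0 80;0 0 -14 0 0 0 80;0 0 -21 0 0 0 80;0 0 -28 0 0 0 80;0 0 -35 0 0 0 80'>/dev/null;python3 -m pendant '0 0 -7 0 0 0 80;0 0 -14 0 0 0 80;0 0 -21 0 0 0 80;0 0 -28 0 0 0 80;0 0 -35 0 0 0 80'>/dev/null;python3 -m pendant '0 0 -7 0 0 0 80;0 0 -14 0 0 0 80;0 0 -21 0 0 0 80;0 0 -28 0 0 0 80;0 0 -35 0 0 0 80'>/dev/null;python3 st.py
```

```text
t: 46.38
position: [0.6417, -0.1442, 0.1591]
ee_rot: [-180.0, -0.0, -65.2]
contact_force: [-0.1, 0.9, 0.1]
width: 0.65
[ 0.6416 -0.144   0.1592] F [1.1 0.8 0.7] T [-0.01  0.09  0.01] yaw 76.5 q6 -9.5 w 0.91
row [ 0.05 -0.01 -0.  ] [0.8 0.3 0.2]
```

```bash
python3 -m pendant '0 0 -7 0 0 0 80;0 0 -14 0 0 0 80;0 0 -21 0 0 0 80;0 0 -28 0 0 0 80;0 0 -33 0 0 0 80';python3 st.py; python3 -c "
from h import *
im=snapshot('wrist')[150:300,160:350].astype(float)
c=np.clip(im/80,0,1)**.6*255
cv2.imwrite('pics/w33.png',cv2.resize(c.astype(np.uint8)[:,:,::-1],None,fx=4,fy=4,interpolation=cv2.INTER_CUBIC))"
```

```text
t: 48.47
position: [0.6416, -0.144, 0.1592]
ee_rot: [180.0, 0.0, 110.0]
contact_force: [-0.7, 0.4, 0.2]
width: 0.909
[ 0.6416 -0.144   0.1592] F [-0.7  0.4  0.2] T [-0.    0.04 -0.02] yaw 110.0 q6 -42.9 w 0.909
row [0.04 0.01 0.  ] [1.  0.3 0.2]
```

View pics/w33.png

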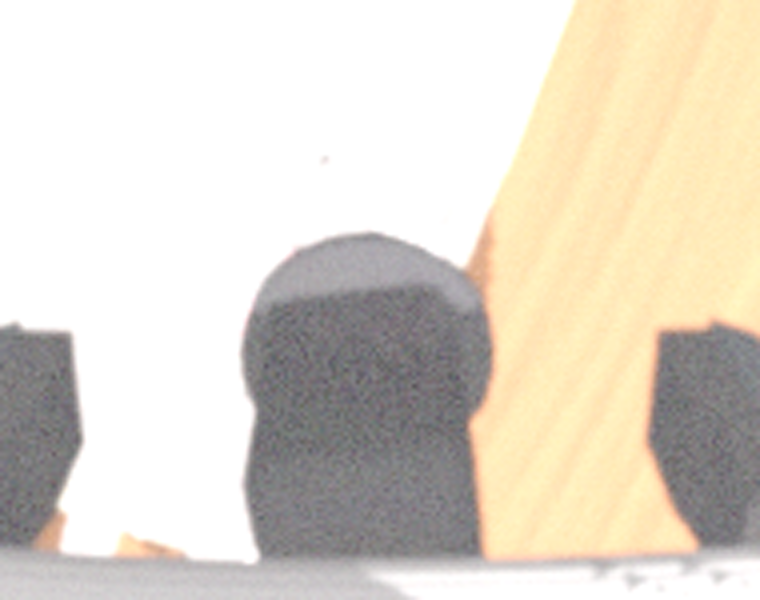

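```bash
python3 -m pendant '0 0 -6 0 0 0 80;0 0 -6 0 0 0 40;0 0 -6 0 0 0 20;0 0 -6 0 0 0 20;0 0 -6 0 0 0 20' 45;python3 -m pendant '0 0 0 0 0 0 20;0 0 0 0 0 0 20;0 0 0 0 0 0 20;0 0 0 0 0 0 20;0 0 0 0 0 0 20' 45;python3 -m pendant '0 0 0 0 0 0 20;0 0 0 0 0 0 20' 45; python3 st.py
```

```text
t: 48.93
position: [0.6416, -0.144, 0.1591]
ee_rot: [180.0, 0.0, 116.0]
contact_force: [-0.8, 0.2, 0.9]
width: 0.633
t: 49.35
position: [0.6416, -0.144, 0.1592]
ee_rot: [180.0, 0.0, 116.0]
contact_force: [-0.1, -0.7, -0.9]
width: 0.291
t: 49.52
position: [0.6416, -0.144, 0.1591]
ee_rot: [180.0, 0.0, 116.0]
contact_force: [0.5, 0.5, -0.2]
width: 0.295
[ 0.6416 -0.144   0.1591] F [ 0.5  0.5 -0.2] T [-0.03  0.03  0.08] yaw 116.0 q6 -48.9 w 0.295
row [0.04 0.01 0.  ] [1.  0.3 0.1]
```

```bash
python3 -m pendant '0 0 7 0 0 0 20;0 0 14 0 0 0 20;0 0 21 0 0 0 20;0 0 28 0 0 0 20;0 0 35 0 0 0 20' 45 >/dev/null; python3 -m pendant '0 0 7 0 0 0 20;0 0 14 0 0 0 20;0 0 21 0 0 0 20;0 0 28 0 0 0 20;0 0 35 0 0 0 20' 45 >/dev/null;python3 st.py;python3 -m pendant '0 0 7 0 0 0 20;0 0 14 0 0 0 20;0 0 21 0 0 0 20;0 0 28 0 0 0 20;0 0 35 0 0 0 20' 45 >/dev/null;python3 st.py
```

```text
[ 0.6418 -0.1439  0.1592] F [-0.1  0.4 -0.3] T [-0.01  0.07  0.01] yaw 45.3 q6 21.7 w 0.289
row [ 0.04 -0.05 -0.  ] [0.5 0.4 0.2]
[ 0.6418 -0.1439  0.1592] F [1.1 0.4 0.4] T [-0.05  0.03  0.08] yaw 10.0 q6 57.1 w 0.291
row [ 0.01 -0.07 -0.  ] [0.3 0.7 0.2]
```

```bash
python3 -m pendant '0 0 5 0 0 0 20;0 0 10 0 0 0 20;0 0 15 0 0 0 20;0 0 20 0 0 0 20;0 0 25 0 0 0 20' 45 >/dev/null; python3 st.py;python3 ov.py ov2.png 670
```

```text
[ 0.6419 -0.1439  0.1592] F [-0.2  0.1 -0.7] T [ 0.01  0.09 -0.03] yaw -15.3 q6 82.3 w 0.291
row [-0.02 -0.08  0.  ] [0.4 0.8 0.2]
```

View pics/ov2.png

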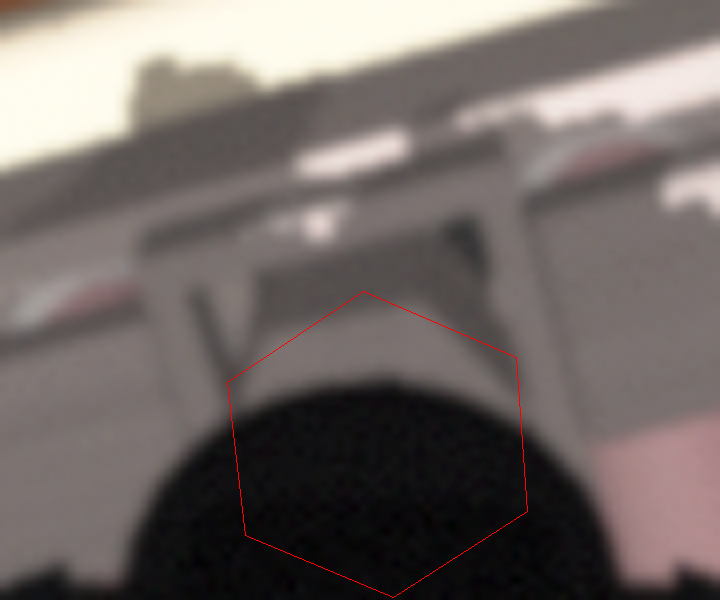

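```bash
python3 -m pendant '0 0 5 0 0 0 20;0 0 10 0 0 0 20;0 0 15 0 0 0 20;0 0 18 0 0 0 20' 45 >/dev/null; python3 st.py; python3 -m pendant '0 0 4 0 0 0 20;0 0 8 0 0 0 20;0 0 8 0 0 0 20' 45 >/dev/null; python3 st.py
```

```text
[ 0.6419 -0.144   0.1592] F [ 0.3  0.1 -0.4] T [0.03 0.13 0.03] yaw -33.7 q6 100.8 w 0.29
row [-0.04 -0.08  0.  ] [0.4 1.  0.2]
[ 0.6419 -0.144   0.1592] F [-0.8  0.1  0.2] T [-0.01  0.15 -0.07] yaw -41.8 q6 108.8 w 0.29
row [-0.05 -0.07  0.  ] [0.4 1.  0.2]
```

```bash
python3 -m pendant '0 0 4 0 0 0 20;0 0 8 0 0 0 20;0 0 8 0 0 0 20' 45 >/dev/null; python3 st.py;  python3 -m pendant '0 0 4 0 0 0 20;0 0 8 0 0 0 20;0 0 8 0 0 0 20' 45 >/dev/null; python3 st.py; python3 ov.py ov3.png 720 700;  python3 -c "
from h import *
crop('scene','s34.png',130,150,290,270,5)"
```

```text
[ 0.6419 -0.1441  0.1592] F [ 0.2 -1.5 -0.7] T [0.05 0.11 0.13] yaw -49.7 q6 116.7 w 0.292
row [-0.06 -0.07  0.  ] [0.5 1.1 0.2]
[ 0.6419 -0.1441  0.1591] F [-0.6 -0.1  0.1] T [0.03 0.16 0.06] yaw -57.6 q6 124.7 w 0.289
row [-0.06 -0.05  0.  ] [0.5 1.1 0.1]
```

View pics/ov3.png

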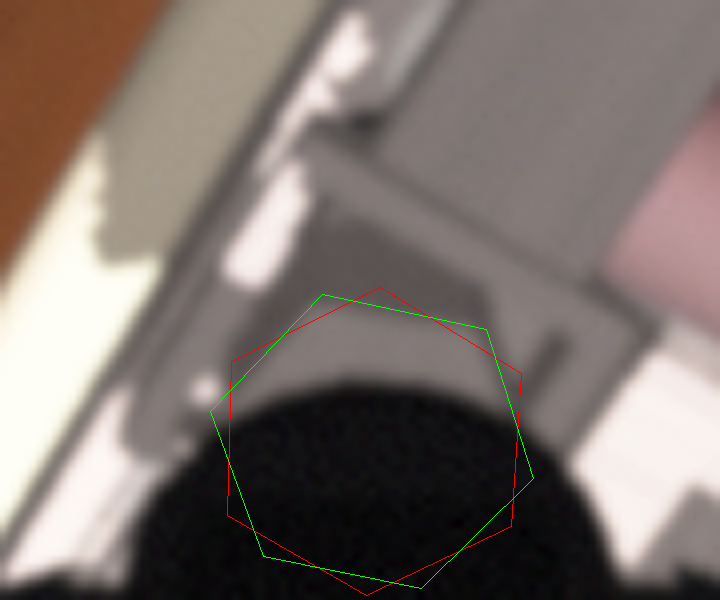

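View pics/s34.png

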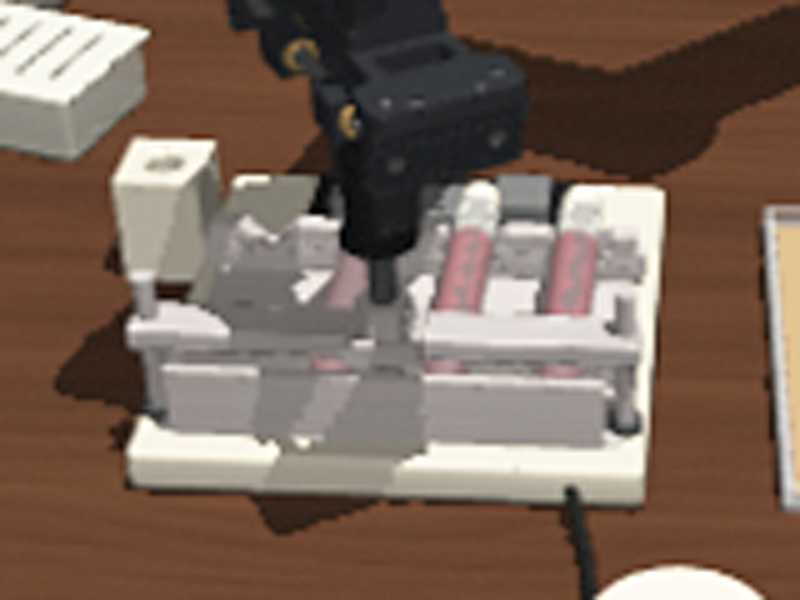

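```bash
python3 -m pendant '0 0 4 0 0 0 20;0 0 8 0 0 0 20;0 0 8 0 0 0 20' 45 >/dev/null; python3 st.py;  python3 -m pendant '0 0 4 0 0 0 20;0 0 8 0 0 0 20;0 0 8 0 0 0 20' 45 >/dev/null; python3 st.py; python3 ov.py ov4.png 720 700;python3 - <<'E'
from h import *
crop('scene','s35.png',130,150,290,270,5)
L=[cv2.imread(f'pics/{n}.png')[250:340,100:180] for n in('s16','s27','s31','s32','s34','s35')]
cv2.imwrite('pics/bars.png',cv2.resize(np.hstack(L),None,fx=1.6,fy=1.6))
E
```

```text
[ 0.6419 -0.1442  0.1592] F [-1.  0.  1.] T [0.06 0.19 0.02] yaw -65.4 q6 132.4 w 0.287
row [-0.06 -0.06  0.  ] [0.5 1.1 0.2]
[ 0.6418 -0.1442  0.1592] F [-0.2 -0.3 -0.4] T [-0.01  0.15  0.15] yaw -73.2 q6 140.3 w 0.287
row [-0.07 -0.05  0.  ] [0.6 1.1 0.1]
```

View pics/ov4.png

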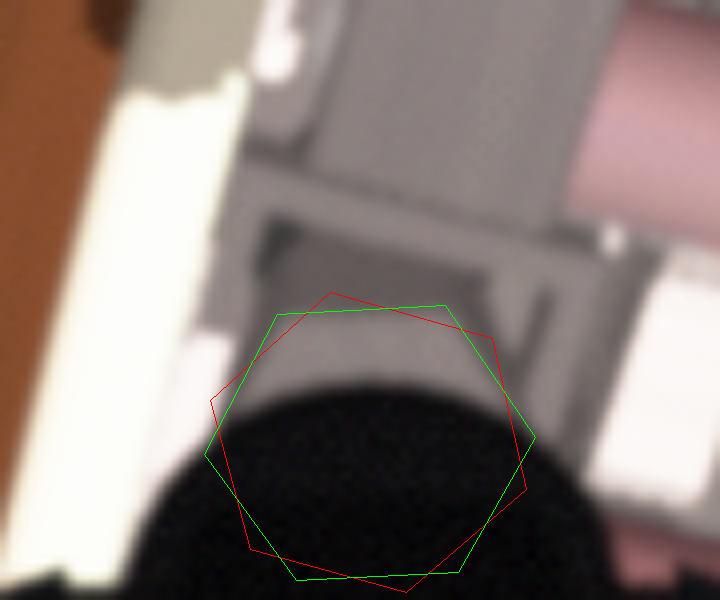

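View pics/bars.png

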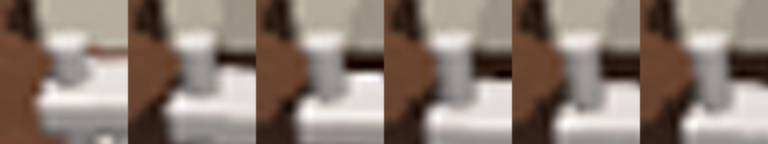

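```bash
cat > ov.py <<'E'
from h import *
import sys
P=pose();im=snapshot('wrist').astype(float).mean(2)
S=np.array([.6413,-.144,.1]);k=8;x0,y0,x1,y1=220,180,280,225
c=im[y0:y1,x0:x1];c=np.clip((c-50)/110,0,1)*255
im=cv2.cvtColor(cv2.resize(c.astype(np.uint8),None,fx=k,fy=k,interpolation=cv2.INTER_CUBIC),cv2.COLOR_GRAY2BGR);raw=im.copy()
for th,col in zip(map(float,sys.argv[2:]),[(0,0,255),(0,255,0),(255,0,0)]):
    a=np.radians(-th+60*np.arange(6));X=S+.0125/np.cos(np.pi/6)*np.c_[np.cos(a),np.sin(a),0*a]
    q=((wproj(X,P)-[x0,y0]+.5)*k).astype(int);cv2.polylines(im,[q.reshape(-1,1,2)],True,col,1)
cv2.imwrite('pics/'+sys.argv[1],np.vstack([raw,im])[:,:])
E
python3 ov.py ov5.png 720 700
```

```text
(no output)
```

View pics/ov5.png

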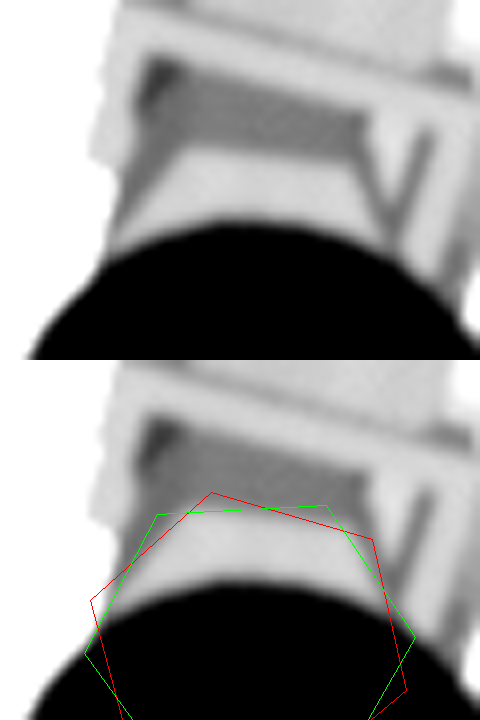

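```bash
python3 -m pendant '0 0 4 0 0 0 20;0 0 8 0 0 0 20;0 0 10 0 0 0 20;0 0 10 0 0 0 20' 45 >/dev/null; python3 st.py; python3 ov.py ov6.png 720 707
```

```text
[ 0.6418 -0.1441  0.1591] F [0.3 1.4 0.5] T [-0.06  0.08 -0.04] yaw -83.0 q6 150.1 w 0.287
row [-0.07 -0.03  0.  ] [0.7 1.1 0.1]
```

View pics/ov6.png

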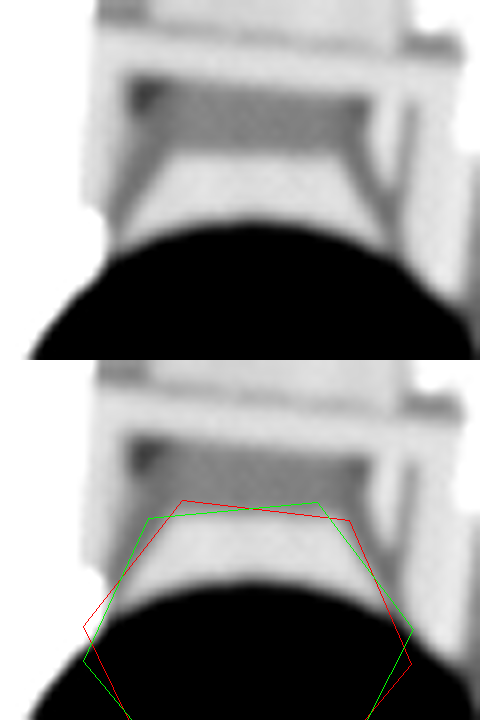

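```bash
python3 -m pendant '0 0 0 0 0 0 80;0 0 0 0 0 0 80;0 0 0 0 0 0 80;0 0 0 0 0 0 80;0 0 0 0 0 0 80' 45 >/dev/null; python3 -m pendant '0 0 -7 0 0 0 80;0 0 -14 0 0 0 80;0 0 -21 0 0 0 80;0 0 -28 0 0 0 80;0 0 -35 0 0 0 80'>/dev/null;python3 -m pendant '0 0 -7 0 0 0 80;0 0 -14 0 0 0 80;0 0 -21 0 0 0 80;0 0 -28 0 0 0 80;0 0 -35 0 0 0 80'>/dev/null;python3 -m pendant '0 0 -7 0 0 0 80;0 0 -14 0 0 0 80;0 0 -20 0 0 0 80;0 0 -20 0 0 0 80'>/dev/null;python3 st.py;  python3 -c "
from h import *
im=snapshot('wrist')[150:300,160:350].astype(float)
c=np.clip(im/80,0,1)**.6*255
cv2.imwrite('pics/w36.png',cv2.resize(c.astype(np.uint8)[:,:,::-1],None,fx=4,fy=4,interpolation=cv2.INTER_CUBIC))"
```

```text
[ 0.6418 -0.1441  0.1591] F [-0.3  0.2 -0.6] T [ 0.01  0.16 -0.04] yaw 8.1 q6 59.0 w 0.907
row [ 0.03 -0.07 -0.  ] [0.4 0.5 0.1]
```

View pics/w36.png

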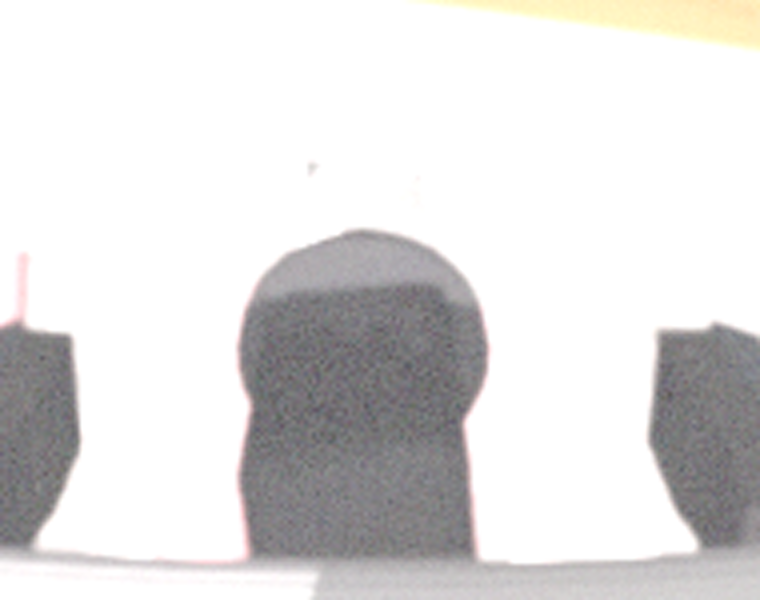

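```bash
python3 -m pendant '0 0 -5 0 0 0 60;0 0 -5 0 0 0 20;0 0 -5 0 0 0 20;0 0 -5 0 0 0 20;0 0 -5 0 0 0 20' 50 >/dev/null;python3 -m pendant '0 0 0 0 0 0 20;0 0 0 0 0 0 20;0 0 0 0 0 0 20;0 0 0 0 0 0 20;0 0 0 0 0 0 20' 50 >/dev/null; python3 -m pendant '0 0 0 0 0 0 20;0 0 0 0 0 0 20' 50 >/dev/null; python3 st.py; python3 ov.py ov7.png 720 700;for i in 1 2 3 4 5 6; do python3 -m pendant '0 0 4 0 0 0 20' 50 >/dev/null; python3 st.py|head -1; done; python3 ov.py ov8.png 720 700
```

```text
[ 0.6419 -0.1441  0.1592] F [0.1 0.6 0.2] T [0.03 0.08 0.04] yaw 12.6 q6 54.5 w 0.289
row [ 0.04 -0.07 -0.  ] [0.4 0.4 0.2]
[ 0.6419 -0.1441  0.1591] F [ 0.6 -0.1 -0.2] T [-0.01  0.13  0.01] yaw 8.6 q6 58.5 w 0.292
[ 0.6419 -0.1441  0.1592] F [-0.   0.7 -0.7] T [-0.    0.14 -0.  ] yaw 4.4 q6 62.6 w 0.29
[ 0.6419 -0.1441  0.1592] F [-1.2 -0.2 -0.1] T [-0.03  0.24 -0.02] yaw 0.2 q6 66.8 w 0.29
[ 0.6418 -0.1441  0.1591] F [0.  0.4 1.5] T [-0.03  0.21  0.02] yaw -4.0 q6 71.1 w 0.288
[ 0.6418 -0.1442  0.1592] F [-0.4  0.5 -0.2] T [0.03 0.15 0.03] yaw -8.2 q6 75.3 w 0.289
[ 0.6418 -0.1442  0.1591] F [-1.   0.  -0.5] T [-0.    0.17 -0.06] yaw -12.4 q6 79.5 w 0.289
```

```bash
python3 -c "
import cv2,numpy as np
cv2.imwrite('pics/o78.png',np.hstack([cv2.imread('pics/ov7.png')[360:],cv2.imread('pics/ov8.png')[360:]])[:, ::1][:, :960][:, :])
im=cv2.imread('pics/o78.png');cv2.imwrite('pics/o78.png',cv2.resize(im,None,fx=.83,fy=.83))"
```

```text
(no output)
```

View pics/o78.png

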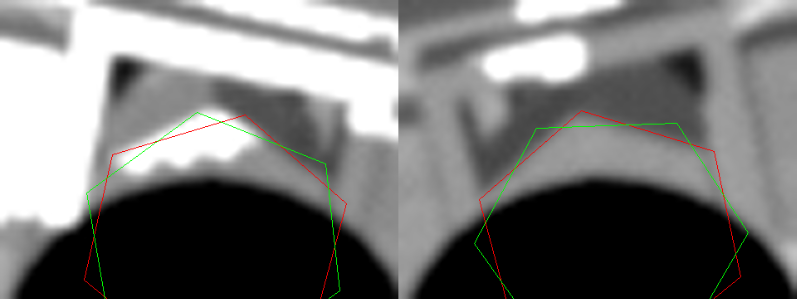

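```bash
python3 - <<'E'
from h import *
crop('scene','s37.png',130,150,290,270,5)
g={n:cv2.imread(f'pics/{n}.png').astype(float).mean(2) for n in('s16','s25x','s26','s27','s31','s32','s34','s35','s37') if cv2.imread(f'pics/{n}.png') is not None}
L=[cv2.resize(cv2.imread(f'pics/{n}.png')[260:380,520:660],None,fx=1.4,fy=1.4) for n in('s16','s31','s32','s37')]
cv2.imwrite('pics/bars.png',np.hstack(L))
for z in (.094,.0936,.084): print(z,(proj('scene',[[.6403-.012,-.145+.10,z],[.6403+.012,-.145+.10,z],[.6403+.012,-.145+.1,z-.012]])-[130,150])*5)
# column profile around u=560..600
for n in g: print(n,[int(v) for v in g[n][280:370:3,560:600].mean(1)])
E
```

```text
0.094 [[593.624  299.6021]
 [589.5364 329.4292]
 [589.6437 350.1405]]
0.0936 [[593.6266 300.2893]
 [589.54   330.1239]
 [589.6473 350.8262]]
0.084 [[593.6898 316.6943]
 [589.6259 346.7075]
 [589.7321 367.1936]]
s16 [152, 150, 148, 145, 144, 133, 150, 197, 225, 227, 227, 224, 222, 221, 223, 235, 224, 189, 156, 142, 141, 138, 127, 134, 152, 164, 168, 163, 157, 153]
s26 [154, 157, 158, 159, 160, 153, 167, 205, 226, 225, 224, 221, 220, 219, 220, 233, 222, 186, 154, 140, 139, 136, 125, 132, 150, 162, 165, 160, 155, 150]
s27 [153, 157, 157, 159, 161, 161, 160, 158, 176, 200, 215, 222, 222, 222, 220, 219, 221, 227, 213, 187, 163, 145, 140, 137, 137, 139, 145, 151, 153, 150]
s31 [154, 157, 158, 159, 161, 161, 162, 166, 157, 155, 189, 222, 225, 226, 222, 220, 219, 219, 229, 233, 203, 164, 145, 137, 138, 123, 121, 140, 152, 152]
s32 [153, 157, 157, 159, 160, 160, 162, 164, 166, 167, 161, 172, 200, 220, 223, 223, 220, 219, 218, 220, 230, 218, 185, 154, 139, 137, 132, 119, 125, 140]
s34 [153, 157, 157, 159, 161, 161, 162, 164, 166, 167, 163, 175, 203, 220, 223, 223, 221, 220, 219, 220, 228, 218, 189, 160, 145, 140, 137, 129, 132, 140]
s35 [153, 157, 157, 159, 160, 160, 162, 164, 166, 167, 164, 174, 195, 214, 220, 222, 221, 220, 219, 220, 227, 219, 195, 167, 148, 140, 138, 137, 137, 137]
s37 [155, 158, 158, 160, 161, 162, 163, 165, 168, 170, 167, 173, 188, 207, 219, 223, 223, 221, 220, 220, 226, 220, 203, 176, 153, 142, 139, 143, 139, 133][ WARN:0@0.727] global loadsave.cpp:275 findDecoder imread_('pics/s25x.png'): can't open/read file: check file path/integrity
```

View pics/bars.png

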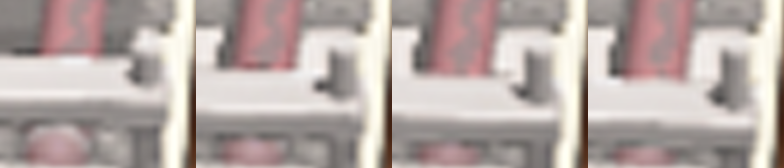

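```bash
cat > rect.py <<'E'
from h import *
import sys
P=pose();im=snapshot('wrist')
S=np.array([.6413,-.144,.1]);N=400;h=.02
# rectified: up=+x world, left=+y
r,c=np.mgrid[0:N,0:N];X=S+np.stack([(N/2-r)/N*2*h,(N/2-c)/N*2*h,0*r],-1).reshape(-1,3)
q=wproj(X,P).reshape(N,N,2).astype(np.float32)
o=cv2.remap(im,q[...,0],q[...,1],cv2.INTER_CUBIC)[:,:,::-1].astype(float)
o=(np.clip(o/o.max()*1.2,0,1)*255).astype(np.uint8)
cv2.imwrite('pics/'+sys.argv[1],o)
E
python3 rect.py r1.png;for i in 1 2 3 4; do python3 -m pendant '0 0 5 0 0 0 20' 50 >/dev/null; python3 st.py|head -1; done; python3 rect.py r2.png; for i in 1 2 3 4; do python3 -m pendant '0 0 5 0 0 0 20' 50 >/dev/null; python3 st.py|head -1; done; python3 rect.py r3.png; python3 -c "
import cv2,numpy as np
cv2.imwrite('pics/r123.png',cv2.resize(np.hstack([cv2.imread(f'pics/r{i}.png') for i in(1,2,3)]),None,fx=.66,fy=.66))"
```

```text
[ 0.6418 -0.1441  0.1592] F [ 0.1 -0.2  0.3] T [0.13 0.17 0.19] yaw -16.9 q6 84.0 w 0.284
[ 0.6418 -0.1441  0.1592] F [-0.9 -0.5 -0.1] T [ 0.04  0.09 -0.02] yaw -22.0 q6 89.1 w 0.291
[ 0.6417 -0.1441  0.1591] F [-0.5  0.1  0.4] T [-0.03  0.19 -0.24] yaw -27.1 q6 94.1 w 0.291
[ 0.6417 -0.1441  0.1591] F [-0.5  0.4  0.1] T [ 0.01  0.15 -0.01] yaw -32.2 q6 99.2 w 0.288
[ 0.6418 -0.1442  0.1592] F [-0.7 -1.  -1. ] T [ 0.01  0.12 -0.02] yaw -37.3 q6 104.4 w 0.292
[ 0.6418 -0.1441  0.1591] F [-0.2  0.2 -0. ] T [ 0.04  0.17 -0.04] yaw -42.3 q6 109.4 w 0.288
[ 0.6418 -0.1441  0.1592] F [-0.4  0.9  0.2] T [ 0.08  0.19 -0.03] yaw -47.3 q6 114.4 w 0.291
[ 0.6417 -0.1441  0.1591] F [0.3 1.  0.6] T [ 0.12  0.2  -0.05] yaw -52.3 q6 119.4 w 0.29
```

View pics/r123.png

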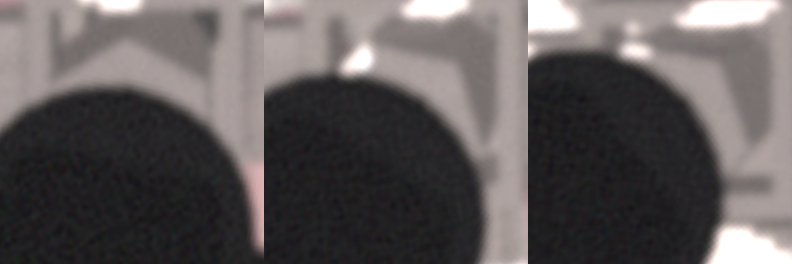

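```bash
python3 -m pendant '0 0 4 0 0 0 20;0 0 8 0 0 0 20;0 0 12 0 0 0 20;0 0 12 0 0 0 20' 50 >/dev/null; python3 st.py|head -1; python3 rect.py r4.png; python3 -m pendant '0 0 -4 0 0 0 20;0 0 -8 0 0 0 20;0 0 -10 0 0 0 20;0 0 -10 0 0 0 20' 50 >/dev/null; python3 st.py|head -1; python3 rect.py r5.png;python3 -c "
import cv2,numpy as np
cv2.imwrite('pics/r345.png',cv2.resize(np.hstack([cv2.imread(f'pics/r{i}.png') for i in(3,4,5)]),None,fx=.66,fy=.66))"
```

```text
[ 0.6417 -0.1441  0.1592] F [ 0.2 -0.5  0.2] T [ 0.1   0.18 -0.01] yaw -64.5 q6 131.5 w 0.289
[ 0.6417 -0.1441  0.1592] F [ 0.  -0.4 -0.2] T [ 0.06  0.16 -0.03] yaw -54.0 q6 121.0 w 0.292
```

View pics/r345.png

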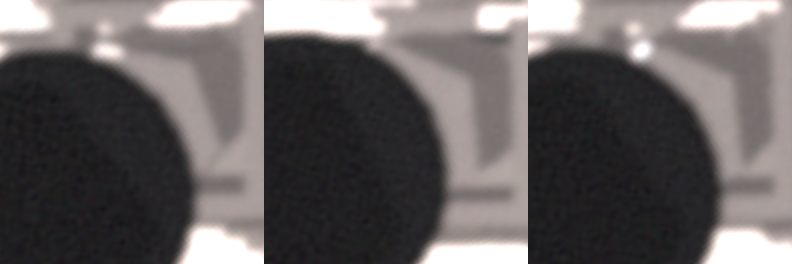

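```bash
python3 -m pendant '0 0 0 0 0 -4 20;0 0 0 0 0 -10 20;0 0 0 0 0 -18 20;0 0 0 0 0 -28 20;0 0 0 0 0 -40 20' 50;python3 -m pendant '0 0 0 0 0 -25 20;0 0 0 0 0 -40 20;0 0 0 0 0 -40 20' 50;python3 -c "
from h import *
s=state();print(s['width'])
im=snapshot('wrist');cv2.imwrite('pics/w40.png',cv2.resize(im[:,:,::-1],None,fx=1.5,fy=1.5))
crop('scene','s40.png',130,130,290,250,5)
go([.4704,-.2956,.21],60)"
```

```text
t: 58.73
position: [0.6416, -0.144, 0.2001]
ee_rot: [-180.0, -0.0, -54.1]
contact_force: [-0.5, 0.2, -1.5]
width: 0.285
t: 58.98
position: [0.6425, -0.1444, 0.2449]
ee_rot: [-179.8, -0.4, -54.1]
contact_force: [1.7, -0.5, -0.9]
width: 0.288
0.28795780035962826
row [   0.06   -0.1  -114.13] [ 22.5 227.5  30.3]
```

View pics/w40.png

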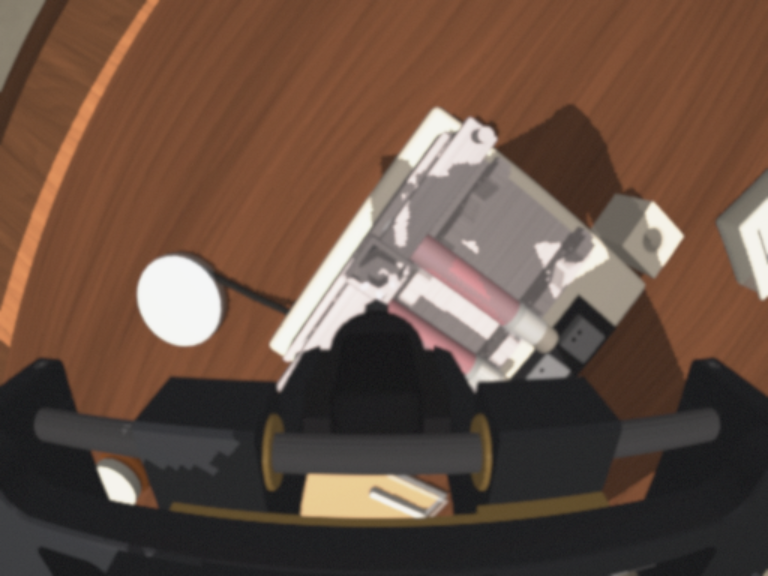

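View pics/s40.png

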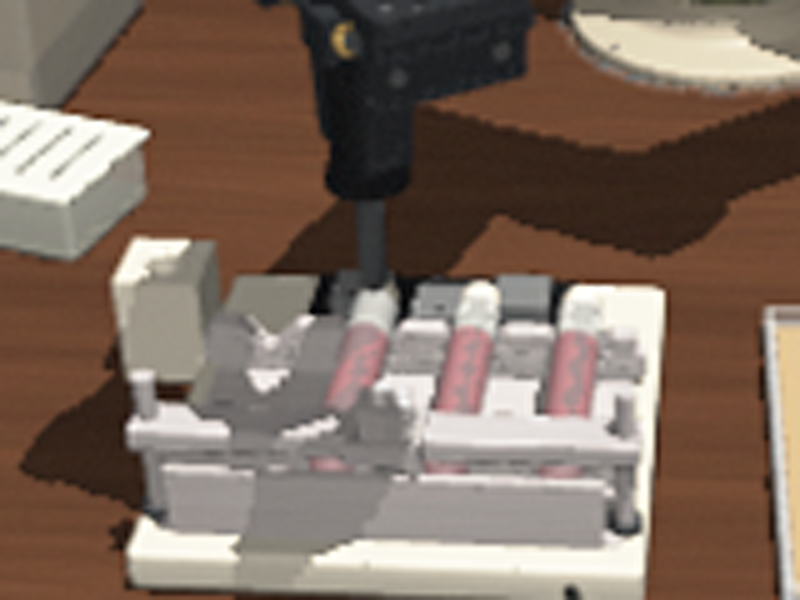

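```bash
python3 -c "
from h import *
go([.470,-.2965,.215],None)"
```

```text
row [-0.04 -0.08  0.  ] [ 23.  228.4  25.3]
```

```bash
python3 -m pendant '0 0 0 4 38 5 20;0 0 0 8 76 10 20;0 0 0 12 115 15 20;0 0 0 16 153 20 20;0 0 0 20 190 25 20' 50;python3 -c "
from h import *
go([.470,-.2965,.215],None)"
```

```text
t: 59.5
position: [0.4973, -0.272, 0.2138]
ee_rot: [-180.0, 0.1, -54.1]
contact_force: [1.1, -0.3, -1.9]
width: 0.289
row [-0.    0.06 -0.  ] [ 3.9 36.5 -1.3]
```

```bash
python3 -m pendant '0 0 0 4 36 12 20;0 0 0 4 36 30 20;0 0 0 4 36 50 20;0 0 0 4 36 58 20;0 0 0 4 36 58 20' 50;python3 -m pendant '0 0 0 0 0 0 20;0 0 0 0 0 0 20' 50; python3 -c "
from h import *
go([.470,-.2965,.16],None)
P=pose();p,R=P
tip=p+R.apply([0,0,.0789])
print(tip,wproj([tip,[.470,-.2965,.064]],P)*1.5)
im=snapshot('wrist');cv2.imwrite('pics/w41.png',cv2.resize(im[:,:,::-1],None,fx=1.5,fy=1.5))
f=lambda X:(proj('scene',X)-[130,130])*5
print(f([tip,[.470,-.2965,.064]]))
crop('scene','s41.png',130,130,290,250,5)"
```

```text
t: 59.92
position: [0.4695, -0.2954, 0.1533]
ee_rot: [179.9, 0.4, -54.1]
contact_force: [-0.3, -0.5, -1.3]
width: 0.29
t: 60.08
position: [0.4698, -0.2952, 0.1535]
ee_rot: [180.0, 0.4, -54.1]
contact_force: [-0.5, -0.1, -1.8]
width: 0.292
row [0.05 0.37 0.  ] [ 1.1  0.6 -6.5]
[ 0.4695 -0.2948  0.0746] [[375.7154 307.6276]
 [376.7705 297.7541]]
[[163.5986 241.7972]
 [162.5343 258.6874]]
```

View pics/w41.png

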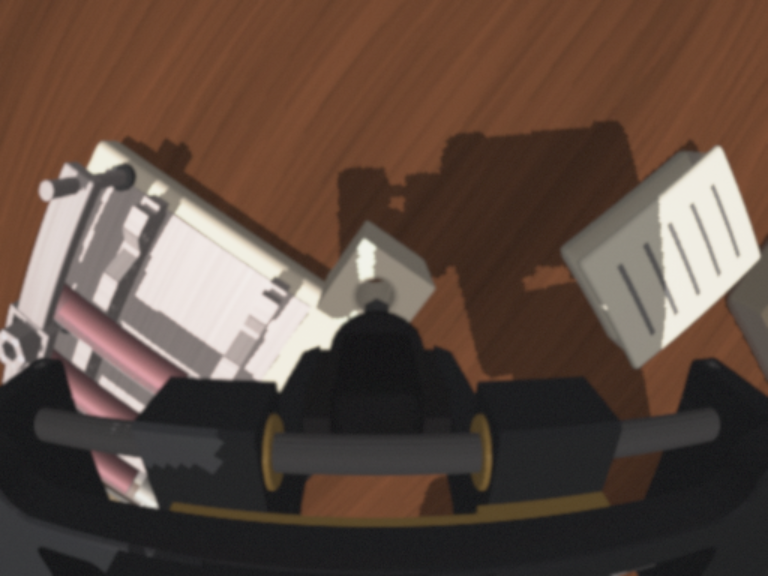

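View pics/s41.png

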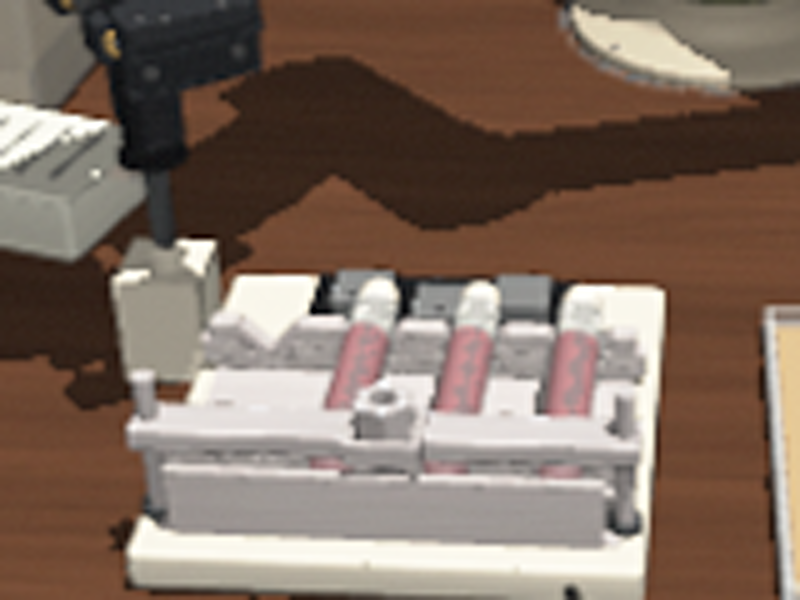

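```bash
python3 -m pendant '0 0.3 0 2.3 0.2 4 20;0 0.3 0 2.3 0.2 10 20;0 0.3 0 2.3 0.2 16 20;0 0.3 0 2.3 0.2 22 20;0 0.3 0 2.3 0.2 25 20' 50;python3 st.py|head -1
```

```text
t: 60.6
position: [0.4708, -0.297, 0.1278]
ee_rot: [179.9, 0.1, -54.1]
contact_force: [-0.5, 0.4, -1.3]
width: 0.289
[ 0.4708 -0.297   0.1278] F [-0.5  0.4 -1.3] T [0.11 0.11 0.01] yaw -54.1 q6 99.7 w 0.289
```

Tip is in the bore with no contact; carry on down.

```bash
python3 -m pendant '0 0 0 0 0 10 20;0 0 0 0 0 20 20;0 0 0 0 0 30 20;0 0 0 0 0 36 20;0 0 0 0 0 38 20' 50;python3 st.py|head -1; python3 -m pendant '0 0 0 0 0 1 20;0 0 0 0 0 2 20;0 0 0 0 0 2.5 20' 50;python3 st.py|head -1
```

```text
t: 61.02
position: [0.4703, -0.2966, 0.0891]
ee_rot: [179.9, 0.2, -54.1]
contact_force: [-5.7, 5.7, 13.2]
width: 0.289
[ 0.4703 -0.2966  0.0891] F [-5.7  5.7 13.2] T [ 0.83  0.97 -0.06] yaw -54.1 q6 99.7 w 0.289
t: 61.27
position: [0.4703, -0.2966, 0.0891]
ee_rot: [179.9, 0.1, -54.1]
contact_force: [-8.7, 7.5, 26.5]
width: 0.295
[ 0.4703 -0.2966  0.0891] F [-8.7  7.5 26.5] T [ 1.07  1.48 -0.02] yaw -54.1 q6 99.7 w 0.295
```

```bash
python3 -m pendant '0 0 0 0 0 -1 60;0 0 0 0 0 -1 60;0 0 0 0 0 -1 60;0 0 0 0 0 -1 60;0 0 0 0 0 -1 60' 30; python3 -m pendant '0 0 0 0 0 -15 60;0 0 0 0 0 -40 60;0 0 0 0 0 -75 60;0 0 0 0 0 -110 60;0 0 0 0 0 -130 60' 30;python3 -m pendant '0 0 0 40 20 -30 60;0 0 0 80 40 -30 60;0 0 0 80 40 -30 60' 30;python3 -c "
from h import *
P=pose();print(P[0])
im=snapshot('wrist');cv2.imwrite('pics/w42.png',cv2.resize(im[:,:,::-1],None,fx=1.5,fy=1.5))
crop('scene','s42.png',130,130,290,250,5)
crop('top','t42.png',220,130,350,240,6)"
```

```text
t: 61.68
position: [0.4703, -0.2966, 0.0897]
ee_rot: [179.9, 0.1, -54.1]
contact_force: [0.3, 0.3, -0.1]
width: 0.642
t: 62.1
position: [0.4711, -0.2971, 0.2232]
ee_rot: [180.0, -0.1, -54.1]
contact_force: [-0.8, 0.1, 0.2]
width: 0.681
t: 62.35
position: [0.486, -0.3892, 0.2549]
ee_rot: [179.9, -0.4, -54.1]
contact_force: [-0.4, 0.1, 0.0]
width: 0.678
[ 0.486  -0.3892  0.2549]
```

View pics/w42.png

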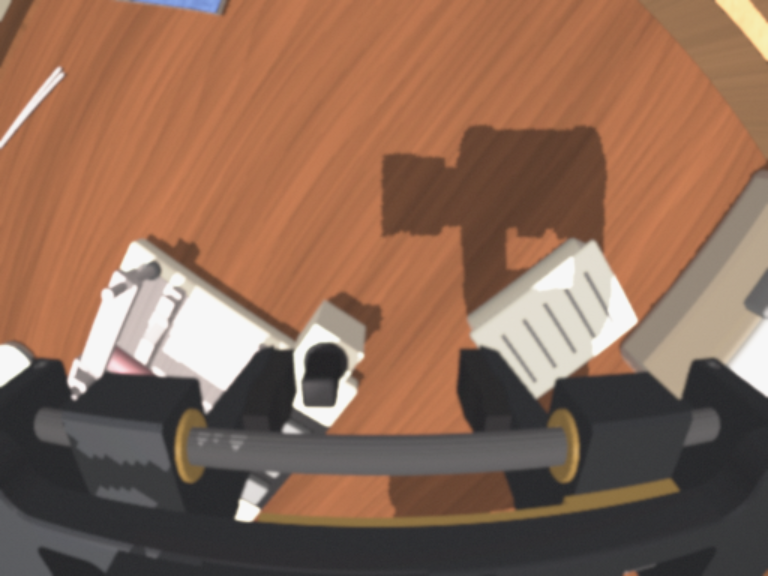

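View pics/s42.png

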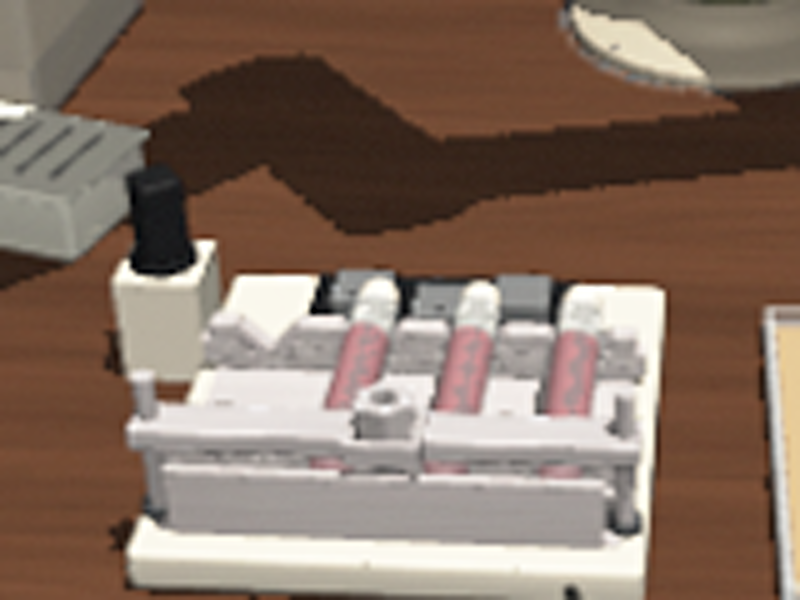

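View pics/t42.png

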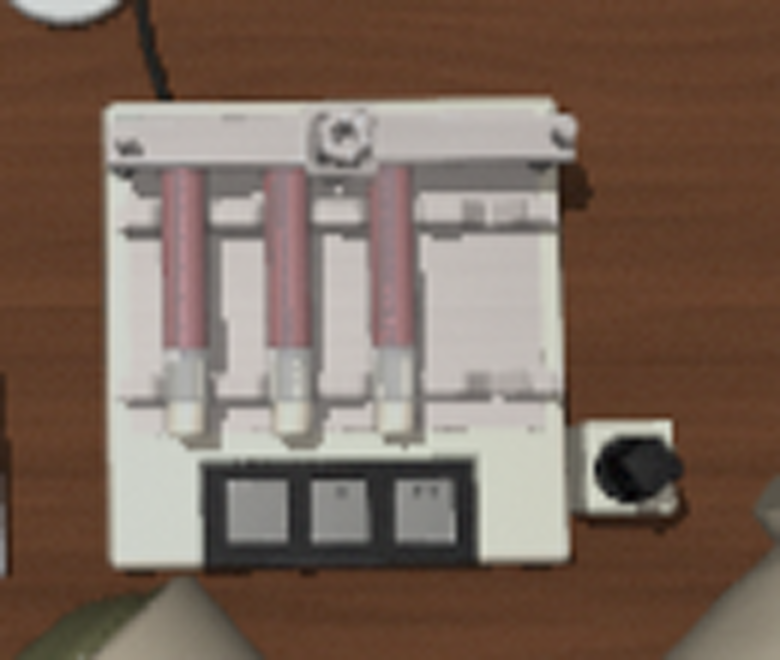

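```bash
python3 -c "
from h import *
def T(x,y,z,ox=220,oy=130): return ray('top',((x+.5)/6-.5+ox,(y+.5)/6-.5+oy),z)
for x,y in((187,437),(291,437),(393,440)): print(T(x,y,.058))
for x,y in((185,347),(290,347),(392,347)): print('sleeve',T(x,y,.06))
go([.625,-.122,.2],None)"
```

```text
[ 0.4865 -0.0638  0.058 ]
[ 0.4863 -0.1188  0.058 ]
[ 0.4845 -0.1728  0.058 ]
sleeve [ 0.534  -0.0629  0.06  ]
sleeve [ 0.5339 -0.1185  0.06  ]
sleeve [ 0.5337 -0.1726  0.06  ]
row [ 0.05 -0.02 -0.  ] [-132.1 -267.8   52.1]
```

```bash
python3 -m pendant '0 0 0 -132 -268 0 60;0 0 0 -132 -268 0 60;0 0 0 -132 -268 0 60;0 0 0 -132 -268 0 60;0 0 0 -132 -268 0 60' >/dev/null; python3 -c "
from h import *
go([.625,-.122,.2],None)"
```

```text
row [0.06 0.04 0.  ] [-36.9 -78.4  52.2]
```

```bash
python3 -m pendant '0 0 0 -37 -78 20 60;0 0 0 -37 -78 52 60;0 0 0 -37 -78 52 60;0 0 0 -37 -78 52 60;0 0 0 -37 -78 52 60' >/dev/null; python3 -c "
from h import *
print(pose()[0])
im=snapshot('wrist');cv2.imwrite('pics/w43.png',cv2.resize(im[:,:,::-1],None,fx=1.5,fy=1.5))";python3 rect.py r6.png
```

```text
[ 0.624  -0.1206  0.1996]
```

View pics/r6.png

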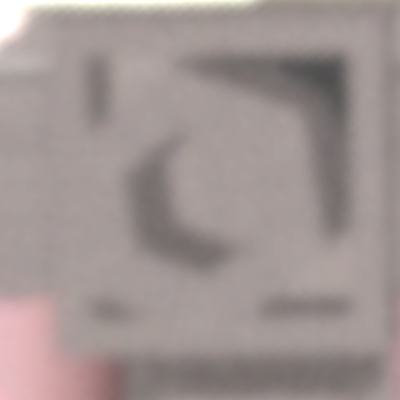

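View pics/w43.png

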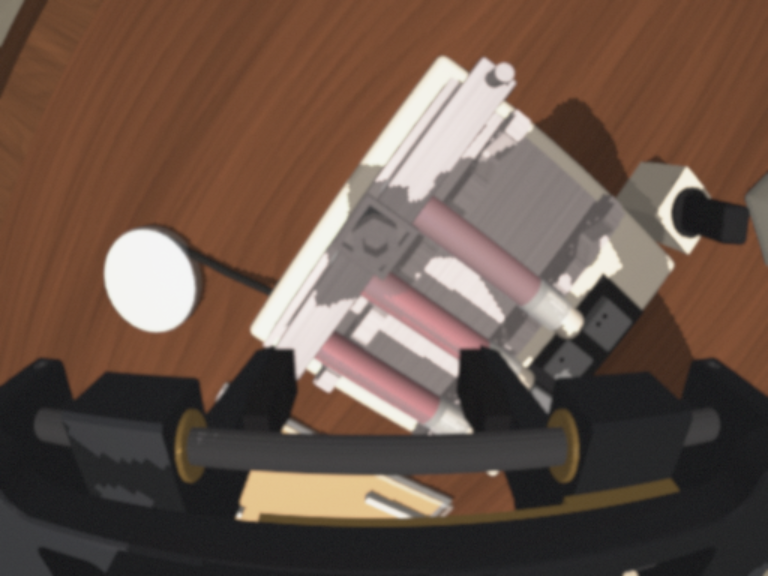

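```bash
python3 - <<'E'
from h import *
a=cv2.imread('pics/scene0.png').astype(float).mean(2)
b=np.mean([snapshot('scene').astype(float).mean(2) for _ in range(6)],0)
cv2.imwrite('pics/s44.png',cv2.resize(np.vstack([a,b]).astype(np.uint8)[:, :][list(range(195,235))+list(range(384+195,384+235))][:,150:265],None,fx=6,fy=6,interpolation=cv2.INTER_CUBIC))
f=lambda z,y:proj('scene',[[.6403+.012,y,z]])[0]
for y in(-.23,-.22,-.21,-.2,-.19,-.1,-.09,-.08,-.07,-.06,-.05):
    u0,v0=f(.0936,y)
    def edge(im,v):
        u=int(round(u0));p=im[:,u-1:u+2].mean(1);r=np.arange(int(v)-3,int(v)+6)
        g=-(p[r+1]-p[r]);i=np.argmax(g);s=slice(max(i-1,0),i+2);w=np.clip(g[s],0,None);return (r[s]+.5)@w/w.sum(),g[i]
    e0=edge(a,v0);best=None
    v1=f(.0842,y)[1];e1=edge(b,v1-0.5)
    print(y,round(u0),'pred',v0.round(2),v1.round(2),f(.085,y)[1].round(2),'meas',np.round(e0,2),np.round(e1,2),'d',round(e1[0]-e0[0],2),'exp707/647',round(v1-v0,2),round(f(.0850,y)[1]-v0,2))
E
```

```text
-0.23 169 pred 212.6 215.83 215.55 meas [213.36  42.  ] [216.82  50.3 ] d 3.46 exp707/647 3.23 2.96
-0.22 174 pred 212.78 216.01 215.74 meas [213.62  47.78] [216.93  50.85] d 3.31 exp707/647 3.23 2.96
-0.21 178 pred 212.96 216.2 215.92 meas [213.9   52.67] [216.89  55.7 ] d 3.0 exp707/647 3.23 2.96
-0.2 182 pred 213.15 216.38 216.11 meas [213.9   54.22] [216.88  55.83] d 2.98 exp707/647 3.23 2.96
-0.19 186 pred 213.33 216.57 216.29 meas [213.86  60.33] [216.87  51.78] d 3.01 exp707/647 3.24 2.96
-0.1 224 pred 215.0 218.24 217.97 meas [215.25  39.11] [214.79  63.54] d -0.46 exp707/647 3.24 2.97
-0.09 229 pred 215.18 218.43 218.15 meas [215.59  46.56] [218.94  50.94] d 3.35 exp707/647 3.24 2.97
-0.08 233 pred 215.37 218.62 218.34 meas [215.91  51.67] [218.91  55.09] d 3.0 exp707/647 3.24 2.97
-0.07 237 pred 215.56 218.8 218.53 meas [215.92  52.  ] [218.9   54.89] d 2.98 exp707/647 3.25 2.97
-0.06 241 pred 215.74 218.99 218.72 meas [215.9   56.33] [218.88  51.78] d 2.98 exp707/647 3.25 2.97
-0.05 246 pred 215.93 219.18 218.9 meas [215.85  57.33] [219.42  43.31] d 3.57 exp707/647 3.25 2.97
```

View pics/s44.png

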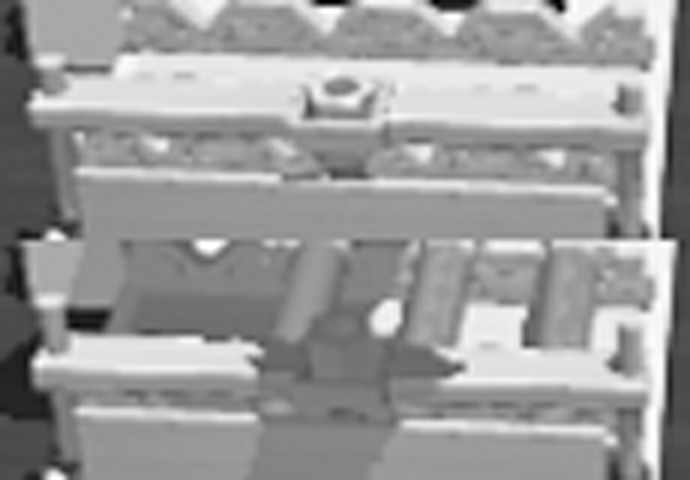

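```bash
python3 - <<'E'
from h import *
a=cv2.imread('pics/scene0.png').astype(float).mean(2)
b=np.mean([snapshot('scene').astype(float).mean(2) for _ in range(4)],0)
f=lambda z,y:proj('scene',[[.6403+.012,y,z]])[0]
def edge(im,u,v):
    # integral edge: count of bright px between v-3..v+4 relative to hi/lo
    p=im[:,u];r=np.arange(v-3,v+5);seg=p[r];hi=np.median(p[v-3:v-1]);lo=np.median(p[v+3:v+5])
    return v-3+np.sum(np.clip((seg-lo)/(hi-lo),-.2,1.3)), hi,lo
for lo,hi in((168,191),(228,247)):
    A=[];B=[]
    for u in range(lo,hi):
        vp=212.6+(u-169)*.0432+.6
        ea=edge(a,u,int(round(vp)));eb=edge(b,u,int(round(vp+3.1)))
        A.append(ea[0]);B.append(eb[0])
    A=np.array(A);B=np.array(B);us=np.arange(lo,hi)
    print(np.round(A,1),np.round(B,1),sep='\n');print('d mean',np.mean(B-A),'median',np.median(B-A))
# calibrate with known images s27(290)? use 5x crops: s32 (572), s31(~420)
E
```

```text
[213.9 214.3 214.3 214.2 214.1 213.9 214.  214.3 214.2 214.5 214.8 214.9
 214.9 214.7 215.  215.2 215.  215.  214.9 214.6 214.7 214.7 214.9]
[217.2 217.6 217.8 217.9 218.  218.  218.1 217.8 217.9 218.1 218.2 218.3
 218.3 218.1 217.9 217.8 217.9 218.  218.  218.1 217.9 217.7 218. ]
d mean 3.3717575862780347 median 3.3534910395079294
[216.5 216.3 216.3 216.6 217.  217.  217.  217.  217.  217.  217.1 216.9
 216.5 216.6 216.6 216.6 216.6 216.9 215.8]
[220.  220.  219.8 219.8 220.1 220.1 220.1 220.1 220.  220.  220.1 220.
 219.9 219.8 219.6 219.2 219.  220.1 220.7]
d mean 3.215793015416056 median 3.1322576221731993
```

```bash
python3 -c "
from h import *
go([.641,-.095,.108],None)"
```

```text
row [0.06 0.04 0.  ] [-12.5 -29.4  92.3]
```

```bash
python3 -m pendant '0 0 0 -12 -29 10 0;0 0 0 -12 -29 20 0;0 0 0 -12 -29 30 0;0 0 0 -12 -29 40 0;0 0 0 -12 -29 40 0' 20 >/dev/null; python3 -m pendant '0 0 0 0 0 0 0;0 0 0 0 0 15 0;0 0 0 0 0 35 0;0 0 0 0 0 49 0;0 0 0 0 0 49 0' 20; python3 -c "
from h import *
go([.641,-.095,.100],None)"
```

```text
t: 64.77
position: [0.6384, -0.0961, 0.1063]
ee_rot: [179.6, 0.4, -54.2]
contact_force: [-0.1, 0.6, -0.0]
width: 0.004
row [0.36 0.44 0.  ] [ 0.7 -2.7  6.3]
```

```bash
python3 -m pendant '0.3 0.4 0 0.7 -2.7 4 0;0.3 0.4 0 0.7 -2.7 7 0;0.3 0.4 0 0.7 -2.7 7 0' 20 >/dev/null; for i in 1 2 3 4 5 6 7 8; do python3 -m pendant '0 0 0 0 0 0.6 0;0 0 0 0 0 0.6 0' 20 >/dev/null; python3 -c "
from h import *
s=state();print(s['position'],s['contact_force'].round(1),s['ee_rot'].round(2))"; done
```

```text
[ 0.6413 -0.0953  0.0996] [-0.4 -0.5  0.1] [179.99  -0.04 -54.17]
[ 0.6415 -0.0953  0.0994] [-0.  -0.4  0.4] [-179.98   -0.07  -54.17]
[ 0.6415 -0.0953  0.0989] [-1.2 -0.8  0.2] [-179.98   -0.08  -54.16]
[ 0.6415 -0.0953  0.0982] [ 0.1 -0.3  1.4] [-179.98   -0.07  -54.17]
[ 0.6414 -0.0953  0.0975] [0.7 0.5 0.6] [-179.99   -0.06  -54.17]
[ 0.6414 -0.0953  0.0967] [ 0.  -0.2 -0.3] [-180.     -0.05  -54.17]
[ 0.6413 -0.0953  0.096 ] [-0.5 -0.3 -0.3] [180.    -0.04 -54.17]
[ 0.6414 -0.0953  0.0959] [-1.5  0.7  4.6] [-179.99   -0.07  -54.16]
```

```bash
for i in 1 2; do python3 -m pendant '0 0 0 0 0 0.6 0;0 0 0 0 0 0.6 0' 20 >/dev/null; python3 -c "
from h import *
s=state();print(s['position'],s['contact_force'].round(1),s['ee_rot'].round(2))"; done; python3 -m pendant '0 0 0 0 0 -8 0;0 0 0 0 0 -15 0;0 0 0 0 0 -18 0;0 0 0 0 0 -18 0' 20 >/dev/null; python3 -c "
from h import *
go([.6413,-.144,.1135],None)"
```

```text
[ 0.6414 -0.0953  0.0959] [-1.9 -0.5  4.8] [-179.97   -0.09  -54.16]
[ 0.6414 -0.0953  0.0959] [-1.6  1.1  6.2] [-179.96   -0.12  -54.16]
row [-0.11 -0.21  0.  ] [39.1 28.9  1.6]
```

```bash
python3 -m pendant '-0.1 -0.2 0 20 15 0 0;-0.1 -0.2 0 39 29 0 0;-0.1 -0.2 0 39 29 1 0;-0.1 -0.2 0 39 29 1 0' 20 >/dev/null; for i in 1 2 3 4 5 6 ; do python3 -m pendant '0 0 0 0 0 0.7 0;0 0 0 0 0 0.7 0' 20 >/dev/null; python3 -c "
from h import *
s=state();print(s['position'],s['contact_force'].round(1),s['ee_rot'].round(2))"; done
```

```text
[ 0.6408 -0.144   0.1126] [ 0.2 -0.4 -0.8] [179.97   0.07 -54.22]
[ 0.6407 -0.1431  0.1117] [ 1.1 -0.   0.1] [179.96   0.1  -54.17]
[ 0.641  -0.1428  0.1114] [ 0.1 -0.   2. ] [179.99   0.05 -54.13]
[ 0.6413 -0.1427  0.1114] [-0.3 -0.7  5.3] [-179.97   -0.02  -54.12]
[ 0.6416 -0.1427  0.1114] [-0.5  0.4  5.5] [-179.91   -0.1   -54.12]
[ 0.642  -0.1428  0.1114] [ 0.2 -1.   5.4] [-179.87   -0.17  -54.11]
```

```bash
python3 -m pendant '0 0 0 0 0 -30 0;0 0 0 0 0 -70 0;0 0 0 0 0 -110 0;0 0 0 0 0 -150 0;0 0 0 0 0 -160 0' 20; python3 -m pendant '0 0 0 -60 -60 0 40;0 0 0 -60 -60 0 40;0 0 0 -60 -60 0 40;0 0 0 -60 -60 0 40' 20; python3 - <<'E'
from h import *
for n in('scene','top'):
    im=snapshot(n);cv2.imwrite(f'pics/{n}9.png',im[:,:,::-1])
print([(t,[(np.array(d['point']).round(3).tolist(),round(d['conf'],2)) for d in recognise('scene',t)][:2]) for t in('hexkey_grip','dish','jar','insectbox')])
crop('wrist','w50.png',0,0,512,384,1.5)
print(state()['t'],state()['contact_force'])
E
```

```text
t: 68.77
position: [0.6424, -0.1428, 0.2784]
ee_rot: [-179.6, -0.7, -54.1]
contact_force: [1.0, 0.4, 0.5]
width: 0.001
t: 69.1
position: [0.6559, -0.0569, 0.2777]
ee_rot: [-179.6, -0.6, -53.9]
contact_force: [-0.5, -0.8, 0.1]
width: 0.283
[('hexkey_grip', [([0.347, -0.42, 0.051], 0.27)]), ('dish', [([0.772, 0.002, 0.015], 0.9), ([0.454, -0.149, 0.033], 0.71)]), ('jar', [([0.754, 0.199, 0.058], 0.78)]), ('insectbox', [([0.346, -0.424, 0.049], 0.98)])]
69.45 [ 0.5937 -0.0941 -0.0275]
```

View pics/scene9.png

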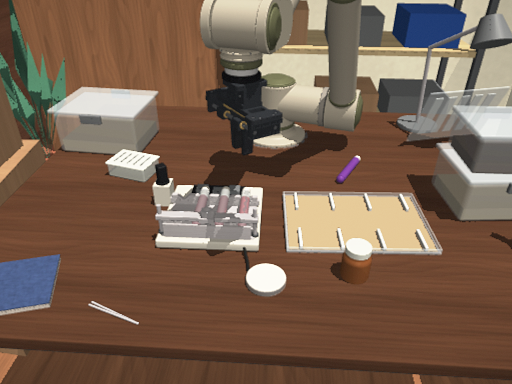

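View pics/w50.png

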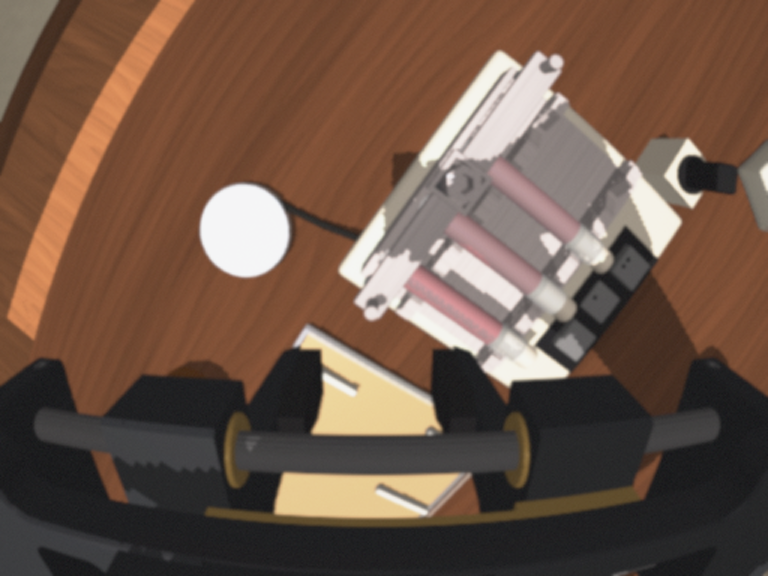

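```bash
python3 -c "
from plant import *
print(sign_off())"
```

```text
the job is handed in; nothing more can be done
None
```

I did every step and handed the job in at about 69 s; sign-off gave no verdict. I pressed the low key, put all three tubes in the three leftmost grooves, screwed the bar down, and stood the hex key back in its holder.

**What my last checks showed**
- **Low key:** it was pressed to its hard stop. A wrist picture just after showed it down and the other two up.
- **Tubes:** each was pushed until it met the end stop, then lowered until it seated. In the top view after the bar was down, the plug ends lay at x = 0.4865, 0.4863 and 0.4845 m. Tubes fully home should read about 0.4865 m.
- **Hex key:** the flange met the top of the holder and the key stands upright in the pictures. In the final scene picture the network did not find the key's grip; its only hit, at low confidence, was at the insect box.
- **Dish, jar and insect box:** the network found each within about 4 mm of where it was at the start.

**Where a check was less clear**
- **Screw angle:** I judge it at about 707° (12.3 rad), against the 11.8 rad needed. The socket picture fixes the angle only to within a multiple of 60°, so 647° (11.3 rad), which would fail, had to be ruled out another way. Counting the turns, and the key slipping as it would at the hard stop, point to 707°.
- **Bar height:** touching the bar put its top 15.5 mm below the screw sleeve. That is 0.3 mm short of what 707° should give, but 0.5 mm past what 647° would give. It fits a bar resting on the tubes. The shift seen in the scene picture came out between 3.1 and 3.4 pixels, nearer the 3.23 expected for 707° than the 2.96 for 647°.
- **Slipping at the stop:** the key slipped in the socket at the stop, which knocked the screw back by about 15°. I turned it forward again before lifting the key out.

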